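Lay out cast colour plaques with their reference chips

TASK

Lift every cured resin plaque out of the mould and set it in a place of its own on the front (lower) step of the sloped viewing stand, lengthwise along the step, right way up and flat on the seat; directly behind each, in the same column of the rear (upper) step, set the reference chip of its colour in the same way, taken from behind the dispenser's spring flap. Let the flap close again at the end, and leave the beaker and the bottle where they are.

Things in the scene. Friction and masses are not known exactly. Their poses are not given: they have to be found in the camera images.
- dispenser: White fixed chip dispenser, 214 x 171 mm. Origin: on the table under the middle of its bay row; x along the row, y towards the flap's hinge. Bays at x = -72, -24, 24, 72, y = 0 mm, floor 12 mm above the table, ribs between 8 mm high. Open in front (-y) of the flap up to a lip 20 mm above the table at y = -66. Behind the hinge, y = 77 to 103, a housing 50 mm high; end plates at x = +-105, 34 mm high.
- flap (a joint): Angle of the amber see-through spring flap over the bays, rad: 0 shut, 0.70 plate upright, 1.15 stop. Hinge line along the dispenser's x at y = 44 mm, 14 mm above the table; plate 204 mm long, 58 mm from hinge to edge. Shut, it leans 50 degrees up towards -y over the chips and stops there: it cannot be pushed down. A spring shuts it (0.5 N at its edge when shut, 1 N upright); let go, it snaps shut.
- flap_edge (a point): Middle of the flap's free edge (orange strip); shut, at y = 7 mm of the dispenser, 58 mm above the table. To open, lower shut fingertips in front of it to about 47 mm (chip tops: 38 mm), push it along its arc towards +y, rising with it, until past upright, so that the gripper cannot press it down; straddle a chip in y, one finger's back holding the flap; lift straight up.
- mould: Loose, heavy (0.9 kg) aluminium mould block, 150 x 150 x 34 mm high. Origin: centre of its underside. Four open cavities at x = +-34, y = +-36 mm, each 45 mm (x) by 33 mm (y), 16 mm deep; each may hold one cast plaque, standing 15 mm out of it. Lift straight up.
- step_low: Front, lower step of the fixed grey viewing stand (base plate 160 x 240 x 10 mm; the two steps are 76 mm apart): a white shelf 42 mm deep and 232 mm long, sloping 15 degrees (0.26 rad), higher at the rear; the seat is 36 mm above the table at its middle. Origin: middle of the seat surface; z is normal to the seat, y along the step, x up the slope. A steel lip 5 mm high at x = -20 mm; ribs 4 mm high and 4 mm thick part it into four places 52 mm long.
- low0 (a point): Centre of place 0 on the seat surface of the front, lower step (y = -84 mm along it); low0 and high0 form column 0.
- low1 (a point): Centre of place 1 on the seat surface of the front, lower step (y = -28 mm along it); low1 and high1 form column 1.
- low2 (a point): Centre of place 2 on the seat surface of the front, lower step (y = 28 mm along it); low2 and high2 form column 2.
- low3 (a point): Centre of place 3 on the seat surface of the front, lower step (y = 84 mm along it); low3 and high3 form column 3.
- step_high: Rear, upper step of the fixed grey viewing stand (base plate 160 x 240 x 10 mm; the two steps are 76 mm apart): a white shelf 42 mm deep and 232 mm long, sloping 15 degrees (0.26 rad), higher at the rear; the seat is 74 mm above the table at its middle. Origin: middle of the seat surface; z is normal to the seat, y along the step, x up the slope. A steel lip 5 mm high at x = -20 mm; ribs 4 mm high and 4 mm thick part it into four places 52 mm long.
- high0 (a point): Centre of place 0 on the seat surface of the rear, upper step (y = -84 mm along it); low0 and high0 form column 0.
- high1 (a point): Centre of place 1 on the seat surface of the rear, upper step (y = -28 mm along it); low1 and high1 form column 1.
- high2 (a point): Centre of place 2 on the seat surface of the rear, upper step (y = 28 mm along it); low2 and high2 form column 2.
- high3 (a point): Centre of place 3 on the seat surface of the rear, upper step (y = 84 mm along it); low3 and high3 form column 3.
- cast_purple: Cast purple resin plaque, stepped: foot 42 x 30 x 16 mm, upper part 34 x 24 x 15 mm (31 mm high over all), 35 g; at first in a mould cavity with its foot sunk flush and its underside 18 mm above the table. Origin: centre of the underside; x along the 42 mm side, y along the 30 mm side, z up. Sometimes absent.
- ref_purple: Reference chip, 38 x 24 x 26 mm high, white, its top purple, 40 g; at first in a dispenser bay. Origin: centre of the underside; x along the 38 mm side, y along the 24 mm side, z up.
- cast_blue: Cast blue resin plaque, stepped: foot 42 x 30 x 16 mm, upper part 34 x 24 x 15 mm (31 mm high over all), 35 g; at first in a mould cavity with its foot sunk flush and its underside 18 mm above the table. Origin: centre of the underside; x along the 42 mm side, y along the 30 mm side, z up. Sometimes absent.
- ref_blue: Reference chip, 38 x 24 x 26 mm high, white, its top blue, 40 g; at first in a dispenser bay. Origin: centre of the underside; x along the 38 mm side, y along the 24 mm side, z up.
- cast_orange: Cast orange resin plaque, stepped: foot 42 x 30 x 16 mm, upper part 34 x 24 x 15 mm (31 mm high over all), 35 g; at first in a mould cavity with its foot sunk flush and its underside 18 mm above the table. Origin: centre of the underside; x along the 42 mm side, y along the 30 mm side, z up. Sometimes absent.
- ref_orange: Reference chip, 38 x 24 x 26 mm high, white, its top orange, 40 g; at first in a dispenser bay. Origin: centre of the underside; x along the 38 mm side, y along the 24 mm side, z up.
- cast_green: Cast green resin plaque, stepped: foot 42 x 30 x 16 mm, upper part 34 x 24 x 15 mm (31 mm high over all), 35 g; at first in a mould cavity with its foot sunk flush and its underside 18 mm above the table. Origin: centre of the underside; x along the 42 mm side, y along the 30 mm side, z up. Sometimes absent.
- ref_green: Reference chip, 38 x 24 x 26 mm high, white, its top green, 40 g; at first in a dispenser bay. Origin: centre of the underside; x along the 38 mm side, y along the 24 mm side, z up.
- beaker: Loose glass beaker, 60 mm across, 65 mm high; bystander. Origin: centre of the underside.
- bottle: Loose glass bottle with blue cap, 56 mm across, 105 mm high; bystander. Origin: centre of the underside.
Things that resemble listed ones, but are neither listed nor needed, are in the scene too. What is shaped like the cast_blue but black or yellow is not meant. What is shaped like the cast_orange but black is not meant.

How it is judged:
By the outcome, as a careful person would: the job done as asked, in the order asked, and still so for the second after the job is handed in, with the robot touching nothing.
Of cast_purple, cast_blue, cast_orange, cast_green only 3 to 4 are there at a start; the rules pass over those that are not, and their reading is None.
At some moment in a run one of mould may be knocked a few centimetres aside while the robot is not near it.
It also fails if it takes over 210 s, if anything falls off the work surface, if the arm or the gripper's body presses on something with over 40 N, if the wrist force passes 120 N, or if a joint passes its speed limit or range.

ROBOT

A 7-joint arm with a two-finger parallel gripper is mounted at the origin on the work surface. World frame = base frame: x ahead of the robot, y to its left, z up, the work surface at z = 0. Lengths are in m, angles in rad, forces in N, time in s.
With the tool pointing down it reaches from about 0.4 to 0.85 m from the base axis. Payload 10.4 kg.
Tool frame: the origin (TCP) lies between the finger pads; the fingertips stand 17 mm ahead of it and the grasp point (between the pads) lies 2 mm behind it; x points along the fingers, y is the direction in which the jaws open and shut, and the axes are right-handed (so a half turn about x gives the same grasp; the last joint's range is limited). The gripper opens to 87 mm and grips with 3 to 60 N. Pads are 19 mm wide; open, the fingers measure 117 mm over their backs; the gripper's body (75 mm by 190 mm) begins 51 mm behind the grasp point.
Start: joints at [-1.307, 0.332, -0.065, 1.46, 0.022, 1.35, -0.088], TCP at [0.177, 0.599, 0.24] pointing down, gripper open.
Joint ranges: [-2.6, 2.6], [-0.5, 2.12], [-1.47, 1.34], [0.16, 2.42], [-1.27, 4.41], [0.06, 2.06], [-2.6, 2.6]. Speed limits (rad/s): [2.22, 2.22, 2.79, 2.79, 3.14, 3.14, 3.14].

INTERFACE

Orientations are given as a unit quaternion [x, y, z, w].
In Python, from bench import r, optics, close_job gives the robot as it stands.
- The arm moves only by the shell command python3 -m inch 'ROWS' [OPENING] [FORCE]. ROWS is JSON, a list of rows, each an object with "translation": the shift along the tool's x, y, z in cm, a list of three; "spin": the turn about the tool's x in degrees. In form: [{"translation": [tx, ty, tz], "spin": spin}, ...]. A call has 1 to 20 rows; each row shifts and turns the pose as measured when the row begins, along the tool's axes as they then stand; what a row does not reach is not made up. A row lasts 1/8 s, in which the tool goes at most 62.5 mm and 10.7 degrees, less where a joint would pass 70% of its speed; a pose out of reach is approached as far as the arm can. A call is refused whole if a number of a shift passes 6.25 or a number of a turn 10.7, either way. A call with a gripper value outside its range is refused whole. OPENING is the closure, from 0 (fully open) to 1 (shut), set as the call begins (- or left out, the last holds). The fingers move at their own pace and stop on an object; FORCE is the grip in N (left out, the last holds). Time passes only in rows, so rows that do not move let the fingers close. It gives the time, the measured TCP pose, the force and the opening at its end, in the units of the state.
- r.read_state(): the state, without advancing time (a new reading comes with each control period).
- optics.camera(name): name is "scene" or "top" or "wrist"; returns the picture (400x640x3 uint8, red, green, blue); there is no depth.
- optics.camera_model(name): a dict with "camera_matrix" (3x3 intrinsics, pixels), "world_from_camera" (4x4, takes a point from camera to world coordinates); the wrist camera has in their place "tool_from_camera" (4x4, takes a point from camera to tool coordinates, whose origin is the TCP and whose axes are the tool frame's). Camera axes: x right, y down, z forward; pixel columns grow to the right and rows downward; lengths in m; the calibration is good to about 2 mm. A picture is of the moment at which its call begins: read the wrist's pose just before it. camera_model takes no time and is no camera call.
- close_job(): hands the job in, once; it reports no verdict.
The state is a dict: "time": time; "joint_positions": joint angles; "joint_vel": joint speeds; "joint_torque": joint torques, N m; "ee_pos": TCP position; "eef_rot": TCP orientation; "ft_force": force on the tool from outside, world axes, zero at the start; "torque": the same for the moment, N m; "width": finger opening in m.
Only numpy, scipy, OpenCV 4.12 (cv2) and the standard library are available. Lean on these libraries where they do the work, as an engineer would, in place of code of your own. Each camera call takes 0.05 s, during which the arm holds its last target.

## Working session

There is one attempt and no reset: what is moved stays moved. The work goes in short steps, Python scripts to look and compute and a shell command to move; the robot and the scene stay as the last step left them, time stands still between calls to the robot, and variables do not carry over. Pictures are saved under pics/ and viewed, and the job is handed in when it is done.

```bash
ls; mkdir -p pics; python3 - <<'E'
from bench import r, optics
import cv2
s=r.read_state(); print(s)
for n in ["scene","top","wrist"]:
    im=optics.camera(n); cv2.imwrite(f"pics/{n}0.png",im[:,:,::-1])
    print(n,optics.camera_model(n))
E
```

```text
pics
{'time': 0.0, 'joint_positions': array([-1.3065753 ,  0.3328459 , -0.06468585,  1.46092409,  0.02158455,
        1.34990475, -0.08848042]), 'joint_vel': array([-0.00130081, -0.00114945, -0.00105877, -0.00036581,  0.00136078,
       -0.00091069,  0.00121502]), 'joint_torque': array([-7.34528767e-04, -6.23257613e+01,  2.42230610e-02, -3.89884043e+01,
       -6.13196357e-02,  4.02495638e-02,  1.51807931e-04]), 'ee_pos': array([0.17672179, 0.59912202, 0.23877833]), 'eef_rot': array([ 0.10056324,  0.69989993, -0.10153893,  0.69979781]), 'ft_force': array([0.93708403, 0.19857885, 0.96126848]), 'torque': array([-0.00645627, -0.10870905,  0.04245626]), 'width': 0.08689454616323142}
scene {'camera_matrix': array([[514.00252587,   0.        , 313.60232819],
       [  0.        , 514.00252587, 195.9128699 ],
       [  0.        ,   0.        ,   1.        ]]), 'world_from_camera': array([[ 0.84328627,  0.47013326, -0.26046685,  0.86511082],
       [ 0.53742696, -0.73185158,  0.41900539, -0.46930408],
       [ 0.0063653 , -0.4933234 , -0.86982269,  1.14046128],
       [ 0.        ,  0.     
[... 414 characters left out ...]
0370336e-02, -1.20146509e-01, -9.92573628e-01,
         1.33288262e+00],
       [ 0.00000000e+00,  0.00000000e+00,  0.00000000e+00,
         1.00000000e+00]])}
wrist {'camera_matrix': array([[322.93870955,   0.        , 319.27921245],
       [  0.        , 322.93870955, 197.73530815],
       [  0.        ,   0.        ,   1.        ]]), 'tool_from_camera': array([[ 7.04320779e-04, -2.74239735e-01,  9.61661100e-01,
        -1.44318601e-01],
       [ 9.99999734e-01,  3.76383150e-04, -6.25065707e-04,
         2.63956809e-04],
       [-1.90535180e-04,  9.61661284e-01,  2.74239927e-01,
        -7.53452350e-02],
       [ 0.00000000e+00,  0.00000000e+00,  0.00000000e+00,
         1.00000000e+00]])}
```

View pics/scene0.png

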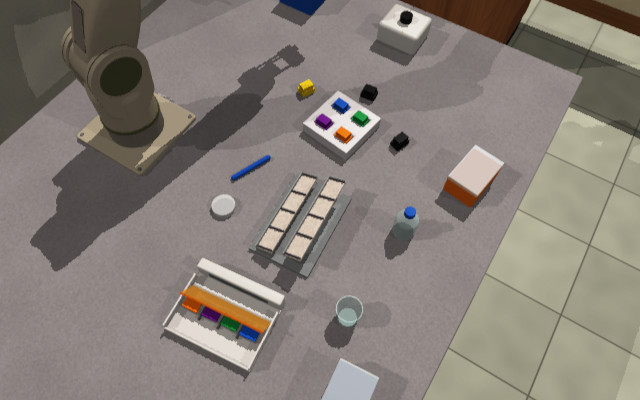

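View pics/top0.png

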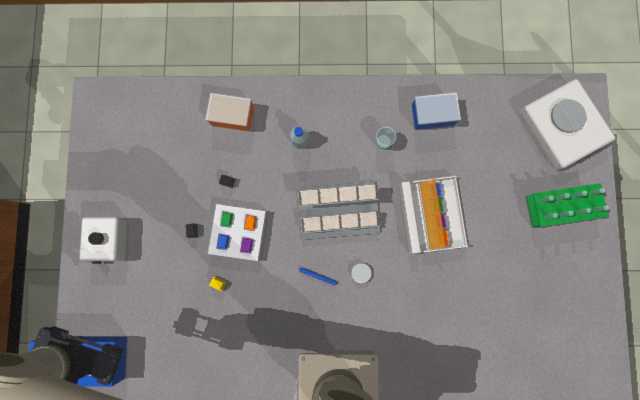

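View pics/wrist0.png

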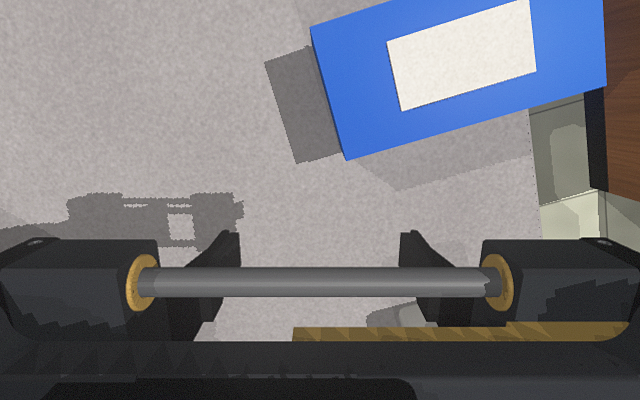

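```bash
cat > h.py <<'E'
import numpy as np, cv2, json
from scipy.spatial.transform import Rotation as R
from bench import r, optics
def cam(n):
    m=optics.camera_model(n); K=np.array(m["camera_matrix"])
    if "world_from_camera" in m: T=np.array(m["world_from_camera"])
    else:
        s=r.read_state(); W=np.eye(4); W[:3,:3]=R.from_quat(s["eef_rot"]).as_matrix(); W[:3,3]=s["ee_pos"]
        T=W@np.array(m["tool_from_camera"])
    return K,T
def snap(n,name=None,crop=None,scale=1):
    KT=cam(n); im=optics.camera(n)[:,:,::-1].copy()
    if name:
        o=im if crop is None else im[crop[1]:crop[3],crop[0]:crop[2]]
        cv2.imwrite("pics/"+name,cv2.resize(o,None,fx=scale,fy=scale,interpolation=cv2.INTER_CUBIC))
    return im,KT
def ray(KT,u,v):
    K,T=KT; d=T[:3,:3]@np.linalg.solve(K,[u,v,1.0]); return T[:3,3],d
def onplane(KT,u,v,z):
    o,d=ray(KT,u,v); return o+d*(z-o[2])/d[2]
def proj(KT,p):
    K,T=KT; c=T[:3,:3].T@(np.array(p)-T[:3,3]); q=K@c; return q[:2]/q[2]
HSV={"purple":(135,158),"blue":(106,124),"orange":(5,18),"green":(50,80),"yellow":(22,34)}
def blobs(im,c,smin=120,vmin=50,amin=15,box=None):
    h=cv2.cvtColor(im,cv2.COLOR_BGR2HSV); lo,hi=HSV[c]
    m=cv2.inRange(h,(lo,smin,vmin),(hi,255,255))
    if box: 
        b=np.zeros_like(m); b[box[1]:box[3],box[0]:box[2]]=255; m&=b
    out=[]
    for k in cv2.findContours(m,cv2.RETR_EXTERNAL,cv2.CHAIN_APPROX_NONE)[0]:
        a=cv2.contourArea(k)
        if a>=amin: out.append((a,cv2.minAreaRect(k)))
    return sorted(out,key=lambda t:-t[0])
E
python3 - <<'E'
from h import *
for n,crop in [("top",(170,160,490,300)),("scene",(150,80,470,380))]:
    im,KT=snap(n,n+"1.png",crop,2 if n=="scene" else 2.5)
    for c in HSV:
        for a,rr in blobs(im,c): print(n,c,a,np.round(rr[0],1),np.round(rr[1],1),round(rr[2]))
E
```

```text
top purple 98.5 [246.4 244.8] [ 9.  13.3] 9
top purple 21.5 [443.3 220.5] [11.3  2.8] 81
top blue 678.5 [101.1 361.3] [47.6 51.3] 3
top blue 151.0 [428.9 121.9] [46.5 23.6] 27
top blue 123.0 [317.3 275.8] [39.   4.3] 22
top blue 112.0 [222.6 241.3] [ 9.6 13.7] 11
top blue 52.0 [298. 131.] [8. 8.] 90
top blue 45.0 [ 91.5 346.5] [21.5  3.2] 18
top blue 30.0 [438.7 189. ] [12.3  3.5] 81
top blue 27.5 [ 31.6 345.5] [4.3 9.7] 9
top orange 1762.5 [  9.  275.5] [153.  18.] 90
top orange 1057.0 [434.3 213.8] [68.9 20.2] 81
top orange 381.5 [150.5   1.5] [  3. 301.] 90
top orange 169.5 [234.6 122.8] [24.8 47.2] 66
top orange 116.5 [250.  222.6] [10.  13.7] 8
top green 2356.0 [566.5 205.2] [34.1 77.9] 81
top green 99.5 [226.1 219. ] [ 9.3 13.3] 8
top green 17.0 [441.  204.5] [11.5  2.5] 81
top yellow 131.5 [217.2 283.1] [13.9 10.7] 27
scene purple 139.0 [323.9 121.4] [15.3 10.8] 34
scene purple 136.0 [210.2 314.1] [17.4  8.9] 27
scene blue 338.0 [302.   7.] [14. 44.] 90
scene blue 182.0 [250.3 167.4] [ 5.1 43.9] 60
scene blue 157.0 [248.5 333.5] [17.4 10.3] 27
scene blue 138.5 [340.7 105.6] [15. 11.] 37
scene blue 95.5 [409.5 212.5] [11. 11.] 90
scene orange 2792.5 [465.5  21.5] [ 43. 129.] 90
scene orange 1309.0 [222.4 312.3] [94.1 23.9] 25
scene orange 1215.0 [595.9  10. ] [98.4 17.5] 21
scene orange 421.0 [471.  190.8] [30.2 55.3] 84
scene orange 166.5 [343.5 134.8] [16.6 11.9] 34
scene green 141.0 [360.3 118.2] [15.8 11.1] 34
scene green 140.0 [229.5 323.5] [17.4  9.4] 27
scene yellow 184.0 [305.5  88. ] [13.9 16.1] 63
```

View pics/top1.png

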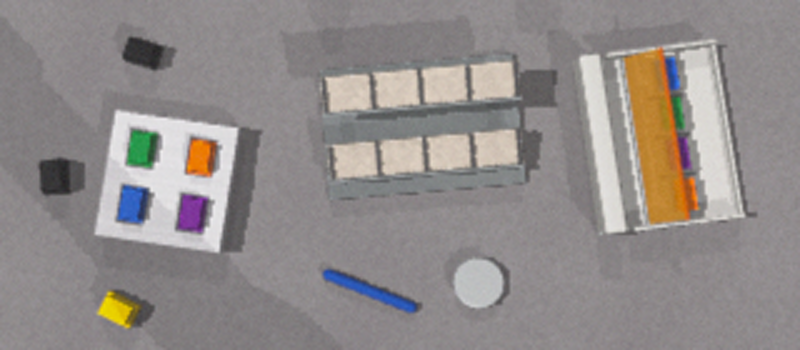

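View pics/scene1.png

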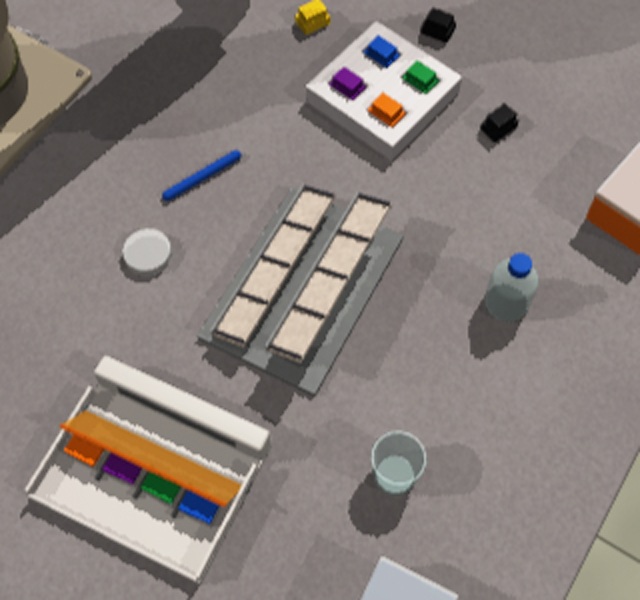

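```bash
cat >> h.py <<'E'
def tri(A,a,B,b):
    o1,d1=ray(A,*a); o2,d2=ray(B,*b); d1=d1/np.linalg.norm(d1); d2=d2/np.linalg.norm(d2)
    t=np.linalg.lstsq(np.c_[d1,-d2],o2-o1,rcond=None)[0]; p,q=o1+d1*t[0],o2+d2*t[1]
    return (p+q)/2,np.linalg.norm(p-q)*1000
E
python3 - <<'E'
from h import *
def tiles(im,box):
    h=cv2.cvtColor(im,cv2.COLOR_BGR2HSV)
    m=cv2.inRange(h,(3,15,150),(22,90,255)); b=np.zeros_like(m); b[box[1]:box[3],box[0]:box[2]]=255; m&=b
    out=[]
    for k in cv2.findContours(m,cv2.RETR_EXTERNAL,cv2.CHAIN_APPROX_NONE)[0]:
        if cv2.contourArea(k)>60: out.append(np.r_[np.array(cv2.minAreaRect(k)[0]),cv2.contourArea(k)])
    return np.array(out)
it,KT=snap("top"); isc,KS=snap("scene")
t=tiles(it,(290,175,390,245)); s=tiles(isc,(245,165,360,275))
print(t.round(1),s.round(1))
# match by order
tl=sorted([x for x in t if x[1]>207],key=lambda x:x[0]); th=sorted([x for x in t if x[1]<=207],key=lambda x:x[0])
ln=lambda p:(p[0]-310)*0.0 + 0
# scene: split into 2 columns by line
A=np.array([305,182.]);B=np.array([270,240.]); 
d=(B-A)/np.linalg.norm(B-A); n=np.array([-d[1],d[0]])
off=[(x[:2]-A)@n for x in s]; print(np.round(off))
L=sorted([x for x,o in zip(s,off) if abs(o)<14],key=lambda x:x[1]); H=sorted([x for x,o in zip(s,off) if abs(o)>=14],key=lambda x:x[1])
for nm,a,b in (("low",tl,L),("high",th,H)):
    P=[]
    for x,y in zip(a,b):
        p,e=tri(KT,x[:2],KS,y[:2]); P.append(p); print(nm,p.round(4),round(e,1))
M={}
for c in ["purple","blue","orange","green"]:
    a=[x for x in blobs(it,c,box=(205,200,270,265))][0]; b=blobs(isc,c,box=(300,90,385,160))[0]
    p=onplane(KT,*a[1][0],0.049); q,e=tri(KT,a[1][0],KS,b[1][0]); M[c]=p; print(c,p.round(4),q.round(4),round(e,1), onplane(KS,*b[1][0],.049).round(4))
E
```

```text
[[311.7 223.6 200. ]
 [330.4 222.1 203.5]
 [349.  220.  197.5]
 [367.9 218.8 201.5]
 [309.  196.6 213.5]
 [328.2 195.  214.5]
 [347.4 193.3 218. ]
 [366.6 191.7 212.5]] [[298.7 245.3 302.5]
 [270.7 238.1 268.5]
 [310.1 225.8 284.5]
 [282.2 219.6 251.5]
 [321.4 206.6 266. ]
 [293.3 201.7 237. ]
 [332.  188.5 248.5]
 [304.1 184.  217.5]]
[-27.   0. -27.   0. -27.  -0. -26.  -0.]
low [0.4947 0.079  0.0341] 1.6
low [0.4994 0.0232 0.0324] 1.5
low [ 0.505  -0.0326  0.0336] 0.4
low [ 0.5091 -0.0884  0.0337] 2.0
high [0.5709 0.0858 0.0724] 1.8
high [0.5756 0.0299 0.0723] 2.0
high [ 0.5804 -0.0263  0.0714] 1.5
high [ 0.5852 -0.0821  0.0721] 1.9
purple [0.4307 0.2698 0.049 ] [0.4318 0.2735 0.0328] 2.0 [0.4389 0.2634 0.049 ]
blue [0.4412 0.3404 0.049 ] [0.4423 0.3447 0.0331] 1.6 [0.4489 0.3336 0.049 ]
orange [0.496  0.2605 0.049 ] [0.4984 0.2645 0.0314] 2.8 [0.5052 0.2539 0.049 ]
green [0.5068 0.3318 0.049 ] [0.5091 0.3364 0.0325] 2.2 [0.5151 0.3252 0.049 ]
```

```bash
cat >> h.py <<'E'
def plan(p,yaw=None):
    """deltas (cm) in tool axes to world target p, jaw yaw (deg, mod 180) -> spin"""
    s=r.read_state(); M=R.from_quat(s["eef_rot"]).as_matrix()
    d=M.T@(np.array(p)-s["ee_pos"])*100
    jy=np.degrees(np.arctan2(M[1,1],M[0,1]))
    print("t",round(s["time"],2),"pos",s["ee_pos"].round(4),"jawyaw",round(jy,1),"tilt",round(np.degrees(np.arccos(-M[2,0])),2),"q7",round(s["joint_positions"][6],2),"w",round(s["width"]*1000,1),"F",s["ft_force"].round(1))
    print(" tool y,z in world",M[:,1].round(3),M[:,2].round(3))
    print(" delta cm",d.round(2),"n>=",int(np.ceil(abs(d).max()/6.25)))
    if yaw is not None:
        a=(yaw-jy+90)%180-90; print(" spin: need world yaw",round(a,1),"-> tool spin",round(-a,1),"(other",round(-a+(180 if a>0 else -180),1),")")
E
python3 -c "
from h import *
plan([.4687,.3006,.24],81.7)"
```

```text
t 0.35 pos [0.1768 0.5994 0.2394] jawyaw 73.6 tilt 0.01 q7 -0.09 w 86.9 F [-0.5  0.2  0. ]
 tool y,z in world [ 0.283  0.959 -0.   ] [ 0.959 -0.283  0.   ]
 delta cm [ -0.05 -20.4   36.45] n>= 6
 spin: need world yaw 8.1 -> tool spin -8.1 (other 171.9 )
```

```bash
python3 -m inch '[{"translation":[0,-2.5,4.5],"spin":0},{"translation":[0,-2.5,4.5],"spin":0},{"translation":[0,-2.5,4.5],"spin":0},{"translation":[0,-2.5,4.5],"spin":0},{"translation":[0,-2.5,4.5],"spin":0},{"translation":[0,-2.5,4.5],"spin":0},{"translation":[0,-2.5,4.5],"spin":0},{"translation":[0,-2.9,5],"spin":0},{"translation":[0,0,0],"spin":-8.1}]' 0 20; python3 -c "
from h import *
plan([.4687,.3006,.24],81.7)
snap('wrist','w1.png')"
```

```text
time: 1.48
ee_pos: [0.4778, 0.291, 0.2391]
eef_rot: [0.05, 0.705, -0.049, 0.706]
ft_force: [-0.7, 0.9, -0.1]
width: 0.0868
t 1.48 pos [0.4778 0.291  0.2391] jawyaw 81.9 tilt 0.07 q7 0.83 w 86.8 F [-0.7  0.9 -0.1]
 tool y,z in world [0.141 0.99  0.001] [ 0.99  -0.141  0.001]
 delta cm [-0.09  0.82 -1.04] n>= 1
 spin: need world yaw -0.2 -> tool spin 0.2 (other -179.8 )
```

View pics/w1.png

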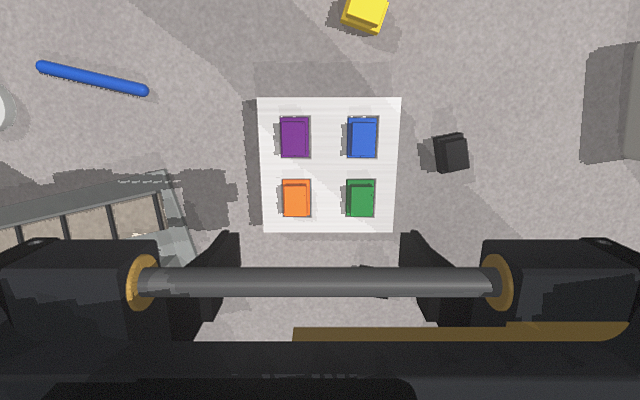

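```bash
cat >> h.py <<'E'
def mouldfit(im,KT,box=(150,0,560,238)):
    """wrist view: each plaque's brighter top face onto z=.049, grey/white block outline onto .034"""
    h=cv2.cvtColor(im,cv2.COLOR_BGR2HSV); res={}
    for c in ["purple","blue","orange","green"]:
        lo,hi=HSV[c]; m=cv2.inRange(h,(lo,120,50),(hi,255,255)); b=np.zeros_like(m); b[box[1]:box[3],box[0]:box[2]]=255; m&=b
        n,l,st,ce=cv2.connectedComponentsWithStats(m)
        ok=[i for i in range(1,n) if 300<st[i,4]<9000]
        if not ok: continue
        i=max(ok,key=lambda i:st[i,4]); v=h[:,:,2]; vals=v[l==i]
        t,_=cv2.threshold(vals.reshape(-1,1),0,255,cv2.THRESH_OTSU)
        mm=((l==i)&(v>t)).astype(np.uint8)*255 if np.std(vals)>6 else (l==i).astype(np.uint8)*255
        mm=cv2.morphologyEx(mm,cv2.MORPH_OPEN,np.ones((5,5)))
        k=max(cv2.findContours(mm,cv2.RETR_EXTERNAL,cv2.CHAIN_APPROX_NONE)[0],key=cv2.contourArea)
        q=cv2.boxPoints(cv2.minAreaRect(k)); P=np.array([onplane(KT,u,vv,.049) for u,vv in q])
        e1,e2=P[1]-P[0],P[2]-P[1]; 
        if np.linalg.norm(e1)<np.linalg.norm(e2): e1,e2=e2,e1
        yaw=(np.degrees(np.arctan2(e1[1],e1[0]))+90)%180-90
        res[c]=P.mean(0); print(c,P.mean(0).round(4),"L",(np.linalg.norm(e1)*1000).round(1),(np.linalg.norm(e2)*1000).round(1),"yaw",yaw.round(1))
    return res
E
python3 - <<'E'
from h import *
im,KT=snap("wrist"); res=mouldfit(im,KT)
m=np.mean(list(res.values()),0); print(m)
f=lambda a,b:np.degrees(np.arctan2(*(res[b]-res[a])[1::-1])) 
for a,b in [("purple","orange"),("blue","green"),("purple","blue"),("orange","green")]: print(a,b,f(a,b).round(1),np.linalg.norm(res[a]-res[b]).round(4))
E
```

```text
purple [0.4325 0.2703 0.049 ] L 32.5 22.3 yaw -8.2
blue [0.4429 0.342  0.049 ] L 34.1 23.0 yaw -8.8
orange [0.4978 0.2619 0.049 ] L 32.7 22.4 yaw -8.2
green [0.5082 0.3336 0.049 ] L 30.6 22.5 yaw -4.9
[0.47033503 0.30193399 0.049     ]
purple orange -7.4 0.0658
blue green -7.4 0.0658
purple blue 81.7 0.0725
orange green 81.7 0.0725
```

```bash
python3 -c "
from h import *
plan([.4325,.2703,.10],81.9)"
```

```text
t 1.57 pos [0.475 0.295 0.239] jawyaw 82.2 tilt 0.15 q7 0.83 w 86.8 F [0.1 0.2 0.7]
 tool y,z in world [0.135 0.991 0.002] [ 0.991 -0.135 -0.001]
 delta cm [13.89 -3.06 -3.86] n>= 3
 spin: need world yaw -0.3 -> tool spin 0.3 (other -179.7 )
```

```bash
python3 -m inch '[{"translation":[0,-1.5,-1.9],"spin":0.3},{"translation":[3.5,-1.56,-1.96],"spin":0},{"translation":[5,0,0],"spin":0},{"translation":[5,0,0],"spin":0},{"translation":[0,0,0],"spin":0},{"translation":[0,0,0],"spin":0}]' 0.45 20; python3 -c "
from h import *
plan([.4325,.2703,.10],81.9)
im,KT=snap('wrist','w2.png')
print(mouldfit(im,KT,(100,0,540,260)))"
```

```text
time: 2.33
ee_pos: [0.4289, 0.276, 0.1039]
eef_rot: [0.056, 0.705, -0.051, 0.706]
ft_force: [0.3, 0.2, 0.2]
width: 0.0486
t 2.33 pos [0.4289 0.276  0.1039] jawyaw 81.4 tilt 0.43 q7 0.8 w 48.6 F [0.3 0.2 0.2]
 tool y,z in world [0.15  0.989 0.007] [ 0.989 -0.15   0.001]
 delta cm [ 0.39 -0.51  0.44] n>= 1
 spin: need world yaw 0.5 -> tool spin -0.5 (other 179.5 )
purple [0.41   0.2844 0.049 ] L 5.1 3.3 yaw 81.3
blue [0.4417 0.3418 0.049 ] L 34.2 22.7 yaw -8.7
{'purple': array([0.41002292, 0.28443633, 0.049     ]), 'blue': array([0.44174899, 0.34177086, 0.049     ])}
```

View pics/w2.png

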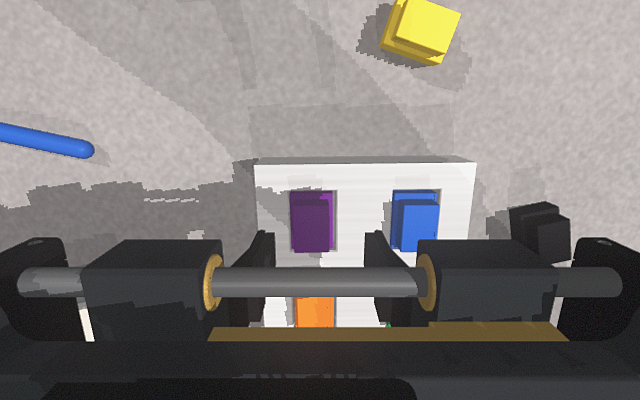

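```bash
python3 -m inch '[{"translation":[0,-0.5,0.4],"spin":-0.5},{"translation":[1,0,0],"spin":0},{"translation":[0,0,0],"spin":0}]' ; python3 -c "
from h import *
plan([.4325,.2703,.0535],81.9)"
```

```text
time: 2.75
ee_pos: [0.434, 0.2713, 0.0966]
eef_rot: [0.054, 0.703, -0.046, 0.707]
ft_force: [0.4, 0.0, 0.4]
width: 0.0479
t 2.75 pos [0.434  0.2713 0.0966] jawyaw 81.9 tilt 0.71 q7 0.82 w 47.9 F [0.4 0.  0.4]
 tool y,z in world [0.141 0.99  0.012] [ 0.99  -0.141  0.005]
 delta cm [ 4.3  -0.17 -0.16] n>= 1
 spin: need world yaw 0.0 -> tool spin -0.0 (other 180.0 )
```

```bash
python3 -m inch '[{"translation":[1.5,-0.15,-0.15],"spin":0},{"translation":[1.5,0,0],"spin":0},{"translation":[1,0,0],"spin":0},{"translation":[0,0,0],"spin":0}]' ; python3 -c "
from h import *
plan([.4325,.2703,.0535],81.9)"
```

```text
time: 3.25
ee_pos: [0.4319, 0.2701, 0.0529]
eef_rot: [0.054, 0.704, -0.047, 0.707]
ft_force: [0.8, 1.1, 0.3]
width: 0.0476
t 3.25 pos [0.4319 0.2701 0.0529] jawyaw 81.9 tilt 0.63 q7 0.83 w 47.6 F [0.8 1.1 0.3]
 tool y,z in world [0.142 0.99  0.01 ] [ 0.99  -0.142  0.004]
 delta cm [-0.06  0.03  0.05] n>= 1
 spin: need world yaw 0.0 -> tool spin -0.0 (other 180.0 )
```

Close, then lift.

```bash
python3 -m inch '[{"translation":[0,0,0],"spin":0},{"translation":[0,0,0],"spin":0},{"translation":[0,0,0],"spin":0},{"translation":[0,0,0],"spin":0},{"translation":[0,0,0],"spin":0}]' 1 15; python3 -m inch '[{"translation":[-1,0,0],"spin":0},{"translation":[-1.5,0,0],"spin":0},{"translation":[-3,0,0],"spin":0},{"translation":[-3,0,0],"spin":0},{"translation":[-3,0,0],"spin":0}]'; python3 -c "
from h import *
plan([.509,-.0884,.14],5)
im,KT=snap('wrist','w3.png')"
```

```text
time: 3.88
ee_pos: [0.4325, 0.2706, 0.0539]
eef_rot: [0.054, 0.703, -0.046, 0.707]
ft_force: [0.3, 0.5, -0.4]
width: 0.0235
time: 4.5
ee_pos: [0.4311, 0.2686, 0.1746]
eef_rot: [0.054, 0.704, -0.047, 0.707]
ft_force: [-0.4, 0.2, -0.3]
width: 0.0238
t 4.5 pos [0.4311 0.2686 0.1746] jawyaw 81.9 tilt 0.63 q7 0.81 w 23.8 F [-0.4  0.2 -0.3]
 tool y,z in world [0.142 0.99  0.01 ] [ 0.99  -0.142  0.004]
 delta cm [  3.15 -34.27  12.76] n>= 6
 spin: need world yaw -76.9 -> tool spin 76.9 (other -103.1 )
```

View pics/w3.png

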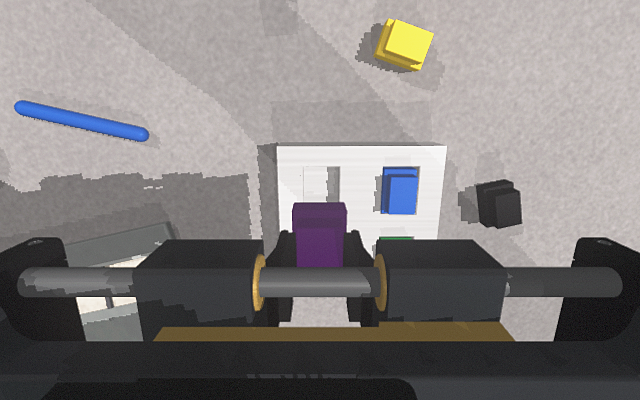

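```bash
python3 -m inch '[{"translation":[0,-4,1.5],"spin":0},{"translation":[0,-5,1.8],"spin":0},{"translation":[0,-5,1.8],"spin":0},{"translation":[0,-5,1.8],"spin":0},{"translation":[0,-5,2],"spin":0},{"translation":[0,-5,2],"spin":0},{"translation":[0,-5,1.8],"spin":0},{"translation":[0,0,0],"spin":9.6},{"translation":[0,0,0],"spin":9.6},{"translation":[0,0,0],"spin":9.6},{"translation":[0,0,0],"spin":9.6},{"translation":[0,0,0],"spin":9.6},{"translation":[0,0,0],"spin":9.6},{"translation":[0,0,0],"spin":9.6},{"translation":[0,0,0],"spin":9.6},{"translation":[0,0,0],"spin":0}]'; python3 -c "
from h import *
plan([.509,-.0884,.10],5)
im,KT=snap('wrist','w4.png')"
```

```text
time: 6.55
ee_pos: [0.5152, -0.0964, 0.192]
eef_rot: [0.502, 0.51, -0.474, 0.513]
ft_force: [0.0, 0.7, -0.7]
width: 0.024
t 6.55 pos [ 0.5152 -0.0964  0.192 ] jawyaw 2.7 tilt 2.24 q7 0.25 w 24.0 F [ 0.   0.7 -0.7]
 tool y,z in world [0.998 0.047 0.032] [ 0.048 -0.999 -0.023]
 delta cm [ 9.19 -0.87 -0.62] n>= 2
 spin: need world yaw 2.3 -> tool spin -2.3 (other 177.7 )
```

View pics/w4.png

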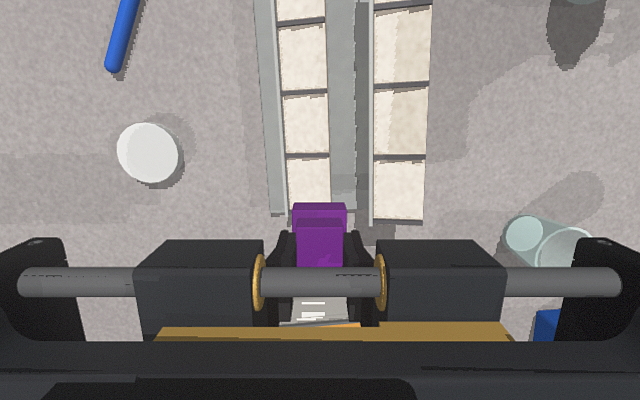

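```bash
python3 - <<'E'
from h import *
im,KT=snap("wrist")
h=cv2.cvtColor(im,cv2.COLOR_BGR2HSV)
m=cv2.inRange(h,(3,8,150),(25,90,255)); m[235:]=0; m[:,:270]=0; m[:,440:]=0
m=cv2.morphologyEx(m,cv2.MORPH_OPEN,np.ones((3,3)))
exp={}
for k in cv2.findContours(m,cv2.RETR_EXTERNAL,cv2.CHAIN_APPROX_NONE)[0]:
    if cv2.contourArea(k)<600: continue
    c=cv2.minAreaRect(k); z=.036 if c[0][0]<340 else .074
    P=np.array([onplane(KT,u,v,z) for u,v in cv2.boxPoints(c)])
    print(np.round(c[0]),np.round(c[1]),onplane(KT,*c[0],z).round(4),"box x",P[:,0].min().round(4),P[:,0].max().round(4),"y",P[:,1].min().round(4),P[:,1].max().round(4))
E
```

```text
[308. 182.] [49. 43.] [ 0.5092 -0.0879  0.036 ] box x 0.4877 0.5317 y -0.1137 -0.063
[306. 123.] [59. 45.] [ 0.5046 -0.0336  0.036 ] box x 0.4828 0.5274 y -0.062 -0.0062
[406. 156.] [139.  66.] [ 0.5884 -0.0551  0.074 ] box x 0.5561 0.6247 y -0.1166 0.0004
[303.  57.] [65. 47.] [0.5001 0.0227 0.036 ] box x 0.4777 0.5236 y -0.0061 0.0502
[406.  44.] [78. 66.] [0.5783 0.0298 0.074 ] box x 0.5508 0.6076 y 0.0006 0.0575
[300.  10.] [20. 47.] [0.4965 0.0587 0.036 ] box x 0.4768 0.5166 y 0.05 0.0673
```

```bash
python3 -m inch '[{"translation":[0,-0.4,-0.3],"spin":-2.2},{"translation":[2,-0.2,-0.2],"spin":0},{"translation":[3,-0.2,-0.1],"spin":0},{"translation":[3,0,0],"spin":0},{"translation":[1,0,0],"spin":0},{"translation":[0,0,0],"spin":0},{"translation":[0,0,0],"spin":0}]'; python3 -c "
from h import *
plan([.509,-.0882,.0775],5)"
```

```text
time: 7.52
ee_pos: [0.5096, -0.0878, 0.102]
eef_rot: [0.486, 0.524, -0.457, 0.53]
ft_force: [0.2, -0.5, 0.2]
width: 0.0238
t 7.53 pos [ 0.5096 -0.0878  0.102 ] jawyaw 6.3 tilt 2.41 q7 0.37 w 23.8 F [ 0.2 -0.5  0.2]
 tool y,z in world [0.993 0.111 0.036] [ 0.111 -0.994 -0.022]
 delta cm [ 2.45 -0.15  0.09] n>= 1
 spin: need world yaw -1.3 -> tool spin 1.3 (other -178.7 )
```

```bash
python3 -m inch '[{"translation":[0.8,-0.1,0.05],"spin":1.3},{"translation":[0.8,0,0],"spin":0},{"translation":[0.6,0,0],"spin":0},{"translation":[0,0,0],"spin":0},{"translation":[0,0,0],"spin":0}]'; python3 -c "
from h import *
plan([.509,-.0882,.0755],5)
snap('scene','s2.png',(230,150,390,290),4)"
```

```text
time: 8.15
ee_pos: [0.5103, -0.0879, 0.0799]
eef_rot: [0.493, 0.518, -0.462, 0.524]
ft_force: [-0.4, 2.0, -0.2]
width: 0.0237
t 8.15 pos [ 0.5103 -0.0879  0.0799] jawyaw 5.0 tilt 2.52 q7 0.37 w 23.7 F [-0.4  2.  -0.2]
 tool y,z in world [0.995 0.087 0.038] [ 0.088 -0.996 -0.023]
 delta cm [ 0.43 -0.15  0.03] n>= 1
 spin: need world yaw 0.0 -> tool spin -0.0 (other 180.0 )
```

View pics/s2.png

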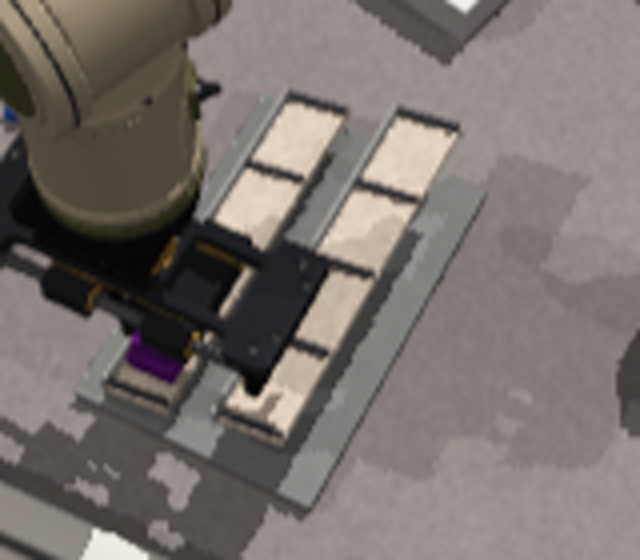

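```bash
python3 -m inch '[{"translation":[0.2,-0.15,0],"spin":0},{"translation":[0.2,0,0],"spin":0},{"translation":[0.2,0,0],"spin":0},{"translation":[0,0,0],"spin":0}]'; python3 -c "
from h import *
plan([.509,-.0882,.0755],5)"
```

```text
time: 8.7
ee_pos: [0.5085, -0.0876, 0.0747]
eef_rot: [0.493, 0.519, -0.462, 0.524]
ft_force: [-1.9, 0.5, 3.2]
width: 0.0239
t 8.7 pos [ 0.5085 -0.0876  0.0747] jawyaw 5.0 tilt 2.53 q7 0.38 w 23.9 F [-1.9  0.5  3.2]
 tool y,z in world [0.996 0.087 0.037] [ 0.088 -0.996 -0.024]
 delta cm [-0.08  0.05  0.06] n>= 1
 spin: need world yaw 0.0 -> tool spin -0.0 (other 180.0 )
```

```bash
python3 -m inch '[{"translation":[0,0,0],"spin":0},{"translation":[0,0,0],"spin":0},{"translation":[0,0,0],"spin":0}]' 0.6; python3 -m inch '[{"translation":[0,0,0],"spin":0},{"translation":[0,0,0],"spin":0}]' 0.48; python3 -m inch '[{"translation":[-1,0,0],"spin":0},{"translation":[-3,0,0],"spin":0},{"translation":[-4,0,0],"spin":0},{"translation":[-4,0,0],"spin":0},{"translation":[0,0,0],"spin":0}]'; python3 -c "
from h import *
plan([.47,.30,.22],82)
snap('wrist','w5.png')"
```

```text
time: 9.07
ee_pos: [0.5086, -0.0876, 0.0745]
eef_rot: [0.493, 0.519, -0.462, 0.524]
ft_force: [0.4, -0.2, 0.0]
width: 0.0344
time: 9.32
ee_pos: [0.5086, -0.0876, 0.0744]
eef_rot: [0.493, 0.519, -0.462, 0.524]
ft_force: [0.6, -0.8, 0.6]
width: 0.0436
time: 9.95
ee_pos: [0.5043, -0.0917, 0.2005]
eef_rot: [0.493, 0.518, -0.462, 0.524]
ft_force: [-0.3, 0.4, -1.0]
width: 0.045
t 9.95 pos [ 0.5043 -0.0917  0.2005] jawyaw 4.9 tilt 2.57 q7 0.26 w 45.0 F [-0.3  0.4 -1. ]
 tool y,z in world [0.996 0.086 0.038] [ 0.087 -0.996 -0.024]
 delta cm [-1.020e+00  2.000e-02 -3.935e+01] n>= 7
 spin: need world yaw 77.1 -> tool spin -77.1 (other 102.9 )
```

View pics/w5.png

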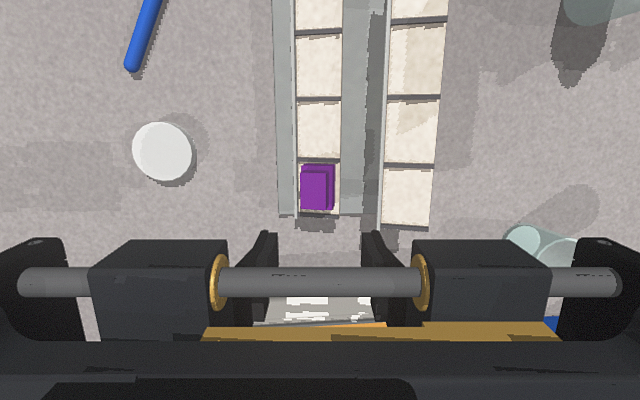

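```bash
python3 -m inch '[{"translation":[0,0,0],"spin":-7},{"translation":[0,0,0],"spin":-7},{"translation":[0,0,0],"spin":-7},{"translation":[0,0,0],"spin":-7},{"translation":[0,0,0],"spin":-7},{"translation":[0,0,0],"spin":-7},{"translation":[0,0,0],"spin":-7},{"translation":[0,0,0],"spin":-7},{"translation":[0,0,0],"spin":-7},{"translation":[0,0,0],"spin":-7},{"translation":[0,0,0],"spin":-7},{"translation":[0,0,0],"spin":0}]'; python3 -c "
from h import *
plan([.47,.30,.22],82)"
```

```text
time: 11.5
ee_pos: [0.4962, -0.0908, 0.1874]
eef_rot: [0.044, 0.702, -0.026, 0.711]
ft_force: [1.5, 0.1, 0.1]
width: 0.0456
t 11.5 pos [ 0.4962 -0.0908  0.1874] jawyaw 84.4 tilt 1.63 q7 1.64 w 45.6 F [1.5 0.1 0.1]
 tool y,z in world [0.098 0.995 0.026] [ 0.995 -0.098  0.011]
 delta cm [-2.32 38.71 -6.4 ] n>= 7
 spin: need world yaw -2.4 -> tool spin 2.4 (other -177.6 )
```

```bash
python3 -m inch '[{"translation":[-0.3,3,-0.5],"spin":0},{"translation":[-0.3,3.8,-0.6],"spin":0},{"translation":[-0.3,3.8,-0.6],"spin":0},{"translation":[-0.3,3.8,-0.6],"spin":0},{"translation":[-0.3,3.8,-0.6],"spin":0},{"translation":[-0.3,3.8,-0.6],"spin":0},{"translation":[-0.3,3.8,-0.6],"spin":0},{"translation":[-0.3,3.8,-0.6],"spin":0},{"translation":[0,3.8,-0.6],"spin":0},{"translation":[0,3.8,-0.6],"spin":0},{"translation":[0,0,0],"spin":2},{"translation":[0,0,0],"spin":0}]'; python3 -c "
from h import *
plan([.47,.30,.22],82)
im,KT=snap('wrist','w6.png')
mouldfit(im,KT)"
```

```text
time: 13.0
ee_pos: [0.4756, 0.2956, 0.2137]
eef_rot: [0.069, 0.704, -0.055, 0.705]
ft_force: [-0.0, 0.8, 0.7]
width: 0.0453
t 13.0 pos [0.4756 0.2956 0.2137] jawyaw 79.9 tilt 1.16 q7 0.81 w 45.3 F [-0.   0.8  0.7]
 tool y,z in world [0.176 0.984 0.02 ] [ 0.984 -0.176 -0.   ]
 delta cm [-0.63  0.35 -0.63] n>= 1
 spin: need world yaw 2.1 -> tool spin -2.1 (other 177.9 )
blue [0.4429 0.3423 0.049 ] L 33.1 22.6 yaw -7.6
orange [0.4977 0.2642 0.049 ] L 32.8 27.7 yaw -10.9
green [0.5084 0.3339 0.049 ] L 32.9 21.9 yaw -7.6
```

View pics/w6.png

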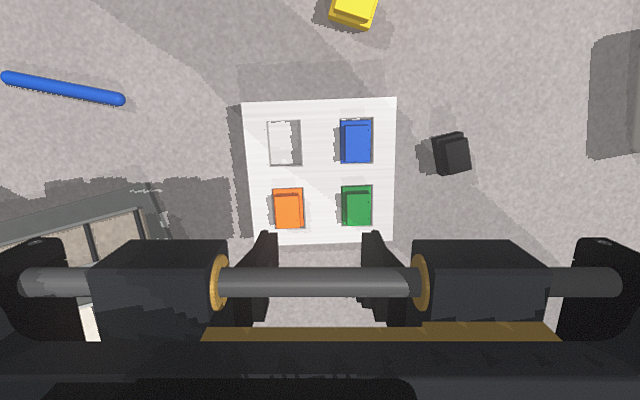

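```bash
python3 -c "
from h import *
plan([.4978,.2622,.0535],82)"
```

```text
t 13.05 pos [0.4754 0.2958 0.2137] jawyaw 80.0 tilt 1.18 q7 0.81 w 45.0 F [-0.9  0.3 -0.2]
 tool y,z in world [0.174 0.984 0.021] [ 0.985 -0.174 -0.   ]
 delta cm [15.95 -3.25  2.79] n>= 3
 spin: need world yaw 2.0 -> tool spin -2.0 (other 178.0 )
```

```bash
python3 -m inch '[{"translation":[0,-1.5,1.3],"spin":-1},{"translation":[2,-1.7,1.4],"spin":-1},{"translation":[3,0,0],"spin":0},{"translation":[3,0,0],"spin":0},{"translation":[2,0,0],"spin":0},{"translation":[1,0,0],"spin":0},{"translation":[0,0,0],"spin":0}]'; python3 -c "
from h import *
plan([.4978,.2622,.0535],82)"
```

```text
time: 13.92
ee_pos: [0.4985, 0.2572, 0.0999]
eef_rot: [0.06, 0.704, -0.045, 0.706]
ft_force: [0.2, 0.5, 0.6]
width: 0.0455
t 13.93 pos [0.4985 0.2572 0.0999] jawyaw 81.5 tilt 1.19 q7 0.96 w 45.5 F [0.2 0.5 0.6]
 tool y,z in world [0.148 0.989 0.021] [ 0.989 -0.148  0.001]
 delta cm [ 4.65  0.39 -0.15] n>= 1
 spin: need world yaw 0.5 -> tool spin -0.5 (other 179.5 )
```

```bash
python3 -m inch '[{"translation":[0,0.4,-0.15],"spin":-0.5},{"translation":[1.5,0,0],"spin":0},{"translation":[1.5,0,0],"spin":0},{"translation":[1,0,0],"spin":0},{"translation":[0.5,0,0],"spin":0},{"translation":[0,0,0],"spin":0}]'; python3 -c "
from h import *
plan([.4978,.2622,.0535],82)"
```

```text
time: 14.68
ee_pos: [0.4984, 0.2631, 0.0532]
eef_rot: [0.057, 0.704, -0.041, 0.707]
ft_force: [0.3, 0.1, -0.6]
width: 0.0452
t 14.68 pos [0.4984 0.2631 0.0532] jawyaw 82.0 tilt 1.27 q7 0.98 w 45.2 F [ 0.3  0.1 -0.6]
 tool y,z in world [0.139 0.99  0.022] [ 0.99  -0.139  0.002]
 delta cm [-0.03 -0.09 -0.05] n>= 1
 spin: need world yaw -0.0 -> tool spin 0.0 (other -180.0 )
```

```bash
python3 -m inch '[{"translation":[0,0,0],"spin":0},{"translation":[0,0,0],"spin":0},{"translation":[0,0,0],"spin":0},{"translation":[0,0,0],"spin":0},{"translation":[0,0,0],"spin":0}]' 1 15; python3 -m inch '[{"translation":[-1,0,0],"spin":0},{"translation":[-1.5,0,0],"spin":0},{"translation":[-3,0,0],"spin":0},{"translation":[-3,0,0],"spin":0},{"translation":[-2,0,0],"spin":0},{"translation":[0,0,0],"spin":0}]'; python3 -c "
from h import *
plan([.5046,-.0326,.15],5)"
```

```text
time: 15.3
ee_pos: [0.4991, 0.2631, 0.0543]
eef_rot: [0.057, 0.704, -0.041, 0.707]
ft_force: [-0.4, -0.0, -0.2]
width: 0.0238
time: 16.05
ee_pos: [0.4991, 0.261, 0.1679]
eef_rot: [0.058, 0.702, -0.041, 0.708]
ft_force: [-0.0, -0.3, 0.2]
width: 0.0235
t 16.05 pos [0.4991 0.261  0.1679] jawyaw 82.0 tilt 1.52 q7 0.94 w 23.5 F [-0.  -0.3  0.2]
 tool y,z in world [0.139 0.99  0.026] [ 0.99  -0.14   0.006]
 delta cm [  1.07 -29.03   4.64] n>= 5
 spin: need world yaw -77.0 -> tool spin 77.0 (other -103.0 )
```

```bash
python3 -m inch '[{"translation":[0,-3,0.5],"spin":0},{"translation":[0,-3.8,0.6],"spin":0},{"translation":[0,-3.8,0.6],"spin":0},{"translation":[0,-3.8,0.6],"spin":0},{"translation":[0,-3.8,0.6],"spin":0},{"translation":[0,-3.8,0.6],"spin":0},{"translation":[0,-3.8,0.6],"spin":0},{"translation":[0,-2,0.5],"spin":0},{"translation":[0,0,0],"spin":0}]'; python3 -m inch '[{"translation":[0,0,0],"spin":7},{"translation":[0,0,0],"spin":7},{"translation":[0,0,0],"spin":7},{"translation":[0,0,0],"spin":7},{"translation":[0,0,0],"spin":7},{"translation":[0,0,0],"spin":7},{"translation":[0,0,0],"spin":7},{"translation":[0,0,0],"spin":7},{"translation":[0,0,0],"spin":7},{"translation":[0,0,0],"spin":7},{"translation":[0,0,0],"spin":7},{"translation":[0,0,0],"spin":0}]'; python3 -c "
from h import *
plan([.5042,-.0326,.08],5)"
```

```text
time: 17.18
ee_pos: [0.503, -0.0292, 0.1567]
eef_rot: [0.058, 0.704, -0.04, 0.707]
ft_force: [0.2, 0.1, -0.4]
width: 0.0238
time: 18.68
ee_pos: [0.4997, -0.0123, 0.1521]
eef_rot: [0.491, 0.522, -0.478, 0.508]
ft_force: [-0.2, 0.4, 0.0]
width: 0.0234
t 18.68 pos [ 0.4997 -0.0123  0.1521] jawyaw 3.6 tilt 1.55 q7 0.1 w 23.4 F [-0.2  0.4  0. ]
 tool y,z in world [ 0.998  0.062 -0.001] [ 0.062 -0.998 -0.027]
 delta cm [7.15 0.33 2.25] n>= 2
 spin: need world yaw 1.4 -> tool spin -1.4 (other 178.6 )
```

```bash
python3 -m inch '[{"translation":[0,0.2,1.1],"spin":-1.4},{"translation":[0,0.15,1.1],"spin":0},{"translation":[2,0,0],"spin":0},{"translation":[2,0,0],"spin":0},{"translation":[1,0,0],"spin":0},{"translation":[0,0,0],"spin":0}]'; python3 -c "
from h import *
plan([.5042,-.0326,.078],5)"
```

```text
time: 19.42
ee_pos: [0.5051, -0.0312, 0.0999]
eef_rot: [0.481, 0.532, -0.468, 0.517]
ft_force: [0.5, 0.2, -0.6]
width: 0.0239
t 19.43 pos [ 0.5051 -0.0312  0.0999] jawyaw 5.7 tilt 1.59 q7 0.23 w 23.9 F [ 0.5  0.2 -0.6]
 tool y,z in world [ 0.995  0.1   -0.   ] [ 0.1   -0.995 -0.028]
 delta cm [ 2.19 -0.1   0.19] n>= 1
 spin: need world yaw -0.7 -> tool spin 0.7 (other -179.3 )
```

```bash
python3 -m inch '[{"translation":[0.6,-0.1,0.2],"spin":0.7},{"translation":[0.8,0,0],"spin":0},{"translation":[0.5,0,0],"spin":0},{"translation":[0.2,0,0],"spin":0},{"translation":[0.2,0,0],"spin":0},{"translation":[0.2,0,0],"spin":0},{"translation":[0,0,0],"spin":0}]'; python3 -c "
from h import *
plan([.5042,-.0326,.075],5)"
```

```text
time: 20.3
ee_pos: [0.5045, -0.0324, 0.0755]
eef_rot: [0.485, 0.529, -0.471, 0.514]
ft_force: [-0.9, -0.5, 1.6]
width: 0.0237
t 20.3 pos [ 0.5045 -0.0324  0.0755] jawyaw 5.0 tilt 1.69 q7 0.25 w 23.7 F [-0.9 -0.5  1.6]
 tool y,z in world [ 0.996  0.087 -0.   ] [ 0.087 -0.996 -0.03 ]
 delta cm [ 0.05 -0.03  0.02] n>= 1
 spin: need world yaw -0.0 -> tool spin 0.0 (other -180.0 )
```

Contact; release and rise.

```bash
python3 -m inch '[{"translation":[0.1,0,0],"spin":0},{"translation":[0,0,0],"spin":0},{"translation":[0,0,0],"spin":0},{"translation":[0,0,0],"spin":0}]' 0.6; python3 -m inch '[{"translation":[0,0,0],"spin":0},{"translation":[0,0,0],"spin":0}]' 0.48; python3 -m inch '[{"translation":[-1,0,0],"spin":0},{"translation":[-3,0,0],"spin":0},{"translation":[-4,0,0],"spin":0},{"translation":[-3,0,0],"spin":0},{"translation":[0,0,0],"spin":0}]'; python3 -c "
from h import *
plan([.47,.30,.22],82)
snap('wrist','w7.png')"
```

```text
time: 20.8
ee_pos: [0.5048, -0.0323, 0.0745]
eef_rot: [0.485, 0.529, -0.47, 0.514]
ft_force: [-0.3, 0.6, 1.4]
width: 0.0346
time: 21.05
ee_pos: [0.5048, -0.0323, 0.0745]
eef_rot: [0.485, 0.529, -0.47, 0.514]
ft_force: [0.4, -0.4, -0.2]
width: 0.0434
time: 21.68
ee_pos: [0.5052, -0.0362, 0.1904]
eef_rot: [0.485, 0.528, -0.47, 0.514]
ft_force: [0.5, 0.1, 0.4]
width: 0.0452
t 21.68 pos [ 0.5052 -0.0362  0.1904] jawyaw 5.0 tilt 1.66 q7 0.16 w 45.2 F [0.5 0.1 0.4]
 tool y,z in world [0.996 0.087 0.002] [ 0.087 -0.996 -0.029]
 delta cm [ -1.98  -0.59 -33.87] n>= 6
 spin: need world yaw 77.0 -> tool spin -77.0 (other 103.0 )
```

View pics/w7.png

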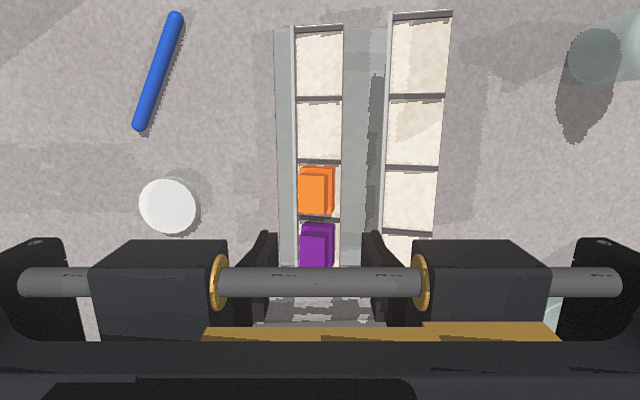

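```bash
python3 -m inch '[{"translation":[-0.2,0,-3],"spin":0},{"translation":[-0.2,0,-3.8],"spin":0},{"translation":[-0.2,0,-3.8],"spin":0},{"translation":[-0.2,0,-3.8],"spin":0},{"translation":[-0.2,0,-3.8],"spin":0},{"translation":[-0.2,0,-3.8],"spin":0},{"translation":[-0.2,0,-3.8],"spin":0},{"translation":[0,0,-3.8],"spin":0},{"translation":[0,0,-2],"spin":0},{"translation":[0,0,0],"spin":0}]'; python3 -m inch '[{"translation":[0,0,0],"spin":-7},{"translation":[0,0,0],"spin":-7},{"translation":[0,0,0],"spin":-7},{"translation":[0,0,0],"spin":-7},{"translation":[0,0,0],"spin":-7},{"translation":[0,0,0],"spin":-7},{"translation":[0,0,0],"spin":-7},{"translation":[0,0,0],"spin":-7},{"translation":[0,0,0],"spin":-7},{"translation":[0,0,0],"spin":-7},{"translation":[0,0,0],"spin":-7},{"translation":[0,0,0],"spin":0}]'; python3 -c "
from h import *
plan([.5083,.3337,.0535],82)
im,KT=snap('wrist','w8.png')
mouldfit(im,KT)"
```

```text
time: 22.98
ee_pos: [0.4722, 0.2848, 0.203]
eef_rot: [0.481, 0.529, -0.477, 0.511]
ft_force: [0.5, -1.0, -0.2]
width: 0.0452
time: 24.48
ee_pos: [0.4785, 0.2574, 0.1999]
eef_rot: [0.049, 0.712, -0.043, 0.699]
ft_force: [0.1, 0.1, 0.2]
width: 0.0453
t 24.48 pos [0.4785 0.2574 0.1999] jawyaw 82.6 tilt 1.12 q7 0.92 w 45.3 F [0.1 0.1 0.2]
 tool y,z in world [0.129 0.992 0.008] [ 0.991 -0.129 -0.018]
 delta cm [14.66  7.84  2.23] n>= 3
 spin: need world yaw -0.6 -> tool spin 0.6 (other -179.4 )
blue [0.4236 0.3037 0.049 ] L 38.9 23.0 yaw -9.2
green [0.4948 0.2934 0.049 ] L 21.9 21.8 yaw -5.2
```

View pics/w8.png

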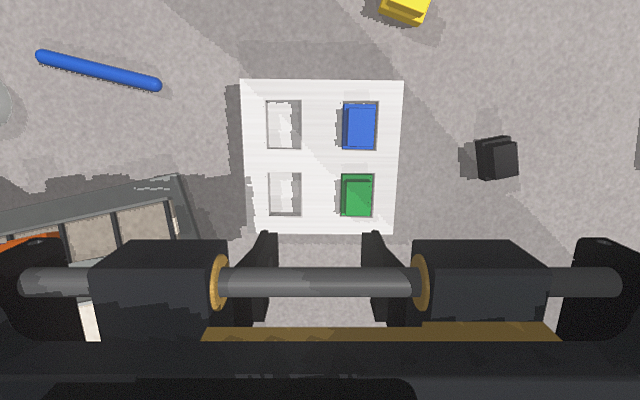

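```bash
cat >> h.py <<'E'
def block(im,KT,box=(150,40,560,237)):
    h=cv2.cvtColor(im,cv2.COLOR_BGR2HSV); m=cv2.inRange(h,(0,0,205),(179,40,255)); b=np.zeros_like(m); b[box[1]:box[3],box[0]:box[2]]=255; m&=b
    m=cv2.morphologyEx(m,cv2.MORPH_OPEN,np.ones((5,5)))
    k=max(cv2.findContours(m,cv2.RETR_EXTERNAL,cv2.CHAIN_APPROX_NONE)[0],key=cv2.contourArea)
    k=cv2.convexHull(k); q=cv2.approxPolyDP(k,8,True)[:,0]; print("px",q.tolist())
    P=np.array([onplane(KT,u,v,.034) for u,v in cv2.boxPoints(cv2.minAreaRect(np.array([[onplane(KT,*x[0],.034)[:2]*10000] for x in k],np.float32)))]) if 0 else None
    W=np.array([onplane(KT,*x[0],.034)[:2]*1000 for x in k],np.float32); rr=cv2.minAreaRect(W); print("block mm",np.round(rr[0],1),np.round(rr[1],1),round(rr[2],1)); return rr
E
python3 - <<'E'
from h import *
im,KT=snap("wrist"); block(im,KT)
for c in ("blue","green"):
    a=blobs(im,c,box=(300,60,400,230))[0]; print(c,a[0],onplane(KT,*a[1][0],.049).round(4),a[1])
plan([.489,.295,.1],82)
E
```

```text
px [[239, 79], [403, 80], [392, 234], [256, 230]]
block mm [452.5 263.4] [150.  149.7] 81.9
blue 1179.5 [0.4234 0.3014 0.049 ] ((358.5, 126.0), (44.0, 33.0), 90.0)
green 871.5 [0.4866 0.2933 0.049 ] ((356.687255859375, 194.69711303710938), (28.426557540893555, 41.14033126831055), 1.4688007831573486)
t 24.57 pos [0.4785 0.258  0.1999] jawyaw 82.5 tilt 1.12 q7 0.92 w 45.4 F [-0.3  0.5  0.6]
 tool y,z in world [0.131 0.991 0.008] [ 0.991 -0.131 -0.018]
 delta cm [10.01  3.73  0.74] n>= 2
 spin: need world yaw -0.5 -> tool spin 0.5 (other -179.5 )
```

```bash
python3 -m inch '[{"translation":[1,1.8,0.5],"spin":0.3},{"translation":[3,1.8,0.4],"spin":0},{"translation":[3,0,0],"spin":0},{"translation":[2.5,0,0],"spin":0},{"translation":[1,0,0],"spin":0},{"translation":[0,0,0],"spin":0}]'; python3 -c "
from h import *
plan([.4907,.2942,.0535],82)
im,KT=snap('wrist','w9.png')"
```

```text
time: 25.32
ee_pos: [0.4925, 0.2923, 0.0932]
eef_rot: [0.057, 0.71, -0.051, 0.7]
ft_force: [-0.0, -0.4, 0.7]
width: 0.0453
t 25.32 pos [0.4925 0.2923 0.0932] jawyaw 81.2 tilt 1.03 q7 0.89 w 45.3 F [-0.  -0.4  0.7]
 tool y,z in world [0.153 0.988 0.008] [ 0.988 -0.152 -0.016]
 delta cm [ 3.97  0.13 -0.14] n>= 1
 spin: need world yaw 0.8 -> tool spin -0.8 (other 179.2 )
```

View pics/w9.png

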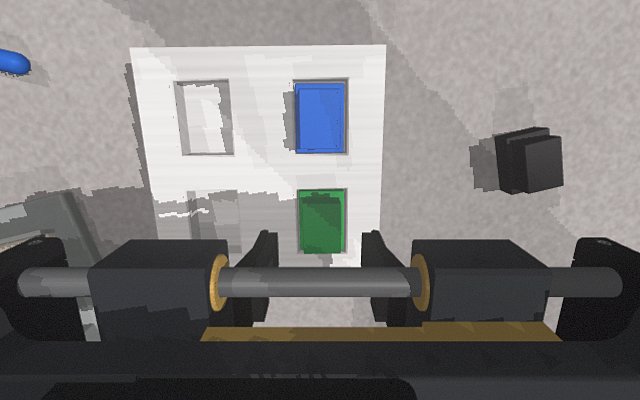

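```bash
python3 -m inch '[{"translation":[0.5,0.1,-0.15],"spin":-0.8},{"translation":[1.5,0,0],"spin":0},{"translation":[1,0,0],"spin":0},{"translation":[0.8,0,0],"spin":0},{"translation":[0,0,0],"spin":0},{"translation":[0,0,0],"spin":0}]'; python3 -c "
from h import *
plan([.4907,.2942,.0535],82)"
```

```text
time: 26.12
ee_pos: [0.4917, 0.2947, 0.055]
eef_rot: [0.053, 0.71, -0.045, 0.701]
ft_force: [-1.1, 0.0, 0.9]
width: 0.045
t 26.12 pos [0.4917 0.2947 0.055 ] jawyaw 82.0 tilt 0.99 q7 0.91 w 45.0 F [-1.1  0.   0.9]
 tool y,z in world [0.138 0.99  0.011] [ 0.99  -0.138 -0.013]
 delta cm [ 0.15 -0.07 -0.09] n>= 1
 spin: need world yaw -0.0 -> tool spin 0.0 (other -180.0 )
```

```bash
python3 -m inch '[{"translation":[0.1,0,0],"spin":0},{"translation":[0,0,0],"spin":0},{"translation":[0,0,0],"spin":0},{"translation":[0,0,0],"spin":0},{"translation":[0,0,0],"spin":0}]' 1 15; python3 -m inch '[{"translation":[-1,0,0],"spin":0},{"translation":[-1.5,0,0],"spin":0},{"translation":[-3,0,0],"spin":0},{"translation":[-3,0,0],"spin":0},{"translation":[-2,0,0],"spin":0},{"translation":[0,0,0],"spin":0}]'; python3 -c "
from h import *
plan([.5002,.0228,.15],5)"
```

```text
time: 26.75
ee_pos: [0.4922, 0.295, 0.0547]
eef_rot: [0.054, 0.709, -0.045, 0.701]
ft_force: [0.7, 1.1, -0.7]
width: 0.024
time: 27.5
ee_pos: [0.4941, 0.2937, 0.1683]
eef_rot: [0.055, 0.708, -0.044, 0.702]
ft_force: [0.9, 0.9, -0.1]
width: 0.0241
t 27.5 pos [0.4941 0.2937 0.1683] jawyaw 82.0 tilt 1.0 q7 0.88 w 24.1 F [ 0.9  0.9 -0.1]
 tool y,z in world [0.139 0.99  0.014] [ 0.99  -0.139 -0.01 ]
 delta cm [  1.4  -26.76   4.38] n>= 5
 spin: need world yaw -77.0 -> tool spin 77.0 (other -103.0 )
```

```bash
python3 -m inch '[{"translation":[0,-3,0.5],"spin":0},{"translation":[0,-3.8,0.6],"spin":0},{"translation":[0,-3.8,0.6],"spin":0},{"translation":[0,-3.8,0.6],"spin":0},{"translation":[0,-3.8,0.6],"spin":0},{"translation":[0,-3.8,0.6],"spin":0},{"translation":[0,-3.5,0.6],"spin":0},{"translation":[0,-2,0.3],"spin":0},{"translation":[0,0,0],"spin":0}]'; python3 -m inch '[{"translation":[0,0,0],"spin":7},{"translation":[0,0,0],"spin":7},{"translation":[0,0,0],"spin":7},{"translation":[0,0,0],"spin":7},{"translation":[0,0,0],"spin":7},{"translation":[0,0,0],"spin":7},{"translation":[0,0,0],"spin":7},{"translation":[0,0,0],"spin":7},{"translation":[0,0,0],"spin":7},{"translation":[0,0,0],"spin":7},{"translation":[0,0,0],"spin":7},{"translation":[0,0,0],"spin":0}]'; python3 -c "
from h import *
plan([.5,.0228,.08],5)"
```

```text
time: 28.62
ee_pos: [0.4964, 0.0064, 0.1595]
eef_rot: [0.054, 0.71, -0.044, 0.701]
ft_force: [0.0, 0.2, -0.3]
width: 0.0238
time: 30.12
ee_pos: [0.4934, 0.0226, 0.1551]
eef_rot: [0.484, 0.524, -0.485, 0.506]
ft_force: [-0.9, 0.2, 0.3]
width: 0.0237
t 30.12 pos [0.4934 0.0226 0.1551] jawyaw 3.6 tilt 1.48 q7 0.01 w 23.7 F [-0.9  0.2  0.3]
 tool y,z in world [ 0.998  0.062 -0.019] [ 0.062 -0.998 -0.018]
 delta cm [7.5  0.8  0.16] n>= 2
 spin: need world yaw 1.4 -> tool spin -1.4 (other 178.6 )
```

```bash
python3 -m inch '[{"translation":[0,0.5,0.1],"spin":-1.4},{"translation":[1,0.3,0.05],"spin":0},{"translation":[2,0,0],"spin":0},{"translation":[1.5,0,0],"spin":0},{"translation":[0.5,0,0],"spin":0},{"translation":[0,0,0],"spin":0}]'; python3 -c "
from h import *
plan([.4998,.0228,.079],5)"
```

```text
time: 30.88
ee_pos: [0.5011, 0.0237, 0.1014]
eef_rot: [0.474, 0.533, -0.476, 0.514]
ft_force: [0.5, -0.3, 0.2]
width: 0.0238
t 30.88 pos [0.5011 0.0237 0.1014] jawyaw 5.6 tilt 1.51 q7 0.09 w 23.8 F [ 0.5 -0.3  0.2]
 tool y,z in world [ 0.995  0.098 -0.019] [ 0.097 -0.995 -0.018]
 delta cm [ 2.24 -0.1   0.11] n>= 1
 spin: need world yaw -0.6 -> tool spin 0.6 (other -179.4 )
```

```bash
python3 -m inch '[{"translation":[0.6,-0.1,0.1],"spin":0.6},{"translation":[0.8,0,0],"spin":0},{"translation":[0.5,0,0],"spin":0},{"translation":[0.2,0,0],"spin":0},{"translation":[0.2,0,0],"spin":0},{"translation":[0.2,0,0],"spin":0},{"translation":[0,0,0],"spin":0}]'; python3 -c "
from h import *
plan([.4998,.0228,.076],5)"
```

```text
time: 31.75
ee_pos: [0.5001, 0.0231, 0.0766]
eef_rot: [0.478, 0.53, -0.478, 0.512]
ft_force: [-1.8, -1.0, 0.9]
width: 0.0238
t 31.75 pos [0.5001 0.0231 0.0766] jawyaw 5.0 tilt 1.51 q7 0.1 w 23.8 F [-1.8 -1.   0.9]
 tool y,z in world [ 0.996  0.087 -0.018] [ 0.086 -0.996 -0.019]
 delta cm [ 0.06 -0.03  0.02] n>= 1
 spin: need world yaw 0.0 -> tool spin -0.0 (other 180.0 )
```

```bash
python3 -m inch '[{"translation":[0.1,0,0],"spin":0},{"translation":[0,0,0],"spin":0},{"translation":[0,0,0],"spin":0},{"translation":[0,0,0],"spin":0}]' 0.6; python3 -m inch '[{"translation":[0,0,0],"spin":0},{"translation":[0,0,0],"spin":0}]' 0.48; python3 -m inch '[{"translation":[-1,0,0],"spin":0},{"translation":[-3,0,0],"spin":0},{"translation":[-4,0,0],"spin":0},{"translation":[-3,0,0],"spin":0},{"translation":[0,0,0],"spin":0}]'; python3 -c "
from h import *
plan([.45,.265,.20],82)
snap('wrist','w10.png')"
```

```text
time: 32.25
ee_pos: [0.5004, 0.0231, 0.0755]
eef_rot: [0.478, 0.53, -0.478, 0.512]
ft_force: [-0.5, -0.2, 0.3]
width: 0.0351
time: 32.5
ee_pos: [0.5004, 0.0232, 0.0755]
eef_rot: [0.478, 0.53, -0.478, 0.512]
ft_force: [0.6, 0.5, 0.5]
width: 0.0436
time: 33.12
ee_pos: [0.5028, 0.0207, 0.1915]
eef_rot: [0.478, 0.53, -0.478, 0.512]
ft_force: [0.7, -0.3, -0.7]
width: 0.0454
t 33.12 pos [0.5028 0.0207 0.1915] jawyaw 4.9 tilt 1.42 q7 0.03 w 45.4 F [ 0.7 -0.3 -0.7]
 tool y,z in world [ 0.996  0.086 -0.016] [ 0.086 -0.996 -0.019]
 delta cm [ -0.33  -3.18 -24.8 ] n>= 4
 spin: need world yaw 77.1 -> tool spin -77.1 (other 102.9 )
```

View pics/w10.png

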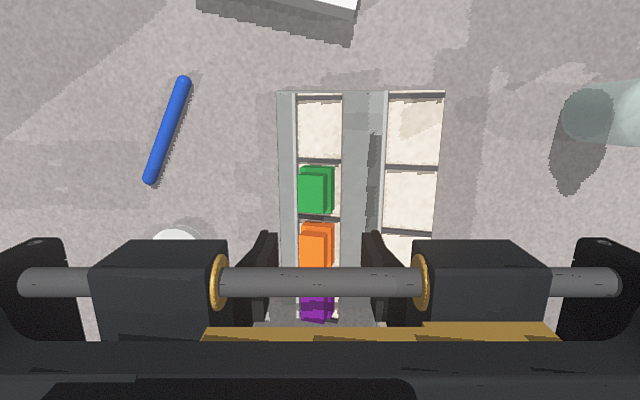

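Green seated at (316,190), orange and purple beside it. Back for blue.

```bash
python3 -m inch '[{"translation":[0,-0.4,-3],"spin":0},{"translation":[0,-0.5,-3.8],"spin":0},{"translation":[0,-0.5,-3.8],"spin":0},{"translation":[0,-0.5,-3.8],"spin":0},{"translation":[0,-0.5,-3.8],"spin":0},{"translation":[0,-0.5,-3.8],"spin":0},{"translation":[0,-0.3,-3],"spin":0},{"translation":[0,0,0],"spin":0}]'; python3 -m inch '[{"translation":[0,0,0],"spin":-7},{"translation":[0,0,0],"spin":-7},{"translation":[0,0,0],"spin":-7},{"translation":[0,0,0],"spin":-7},{"translation":[0,0,0],"spin":-7},{"translation":[0,0,0],"spin":-7},{"translation":[0,0,0],"spin":-7},{"translation":[0,0,0],"spin":-7},{"translation":[0,0,0],"spin":-7},{"translation":[0,0,0],"spin":-7},{"translation":[0,0,0],"spin":-7},{"translation":[0,0,0],"spin":0}]'; python3 -c "
from h import *
plan([.4239,.3038,.10],82)
im,KT=snap('wrist','w11.png')
mouldfit(im,KT); block(im,KT)"
```

```text
time: 34.17
ee_pos: [0.4433, 0.2724, 0.1878]
eef_rot: [0.474, 0.531, -0.483, 0.51]
ft_force: [0.0, -0.2, 0.6]
width: 0.0449
time: 35.67
ee_pos: [0.4427, 0.257, 0.1778]
eef_rot: [0.038, 0.72, -0.042, 0.691]
ft_force: [0.2, -0.5, -0.6]
width: 0.0453
t 35.67 pos [0.4427 0.257  0.1778] jawyaw 83.5 tilt 2.39 q7 0.89 w 45.3 F [ 0.2 -0.5 -0.6]
 tool y,z in world [ 0.113  0.994 -0.008] [ 0.993 -0.114 -0.041]
 delta cm [ 7.84  4.5  -2.08] n>= 2
 spin: need world yaw -1.5 -> tool spin 1.5 (other -178.5 )
blue [0.4247 0.3034 0.049 ] L 33.7 22.9 yaw -8.4
px [[247, 122], [416, 127], [406, 236], [278, 236], [248, 182]]
block mm [430.6 266.7] [149.7 105.9] 82.1
```

View pics/w11.png

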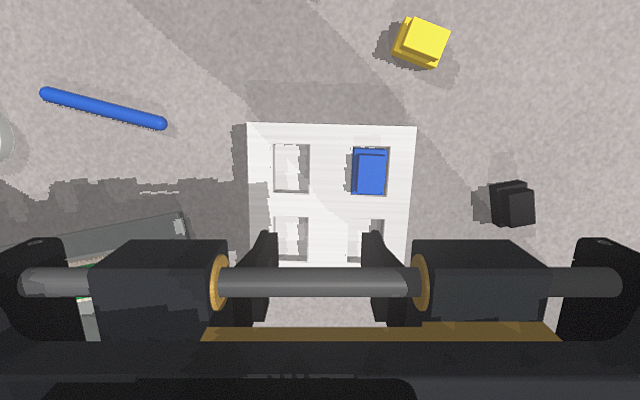

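```bash
python3 -m inch '[{"translation":[0,2.2,-1],"spin":1.5},{"translation":[2,2.3,-1],"spin":0},{"translation":[3,0,0],"spin":0},{"translation":[2.5,0,0],"spin":0},{"translation":[0,0,0],"spin":0},{"translation":[0,0,0],"spin":0}]'; python3 -c "
from h import *
plan([.4243,.3037,.0535],82)"
```

```text
time: 36.48
ee_pos: [0.4262, 0.3031, 0.1015]
eef_rot: [0.055, 0.719, -0.06, 0.69]
ft_force: [-0.6, -0.5, 0.1]
width: 0.0456
t 36.48 pos [0.4262 0.3031 0.1015] jawyaw 80.7 tilt 2.37 q7 0.77 w 45.6 F [-0.6 -0.5  0.1]
 tool y,z in world [ 0.161  0.987 -0.011] [ 0.986 -0.162 -0.04 ]
 delta cm [ 4.8   0.08 -0.01] n>= 1
 spin: need world yaw 1.3 -> tool spin -1.3 (other 178.7 )
```

```bash
python3 -m inch '[{"translation":[1,0.1,0],"spin":-1.3},{"translation":[1.5,0,0],"spin":0},{"translation":[1.5,0,0],"spin":0},{"translation":[0.6,0,0],"spin":0},{"translation":[0,0,0],"spin":0},{"translation":[0,0,0],"spin":0}]'; python3 -c "
from h import *
plan([.4243,.3037,.0535],82)"
```

```text
time: 37.22
ee_pos: [0.4253, 0.3042, 0.0538]
eef_rot: [0.047, 0.719, -0.051, 0.691]
ft_force: [0.0, 0.1, -0.4]
width: 0.0451
t 37.23 pos [0.4253 0.3042 0.0538] jawyaw 82.0 tilt 2.27 q7 0.8 w 45.1 F [ 0.   0.1 -0.4]
 tool y,z in world [ 0.139  0.99  -0.008] [ 0.99  -0.139 -0.039]
 delta cm [ 0.03 -0.06 -0.09] n>= 1
 spin: need world yaw -0.0 -> tool spin 0.0 (other -180.0 )
```

```bash
python3 -m inch '[{"translation":[0,0,0],"spin":0},{"translation":[0,0,0],"spin":0},{"translation":[0,0,0],"spin":0},{"translation":[0,0,0],"spin":0},{"translation":[0,0,0],"spin":0}]' 1 15; python3 -m inch '[{"translation":[-1,0,0],"spin":0},{"translation":[-1.5,0,0],"spin":0},{"translation":[-3,0,0],"spin":0},{"translation":[-3,0,0],"spin":0},{"translation":[-2,0,0],"spin":0},{"translation":[0,0,0],"spin":0}]'; python3 -c "
from h import *
plan([.4947,.079,.15],5)"
```

```text
time: 37.85
ee_pos: [0.4258, 0.3046, 0.0548]
eef_rot: [0.048, 0.719, -0.051, 0.692]
ft_force: [0.2, -0.5, 0.1]
width: 0.0235
time: 38.6
ee_pos: [0.4307, 0.305, 0.1681]
eef_rot: [0.049, 0.718, -0.05, 0.693]
ft_force: [-0.7, 0.1, -0.7]
width: 0.0238
t 38.6 pos [0.4307 0.305  0.1681] jawyaw 82.0 tilt 2.03 q7 0.78 w 23.8 F [-0.7  0.1 -0.7]
 tool y,z in world [ 0.139  0.99  -0.004] [ 0.99  -0.139 -0.035]
 delta cm [  1.57 -21.48   9.55] n>= 4
 spin: need world yaw -77.0 -> tool spin 77.0 (other -103.0 )
```

```bash
python3 -m inch '[{"translation":[0,-3,1.3],"spin":0},{"translation":[0,-3.5,1.6],"spin":0},{"translation":[0,-3.5,1.6],"spin":0},{"translation":[0,-3.5,1.6],"spin":0},{"translation":[0,-3.5,1.6],"spin":0},{"translation":[0,-3.5,1.6],"spin":0},{"translation":[0,-1,0.3],"spin":0},{"translation":[0,0,0],"spin":0}]'; python3 -m inch '[{"translation":[0,0,0],"spin":7},{"translation":[0,0,0],"spin":7},{"translation":[0,0,0],"spin":7},{"translation":[0,0,0],"spin":7},{"translation":[0,0,0],"spin":7},{"translation":[0,0,0],"spin":7},{"translation":[0,0,0],"spin":7},{"translation":[0,0,0],"spin":7},{"translation":[0,0,0],"spin":7},{"translation":[0,0,0],"spin":7},{"translation":[0,0,0],"spin":7},{"translation":[0,0,0],"spin":0}]'; python3 -c "
from h import *
plan([.4945,.079,.08],5)"
```

```text
time: 39.6
ee_pos: [0.4948, 0.0721, 0.1619]
eef_rot: [0.047, 0.719, -0.05, 0.691]
ft_force: [0.7, 1.1, -0.9]
width: 0.0236
time: 41.1
ee_pos: [0.4889, 0.0918, 0.1587]
eef_rot: [0.471, 0.53, -0.492, 0.505]
ft_force: [0.6, 0.1, -0.0]
width: 0.0238
t 41.1 pos [0.4889 0.0918 0.1587] jawyaw 4.1 tilt 2.64 q7 -0.13 w 23.8 F [ 0.6  0.1 -0. ]
 tool y,z in world [ 0.996  0.071 -0.046] [ 0.071 -0.997 -0.005]
 delta cm [7.84 0.83 1.36] n>= 2
 spin: need world yaw 0.9 -> tool spin -0.9 (other 179.1 )
```

```bash
python3 -m inch '[{"translation":[0,0.5,0.7],"spin":-0.9},{"translation":[1,0.3,0.6],"spin":0},{"translation":[2,0,0],"spin":0},{"translation":[1.5,0,0],"spin":0},{"translation":[0.8,0,0],"spin":0},{"translation":[0,0,0],"spin":0}]'; python3 -c "
from h import *
plan([.4945,.079,.079],5)"
```

```text
time: 41.85
ee_pos: [0.4959, 0.0787, 0.1017]
eef_rot: [0.464, 0.536, -0.486, 0.511]
ft_force: [0.1, -0.0, -0.2]
width: 0.0239
t 41.85 pos [0.4959 0.0787 0.1017] jawyaw 5.6 tilt 2.69 q7 -0.04 w 23.9 F [ 0.1 -0.  -0.2]
 tool y,z in world [ 0.994  0.097 -0.047] [ 0.096 -0.995 -0.006]
 delta cm [ 2.27 -0.03 -0.03] n>= 1
 spin: need world yaw -0.6 -> tool spin 0.6 (other -179.4 )
```

```bash
python3 -m inch '[{"translation":[0.6,-0.1,0],"spin":0.6},{"translation":[0.8,0,0],"spin":0},{"translation":[0.5,0,0],"spin":0},{"translation":[0.2,0,0],"spin":0},{"translation":[0.2,0,0],"spin":0},{"translation":[0.2,0,0],"spin":0},{"translation":[0,0,0],"spin":0}]'; python3 -c "
from h import *
plan([.4945,.079,.076],5)"
```

```text
time: 42.72
ee_pos: [0.4945, 0.0788, 0.0768]
eef_rot: [0.468, 0.533, -0.488, 0.509]
ft_force: [-1.6, -0.2, 2.7]
width: 0.0236
t 42.73 pos [0.4945 0.0788 0.0768] jawyaw 4.9 tilt 2.58 q7 -0.04 w 23.6 F [-1.6 -0.2  2.7]
 tool y,z in world [ 0.995  0.086 -0.045] [ 0.086 -0.996 -0.006]
 delta cm [ 0.08  0.   -0.02] n>= 1
 spin: need world yaw 0.1 -> tool spin -0.1 (other 179.9 )
```

```bash
python3 -m inch '[{"translation":[0,0,0],"spin":0},{"translation":[0,0,0],"spin":0},{"translation":[0,0,0],"spin":0}]' 0.6; python3 -m inch '[{"translation":[0,0,0],"spin":0},{"translation":[0,0,0],"spin":0}]' 0.48; python3 -m inch '[{"translation":[-1,0,0],"spin":0},{"translation":[-3,0,0],"spin":0},{"translation":[-4,0,0],"spin":0},{"translation":[-4,0,0],"spin":0},{"translation":[0,0,0],"spin":0}]'; python3 -c "
from h import *
plan([.50,-.26,.22],85)
snap('wrist','w12.png')"
```

```text
time: 43.1
ee_pos: [0.4947, 0.0788, 0.0769]
eef_rot: [0.468, 0.533, -0.488, 0.509]
ft_force: [0.5, -0.5, -0.3]
width: 0.0344
time: 43.35
ee_pos: [0.4948, 0.0789, 0.0768]
eef_rot: [0.468, 0.533, -0.488, 0.509]
ft_force: [-0.3, 0.4, -0.8]
width: 0.0433
time: 43.98
ee_pos: [0.5005, 0.0782, 0.203]
eef_rot: [0.468, 0.533, -0.488, 0.509]
ft_force: [-0.1, 0.5, -0.1]
width: 0.0451
t 43.98 pos [0.5005 0.0782 0.203 ] jawyaw 4.9 tilt 2.48 q7 -0.1 w 45.1 F [-0.1  0.5 -0.1]
 tool y,z in world [ 0.995  0.085 -0.043] [ 0.085 -0.996 -0.006]
 delta cm [-1.77 -3.   33.68] n>= 6
 spin: need world yaw 80.1 -> tool spin -80.1 (other 99.9 )
```

View pics/w12.png

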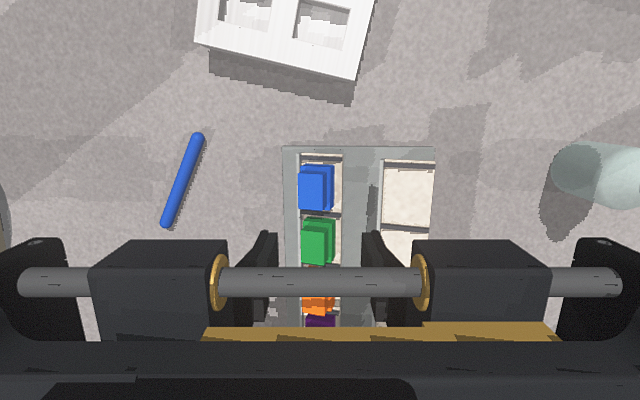

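```bash
python3 -m inch '[{"translation":[-0.3,-0.4,3],"spin":0},{"translation":[-0.3,-0.4,3.8],"spin":0},{"translation":[-0.3,-0.4,3.8],"spin":0},{"translation":[-0.3,-0.4,3.8],"spin":0},{"translation":[-0.3,-0.4,3.8],"spin":0},{"translation":[-0.3,-0.4,3.8],"spin":0},{"translation":[0,-0.4,3.8],"spin":0},{"translation":[0,-0.4,3.8],"spin":0},{"translation":[0,0,3],"spin":0},{"translation":[0,0,0],"spin":0}]' ; python3 -m inch '[{"translation":[0,0,0],"spin":-7},{"translation":[0,0,0],"spin":-7},{"translation":[0,0,0],"spin":-7},{"translation":[0,0,0],"spin":-7},{"translation":[0,0,0],"spin":-7},{"translation":[0,0,0],"spin":-7},{"translation":[0,0,0],"spin":-7},{"translation":[0,0,0],"spin":-7},{"translation":[0,0,0],"spin":-7},{"translation":[0,0,0],"spin":-7},{"translation":[0,0,0],"spin":-7},{"translation":[0,0,0],"spin":0},{"translation":[0,0,0],"spin":0}]'; python3 -c "
from h import *
plan([.50,-.26,.26],85)
snap('wrist','w13.png')
snap('top','t3.png',(380,150,500,270),5)"
```

```text
time: 45.28
ee_pos: [0.4908, -0.2583, 0.211]
eef_rot: [0.463, 0.537, -0.492, 0.505]
ft_force: [-0.0, 0.7, -0.3]
width: 0.0451
time: 46.9
ee_pos: [0.4882, -0.2423, 0.2014]
eef_rot: [0.032, 0.733, -0.028, 0.679]
ft_force: [-0.2, 0.9, -0.0]
width: 0.0454
t 46.9 pos [ 0.4882 -0.2423  0.2014] jawyaw 85.1 tilt 4.4 q7 1.95 w 45.4 F [-0.2  0.9 -0. ]
 tool y,z in world [0.086 0.996 0.003] [ 0.993 -0.085 -0.077]
 delta cm [-5.95 -1.65  0.87] n>= 1
 spin: need world yaw -0.1 -> tool spin 0.1 (other -179.9 )
```

View pics/w13.png

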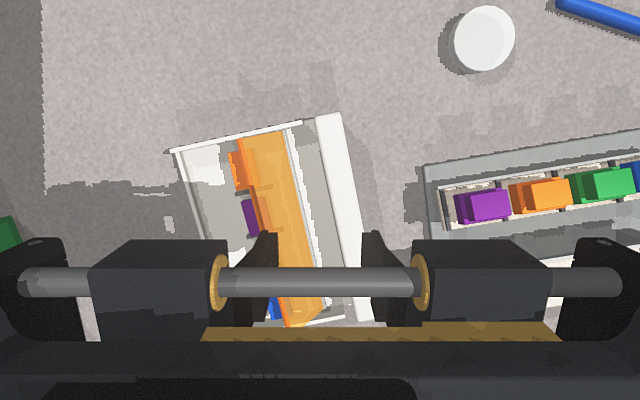

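View pics/t3.png

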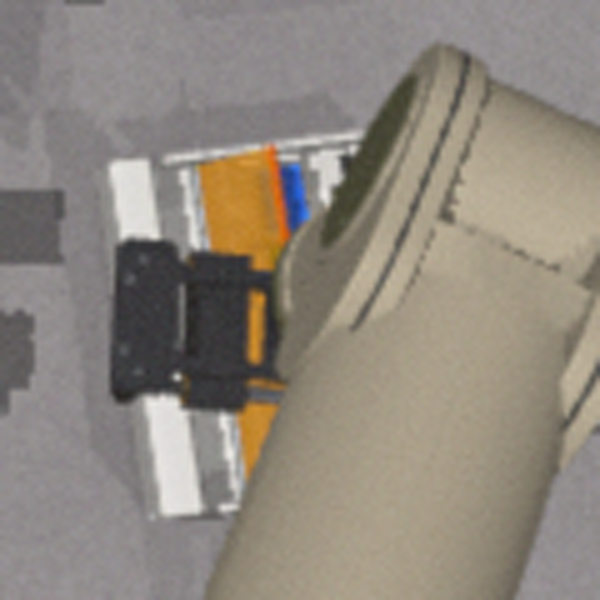

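```bash
cat >> h.py <<'E'
def tv(l=""):
    s=r.read_state(); M=R.from_quat(s["eef_rot"]).as_matrix(); print(l,"t",round(s["time"],2),"toolx xy",M[:2,0].round(4),"pos",s["ee_pos"].round(4),"jaw",np.degrees(np.arctan2(M[1,1],M[0,1])).round(1))
E
python3 -c "
from h import *
tv()"
python3 -m inch '[{"translation":[0,0,0],"spin":10.5},{"translation":[0,0,0],"spin":10.5},{"translation":[0,0,0],"spin":10.5},{"translation":[0,0,0],"spin":10.5},{"translation":[0,0,0],"spin":0},{"translation":[0,0,0],"spin":0}]'>/dev/null;python3 -c "
from h import *
tv()"
python3 -m inch '[{"translation":[0,0,0],"spin":-10.5},{"translation":[0,0,0],"spin":-10.5},{"translation":[0,0,0],"spin":-10.5},{"translation":[0,0,0],"spin":-10.5},{"translation":[0,0,0],"spin":0},{"translation":[0,0,0],"spin":0}]'>/dev/null;python3 -c "
from h import *
tv()"
python3 -m inch '[{"translation":[-5,0,0],"spin":0},{"translation":[0,0,0],"spin":0},{"translation":[0,0,0],"spin":0}]'>/dev/null;python3 -c "
from h import *
tv()"
python3 -m inch '[{"translation":[0,-3,0],"spin":0},{"translation":[0,0,0],"spin":0},{"translation":[0,0,0],"spin":0}]'>/dev/null;python3 -c "
from h import *
tv()"
```

```text
t 47.0 toolx xy [-0.0759  0.0091] pos [ 0.4883 -0.2425  0.2016] jaw 85.1
 t 47.75 toolx xy [-0.0763  0.009 ] pos [ 0.4882 -0.2421  0.2013] jaw 42.2
 t 48.5 toolx xy [-0.0762  0.0091] pos [ 0.4881 -0.2421  0.2014] jaw 85.3
 t 48.88 toolx xy [-0.0775  0.0094] pos [ 0.4917 -0.2424  0.2518] jaw 84.9
 t 49.25 toolx xy [-0.0798  0.0105] pos [ 0.4887 -0.2717  0.2497] jaw 84.9
```

```bash

python3 -m inch '[{"translation":[0,3,0],"spin":0},{"translation":[0,0,0],"spin":0},{"translation":[0,0,0],"spin":0}]'>/dev/null;python3 -c "
from h import *
tv('y+')"
python3 -m inch '[{"translation":[0,0,3],"spin":0},{"translation":[0,0,0],"spin":0},{"translation":[0,0,0],"spin":0}]'>/dev/null;python3 -c "
from h import *
tv('z+')"
python3 -m inch '[{"translation":[0,0,-3],"spin":0},{"translation":[0,0,0],"spin":0},{"translation":[0,0,0],"spin":0}]'>/dev/null;python3 -c "
from h import *
tv('z-')"
python3 -m inch '[{"translation":[0,0,-6],"spin":0},{"translation":[0,0,6],"spin":0},{"translation":[0,0,-6],"spin":0},{"translation":[0,0,6],"spin":0},{"translation":[0,0,0],"spin":0},{"translation":[0,0,0],"spin":0}]'>/dev/null;python3 -c "
from h import *
tv('z-+')"
```

```text
y+ t 49.62 toolx xy [-0.0811  0.011 ] pos [ 0.4913 -0.2398  0.2488] jaw 84.9
z+ t 50.0 toolx xy [-0.0815  0.0107] pos [ 0.5209 -0.2438  0.2463] jaw 84.7
z- t 50.38 toolx xy [-0.0813  0.0109] pos [ 0.4894 -0.2418  0.249 ] jaw 84.7
z-+ t 51.12 toolx xy [-0.1196  0.0238] pos [ 0.4783 -0.2375  0.2321] jaw 84.4
```

```bash

python3 -m inch '[{"translation":[0,0,6],"spin":0},{"translation":[0,0,0],"spin":0},{"translation":[0,0,0],"spin":0},{"translation":[0,0,0],"spin":0}]'>/dev/null;python3 -c "
from h import *
tv('z+')"
python3 -m inch '[{"translation":[0,0,-3],"spin":0},{"translation":[0,0,-3],"spin":0},{"translation":[0,0,0],"spin":0},{"translation":[0,0,0],"spin":0}]'>/dev/null;python3 -c "
from h import *
tv('z-')"

```

```text
z+ t 51.62 toolx xy [-0.1176  0.0245] pos [ 0.5388 -0.2432  0.2254] jaw 84.4
z- t 52.12 toolx xy [-0.1088  0.0256] pos [ 0.4774 -0.2377  0.2366] jaw 84.3
```

```bash

python3 -m inch '[{"translation":[0,0,6],"spin":0},{"translation":[0,0,0],"spin":0},{"translation":[0,0,6],"spin":0},{"translation":[0,0,0],"spin":0},{"translation":[0,0,0],"spin":0}]'>/dev/null;python3 -c "
from h import *
tv('z+')"
python3 -m inch '[{"translation":[0,0,-4],"spin":0},{"translation":[0,0,-4],"spin":0},{"translation":[0,0,-4],"spin":0},{"translation":[0,0,-4],"spin":0},{"translation":[0,0,0],"spin":0},{"translation":[0,0,0],"spin":0}]'>/dev/null;python3 -c "
from h import *
tv('z-')"

```

```text
z+ t 52.75 toolx xy [-0.1161  0.0271] pos [ 0.5973 -0.2492  0.2186] jaw 84.3
z- t 53.5 toolx xy [-0.1028  0.0299] pos [ 0.432  -0.234   0.2425] jaw 84.2
```

```bash

python3 -m inch '[{"translation":[0,0,6],"spin":0},{"translation":[0,0,-6],"spin":0},{"translation":[0,0,6],"spin":0},{"translation":[0,0,-6],"spin":0},{"translation":[0,0,0],"spin":0},{"translation":[0,0,0],"spin":0}]'>/dev/null;python3 -c "
from h import *
tv('z+-')"

```

```text
z+- t 54.25 toolx xy [-0.1902  0.0189] pos [ 0.4299 -0.2307  0.2082] jaw 84.4
```

```bash

python3 -m inch '[{"translation":[-5,0,0],"spin":0},{"translation":[5,0,0],"spin":0},{"translation":[-5,0,0],"spin":0},{"translation":[0,0,0],"spin":0},{"translation":[0,0,0],"spin":0}]'>/dev/null;python3 -c "
from h import *
tv('x-+-')"

```

```text
x-+- t 54.88 toolx xy [-0.1924  0.0254] pos [ 0.4347 -0.231   0.2572] jaw 84.2
```

```bash

python3 -m inch '[{"translation":[0,0,6],"spin":0},{"translation":[0,0,0],"spin":0},{"translation":[0,0,0],"spin":0},{"translation":[0,0,6],"spin":0},{"translation":[0,0,0],"spin":0},{"translation":[0,0,0],"spin":0}]'>/dev/null;python3 -c "
from h import *
tv('z+6 x2')"
python3 -m inch '[{"translation":[0,0,-6],"spin":0},{"translation":[0,0,-6],"spin":0},{"translation":[0,0,-6],"spin":0},{"translation":[0,0,0],"spin":0},{"translation":[0,0,0],"spin":0}]'>/dev/null;python3 -c "
from h import *
tv('z-6')"

```

```text
z+6 x2 t 55.62 toolx xy [-0.1837  0.0241] pos [ 0.5554 -0.2451  0.2379] jaw 84.1
z-6 t 56.25 toolx xy [-0.1714  0.0286] pos [ 0.3721 -0.2272  0.2745] jaw 84.1
```

```bash

python3 -m inch '[{"translation":[0,0,6],"spin":0},{"translation":[0,0,6],"spin":0},{"translation":[0,0,6],"spin":0},{"translation":[0,0,6],"spin":0},{"translation":[0,0,0],"spin":0},{"translation":[0,0,0],"spin":0}]'>/dev/null;python3 -c "
from h import *
tv('z+6666')"
python3 -m inch '[{"translation":[0,0,-6.2],"spin":0},{"translation":[0,0,-6.2],"spin":0},{"translation":[0,0,-6.2],"spin":0},{"translation":[0,0,-6.2],"spin":0},{"translation":[0,0,0],"spin":0},{"translation":[0,0,0],"spin":0}]'>/dev/null;python3 -c "
from h import *
tv('z-6666')"

```

```text
z+6666 t 57.0 toolx xy [-0.1686  0.0294] pos [ 0.6181 -0.2511  0.229 ] jaw 84.4
z-6666 t 57.75 toolx xy [-0.1618  0.0368] pos [ 0.3682 -0.2275  0.2705] jaw 84.5
```

```bash

python3 -m inch '[{"translation":[0,5,1],"spin":0},{"translation":[0,5,1],"spin":0},{"translation":[0,5,1],"spin":0},{"translation":[0,5,1],"spin":0},{"translation":[0,5,1],"spin":0},{"translation":[0,5,1],"spin":0},{"translation":[0,0,0],"spin":0},{"translation":[0,0,0],"spin":0}]'>/dev/null;python3 -c "
from h import *
tv('y+')"
python3 -m inch '[{"translation":[0,-5,1],"spin":0},{"translation":[0,-5,1],"spin":0},{"translation":[0,-5,1],"spin":0},{"translation":[0,-5,1],"spin":0},{"translation":[0,-5,1],"spin":0},{"translation":[0,-5,1],"spin":0},{"translation":[0,0,0],"spin":0},{"translation":[0,0,0],"spin":0}]'>/dev/null;python3 -c "
from h import *
tv('y-')"

```

```text
y+ t 58.75 toolx xy [-0.1652  0.0327] pos [0.462  0.075  0.2634] jaw 84.4
y- t 59.75 toolx xy [-0.1664  0.0318] pos [ 0.4889 -0.2459  0.247 ] jaw 83.9
```

```bash

python3 -m inch '[{"translation":[0,0,0],"spin":0},{"translation":[0,0,0],"spin":0},{"translation":[0,0,0],"spin":0}]'>/dev/null;python3 -c "
from h import *
tv('hold')"
python3 -m inch '[{"translation":[0,0,0],"spin":7},{"translation":[0,0,0],"spin":7},{"translation":[0,0,0],"spin":7},{"translation":[0,0,0],"spin":7},{"translation":[0,0,0],"spin":7},{"translation":[0,0,0],"spin":7},{"translation":[0,0,0],"spin":7},{"translation":[0,0,0],"spin":7},{"translation":[0,0,0],"spin":7},{"translation":[0,0,0],"spin":7},{"translation":[0,0,0],"spin":7},{"translation":[0,0,0],"spin":0},{"translation":[0,0,0],"spin":0}]'>/dev/null;python3 -c "
from h import *
tv('spin+')"

```

```text
hold t 60.12 toolx xy [-0.1657  0.0325] pos [ 0.4892 -0.2439  0.2473] jaw 84.1
spin+ t 61.75 toolx xy [-0.1631  0.0341] pos [ 0.4916 -0.2371  0.2482] jaw 5.8
```

```bash

python3 -m inch '[{"translation":[0,6,0],"spin":0},{"translation":[0,0,0],"spin":0},{"translation":[0,0,0],"spin":0},{"translation":[0,-6,0],"spin":0},{"translation":[0,0,0],"spin":0},{"translation":[0,0,0],"spin":0},{"translation":[0,6,0],"spin":0},{"translation":[0,0,0],"spin":0},{"translation":[0,0,0],"spin":0},{"translation":[0,-6,0],"spin":0},{"translation":[0,0,0],"spin":0},{"translation":[0,0,0],"spin":0}]'>/dev/null;python3 -c "
from h import *
tv('steps')"
python3 -m inch '[{"translation":[0,6,0],"spin":0},{"translation":[0,6,0],"spin":0},{"translation":[0,-6,0],"spin":0},{"translation":[0,-6,0],"spin":0},{"translation":[0,6,0],"spin":0},{"translation":[0,6,0],"spin":0},{"translation":[0,-6,0],"spin":0},{"translation":[0,-6,0],"spin":0},{"translation":[0,0,0],"spin":0},{"translation":[0,0,0],"spin":0}]'>/dev/null;python3 -c "
from h import *
tv('2-2')"

```

```text
steps t 63.25 toolx xy [-0.1666  0.0367] pos [ 0.4894 -0.2372  0.2462] jaw 6.5
2-2 t 64.5 toolx xy [-0.2043  0.0214] pos [ 0.4951 -0.2352  0.2277] jaw 7.0
```

```bash
python3 -c "
from h import *
print(r.read_state()['joint_positions'].round(3)); plan([.83,-.24,.26])"

```

```text
[-0.386  0.443  0.959  1.561 -0.268  1.512  0.718]
t 64.5 pos [ 0.4951 -0.2352  0.2277] jawyaw 7.0 tilt 11.85 q7 0.72 w 45.2 F [ 0.1  0.6 -0. ]
 tool y,z in world [ 0.972  0.119 -0.2  ] [ 0.112 -0.993 -0.045]
 delta cm [-10.01  31.86   4.09] n>= 6
```

```bash
python3 -m inch '[{"translation":[-2,4,0.5],"spin":0},{"translation":[-2,5,0.6],"spin":0},{"translation":[-1.5,5,0.6],"spin":0},{"translation":[-1.5,5,0.6],"spin":0},{"translation":[-1,5,0.6],"spin":0},{"translation":[0,0,0],"spin":0}]'>/dev/null;python3 -c "
from h import *
tv('out'); print(r.read_state()['joint_positions'].round(3))"
python3 -m inch '[{"translation":[-0.5,4,0.5],"spin":0},{"translation":[-0.5,4,0.6],"spin":0},{"translation":[0,0,0],"spin":0}]'>/dev/null;python3 -c "
from h import *
tv('out'); print(r.read_state()['joint_positions'].round(3))"

```

```text
out t 65.25 toolx xy [-0.1992  0.0234] pos [ 0.7474 -0.2326  0.2561] jaw 7.6
[ 0.026  1.008  0.789  0.545 -0.591  1.912  0.55 ]
out t 65.62 toolx xy [-0.1546  0.0353] pos [ 0.7832 -0.2426  0.2669] jaw 5.2
[ 0.152  1.184  1.233  0.208 -1.139  2.039  0.454]
```

```bash
python3 -m inch '[{"translation":[0,3,0],"spin":0},{"translation":[0,3,0],"spin":0},{"translation":[0,0,0],"spin":0}]'>/dev/null;python3 -c "
from h import *
tv('out'); print(r.read_state()['joint_positions'].round(3))"

```

```text
out t 66.0 toolx xy [-0.1596  0.0377] pos [ 0.7897 -0.223   0.2643] jaw 5.1
[ 0.151  1.205  1.332  0.166 -1.258  2.056  0.412]
```

```bash
python3 -m inch '[{"translation":[-3,-3,0],"spin":0},{"translation":[-4,-3,0],"spin":0},{"translation":[-4,-2,0],"spin":0},{"translation":[-4,0,0],"spin":0},{"translation":[0,0,0],"spin":0}]'>/dev/null;python3 -c "
from h import *
tv('up'); print(r.read_state()['joint_positions'].round(3))"
python3 -m inch '[{"translation":[-4,0,0],"spin":0},{"translation":[-4,0,0],"spin":0},{"translation":[-4,0,0],"spin":0},{"translation":[0,0,0],"spin":0}]'>/dev/null;python3 -c "
from h import *
tv('up'); print(r.read_state()['joint_positions'].round(3))"

```

```text
up t 66.62 toolx xy [-0.1708  0.0362] pos [ 0.747  -0.2228  0.3338] jaw 6.3
[ 0.147  0.992  0.518  0.302 -0.432  2.057  0.416]
up t 67.12 toolx xy [-0.0666 -0.0027] pos [ 0.7704 -0.2133  0.3767] jaw 7.7
[ 0.173  0.994  0.367  0.163 -0.315  2.058  0.381]
```

```bash
python3 -m inch '[{"translation":[-3,0,0],"spin":0},{"translation":[-3,0,0],"spin":0},{"translation":[0,0,0],"spin":0}]'>/dev/null;python3 -c "
from h import *
tv('up'); print(r.read_state()['joint_positions'].round(3))"

```

```text
up t 67.5 toolx xy [-0.0205 -0.0158] pos [ 0.7646 -0.2112  0.4144] jaw 7.7
[ 0.168  0.949  0.391  0.161 -0.333  2.058  0.382]
```

One more small step up for a bit of positive tilt.

```bash
python3 -m inch '[{"translation":[-3,0,0],"spin":0},{"translation":[0,0,0],"spin":0}]'>/dev/null;python3 -c "
from h import *
tv('up'); print(r.read_state()['joint_positions'].round(3))"
python3 -m inch '[{"translation":[0,-3,0],"spin":0},{"translation":[2,-4,0],"spin":0},{"translation":[3,-4,0],"spin":0},{"translation":[3,-4,0],"spin":0},{"translation":[3,-4,0],"spin":0},{"translation":[0,0,0],"spin":0},{"translation":[0,0,0],"spin":0}]'>/dev/null;python3 -c "
from h import *
tv('back'); print(r.read_state()['joint_positions'].round(3))"
```

```text
up t 67.75 toolx xy [-0.0072 -0.0187] pos [ 0.7546 -0.2076  0.436 ] jaw 7.8
[ 0.145  0.91   0.508  0.198 -0.427  2.058  0.4  ]
back t 68.62 toolx xy [-0.022 -0.021] pos [ 0.5811 -0.2314  0.3221] jaw 8.1
[-0.158  0.347  0.608  1.34  -0.167  1.525  0.573]
```

```bash
python3 -c "
from h import *
plan([.50,-.26,.28],-81)
snap('wrist','w14.png')"
```

```text
t 68.62 pos [ 0.5811 -0.2314  0.3221] jawyaw 8.1 tilt 1.74 q7 0.57 w 44.9 F [0.5 0.3 0.7]
 tool y,z in world [ 0.99   0.14  -0.025] [ 0.141 -0.99   0.018]
 delta cm [ 4.44 -8.33  1.62] n>= 2
 spin: need world yaw -89.1 -> tool spin 89.1 (other -90.9 )
```

View pics/w14.png

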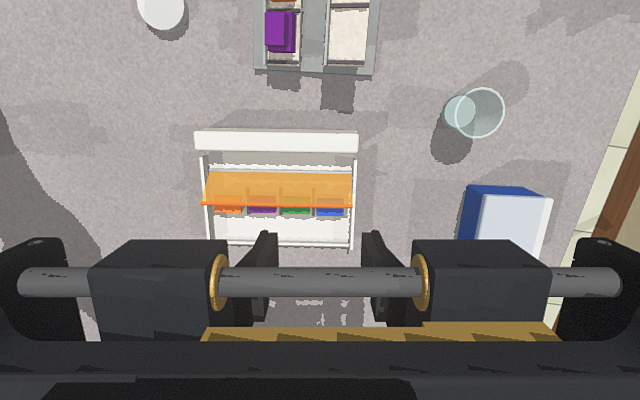

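```bash
python3 -c "
from h import *
snap('wrist','w15.png',(180,115,380,260),4)"
```

```text
(no output)
```

View pics/w15.png

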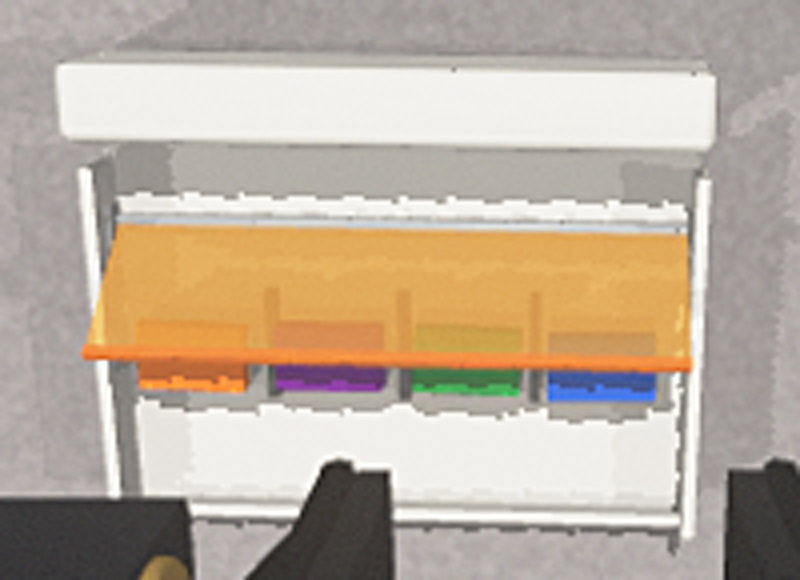

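```bash
cat > d.py <<'E'
from h import *
from scipy.optimize import least_squares
def fit(KT,pts):
    W=np.array([onplane(KT,u,v,z)[:2] for (u,v,z,_,_) in pts]); L=np.array([(a,b) for *_,a,b in pts])
    f=lambda p:((L@np.array([[np.cos(p[2]),np.sin(p[2])],[-np.sin(p[2]),np.cos(p[2])]])+p[:2])-W).ravel()
    s=least_squares(f,[.5,-.25,.1]); print("disp",s.x[:2].round(4),"yaw",np.degrees(s.x[2]).round(2)); print((f(s.x).reshape(-1,2)*1000).round(1).tolist()); return s.x
E
python3 - <<'E'
from d import *
KT=cam("wrist"); c=lambda x,y:(180+x/4,115+y/4)
pts=[(*c(58,64),.05,-.107,.103),(*c(716,74),.05,.107,.103),(*c(714,148),.05,.107,.077),(*c(62,138),.05,-.107,.077),(*c(84,353),.058,-.102,.007),(*c(692,366),.058,.102,.007)]
fit(KT,pts)
E
```

```text
disp [ 0.5277 -0.3041] yaw 7.25
[[-2.7, 1.1], [1.7, 1.4], [1.5, -1.2], [-1.4, -1.1], [-0.0, -0.2], [0.9, -0.0]]
```

```bash
python3 - <<'E'
from d import *
KT=cam("top")
pts=[(402,182.8,.05,.107,.103),(410.8,182,.05,.107,.077),(420,252.4,.05,-.107,.077),(411.2,254,.05,-.107,.103),(435.2,179.2,.058,.102,.007),(446,246.4,.058,-.102,.007)]
x=fit(KT,pts)
plan([.5277,-.3041,.3],-83)
E
```

```text
disp [ 0.5228 -0.3041] yaw 6.72
[[2.9, 0.7], [3.6, 0.9], [-1.3, -2.6], [0.3, -2.4], [-0.0, 1.1], [-5.4, 2.2]]
t 68.72 pos [ 0.5814 -0.2319  0.3222] jawyaw 8.0 tilt 1.77 q7 0.57 w 45.4 F [ 0.5 -0.3  0.5]
 tool y,z in world [ 0.99   0.14  -0.025] [ 0.14  -0.99   0.018]
 delta cm [ 2.49 -6.27  6.36] n>= 2
 spin: need world yaw 89.0 -> tool spin -89.0 (other 91.0 )
```

```bash
python3 -m inch '[{"translation":[1,-2,2],"spin":0},{"translation":[2,-2.5,3],"spin":0},{"translation":[2,-3,3],"spin":0},{"translation":[0,0,0],"spin":0},{"translation":[0,0,0],"spin":0}]' 0.287 20; python3 -m inch '[{"translation":[0,0,0],"spin":9},{"translation":[0,0,0],"spin":9},{"translation":[0,0,0],"spin":9},{"translation":[0,0,0],"spin":9},{"translation":[0,0,0],"spin":9},{"translation":[0,0,0],"spin":9},{"translation":[0,0,0],"spin":9},{"translation":[0,0,0],"spin":9},{"translation":[0,0,0],"spin":9},{"translation":[0,0,0],"spin":9},{"translation":[0,0,0],"spin":0},{"translation":[0,0,0],"spin":0}]'; python3 -c "
from h import *
tv()
plan([.5037+.0068,-.3070-.0537,.1],-82.8)
print(r.read_state()['joint_positions'].round(3))
snap('wrist','w16.png')"
```

```text
time: 69.35
ee_pos: [0.5234, -0.3254, 0.2774]
eef_rot: [0.45, 0.533, -0.474, 0.537]
ft_force: [0.7, -0.0, -0.5]
width: 0.0615
time: 70.85
ee_pos: [0.5429, -0.3133, 0.2848]
eef_rot: [-0.702, -0.032, 0.709, -0.058]
ft_force: [-0.0, -0.4, 0.5]
width: 0.0616
 t 70.85 toolx xy [-0.0063 -0.0377] pos [ 0.5429 -0.3133  0.2848] jaw -82.7
t 70.85 pos [ 0.5429 -0.3133  0.2848] jawyaw -82.7 tilt 2.19 q7 -0.77 w 61.6 F [-0.  -0.4  0.5]
 tool y,z in world [ 0.128 -0.991  0.037] [-0.992 -0.127  0.011]
 delta cm [18.67  3.61  3.61] n>= 3
 spin: need world yaw -0.1 -> tool spin 0.1 (other -179.9 )
[-0.245  0.411  0.925  1.438 -0.293  1.435 -0.77 ]
```

View pics/w16.png

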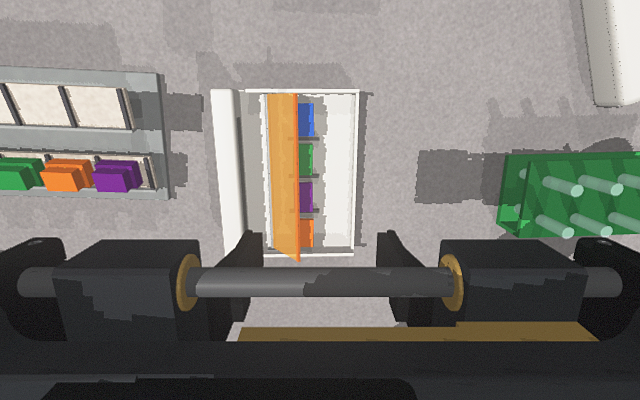

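```bash
python3 -c "
from h import *
im,KT=snap('wrist','w17.png',(200,80,380,280),4)
for c in ['blue','green','purple']:
    for a,rr in blobs(im,c,box=(280,80,340,240)): 
        b=np.array(cv2.boxPoints(rr)); print(c,a,np.round(rr[0],1),np.round(rr[1],1),onplane(KT,*rr[0],.038).round(4), 'right edge',onplane(KT,b[:,0].max(),rr[0][1],.038).round(4))
tv()"
```

```text
blue 437.5 [305.5 119. ] [32. 15.] [ 0.5987 -0.2986  0.038 ] right edge [ 0.5998 -0.3074  0.038 ]
green 28.5 [310.1 159.5] [ 2.9 29.1] [ 0.5518 -0.3097  0.038 ] right edge [ 0.5521 -0.3121  0.038 ]
purple 45.0 [310.5 197. ] [28.  3.] [ 0.5046 -0.3159  0.038 ] right edge [ 0.5048 -0.3178  0.038 ]
 t 70.95 toolx xy [-0.0064 -0.0373] pos [ 0.5426 -0.3134  0.2847] jaw -82.7
```

View pics/w17.png

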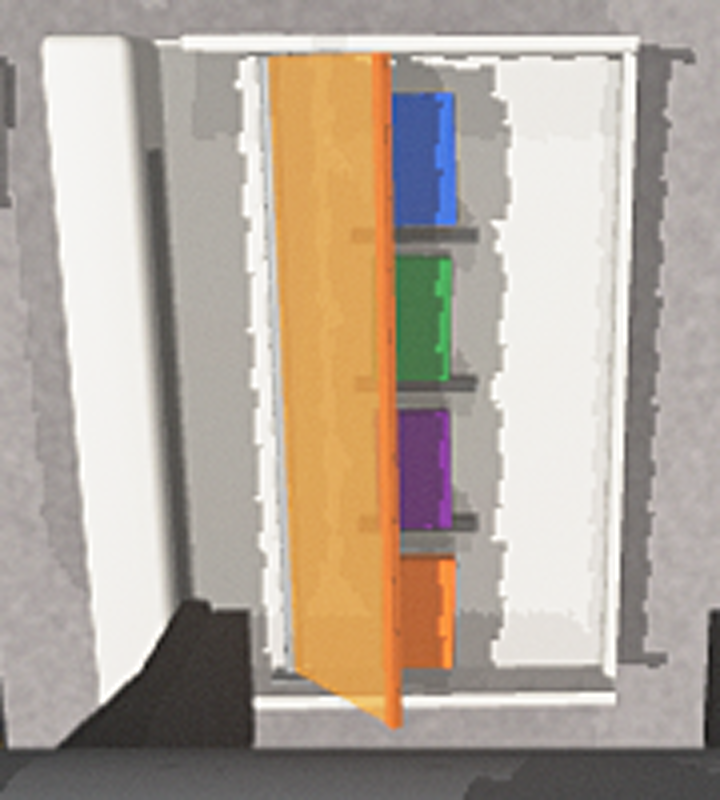

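```bash
python3 -m inch '[{"translation":[2,1.5,1.5],"spin":0},{"translation":[3.5,2,2],"spin":0},{"translation":[4,0,0],"spin":0},{"translation":[4,0,0],"spin":0},{"translation":[3,0,0],"spin":0},{"translation":[1,0,0],"spin":0},{"translation":[0,0,0],"spin":0},{"translation":[0,0,0],"spin":0}]'; python3 -c "
from h import *
tv()
plan([.5105,-.3606,.064],-82.8)"
```

```text
time: 71.95
ee_pos: [0.5125, -0.3615, 0.1099]
eef_rot: [-0.704, -0.035, 0.707, -0.063]
ft_force: [1.3, -0.1, 0.6]
width: 0.0623
 t 71.95 toolx xy [-0.0011 -0.0389] pos [ 0.5125 -0.3615  0.1099] jaw -82.1
t 71.95 pos [ 0.5125 -0.3615  0.1099] jawyaw -82.1 tilt 2.23 q7 -0.59 w 62.3 F [ 1.3 -0.1  0.6]
 tool y,z in world [ 0.138 -0.99   0.038] [-0.99  -0.138  0.006]
 delta cm [ 4.58 -0.29  0.16] n>= 1
 spin: need world yaw -0.7 -> tool spin 0.7 (other -179.3 )
```

```bash
python3 -m inch '[{"translation":[1,0,0.15],"spin":0.7},{"translation":[1.5,0,0],"spin":0},{"translation":[1.3,0,0],"spin":0},{"translation":[0.6,0,0],"spin":0},{"translation":[0,0,0],"spin":0},{"translation":[0,0,0],"spin":0}]'; python3 -c "
from h import *
tv()
plan([.5037,-.3070,.064],-82.8)"
```

```text
time: 72.7
ee_pos: [0.5117, -0.3637, 0.0642]
eef_rot: [-0.705, -0.031, 0.706, -0.059]
ft_force: [0.1, 1.0, 0.9]
width: 0.0619
 t 72.7 toolx xy [ 0.0008 -0.0396] pos [ 0.5117 -0.3637  0.0642] jaw -82.8
t 72.7 pos [ 0.5117 -0.3637  0.0642] jawyaw -82.8 tilt 2.27 q7 -0.57 w 61.9 F [0.1 1.  0.9]
 tool y,z in world [ 0.126 -0.991  0.039] [-0.992 -0.126  0.004]
 delta cm [-0.2  -5.73  0.08] n>= 1
 spin: need world yaw -0.0 -> tool spin 0.0 (other -180.0 )
```

```bash
python3 -m inch '[{"translation":[0,-0.8,0],"spin":0},{"translation":[0,-0.8,0],"spin":0},{"translation":[-0.1,-0.8,0],"spin":0},{"translation":[0,-0.8,0],"spin":0},{"translation":[-0.1,-0.8,0],"spin":0},{"translation":[0,-0.8,0],"spin":0},{"translation":[0,-0.8,0],"spin":0},{"translation":[0,0,0],"spin":0},{"translation":[0,0,0],"spin":0}]'; python3 -c "
from h import *
tv()
plan([.5037,-.3070,.037],-82.8)
snap('wrist','w18.png')
snap('scene','s18.png',(140,230,320,380),4)"
```

```text
time: 73.82
ee_pos: [0.5053, -0.3046, 0.0656]
eef_rot: [0.706, 0.03, -0.705, 0.059]
ft_force: [1.0, -1.6, 1.5]
width: 0.062
 t 73.83 toolx xy [ 0.0039 -0.0411] pos [ 0.5053 -0.3046  0.0656] jaw -82.7
t 73.83 pos [ 0.5053 -0.3046  0.0656] jawyaw -82.7 tilt 2.37 q7 -0.67 w 62.0 F [ 1.  -1.6  1.5]
 tool y,z in world [ 0.126 -0.991  0.041] [-0.992 -0.127  0.001]
 delta cm [2.87 0.1  0.18] n>= 1
 spin: need world yaw -0.1 -> tool spin 0.1 (other -179.9 )
```

View pics/w18.png

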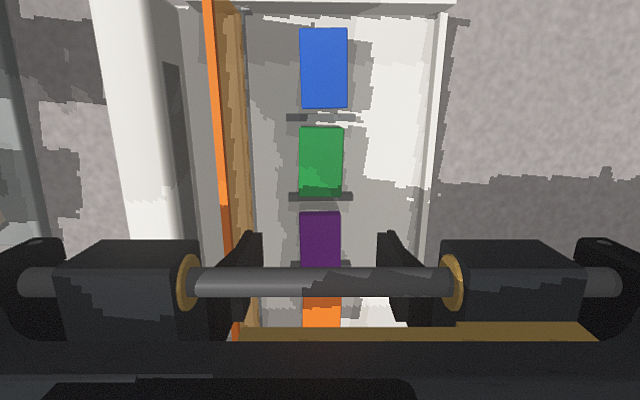

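View pics/s18.png

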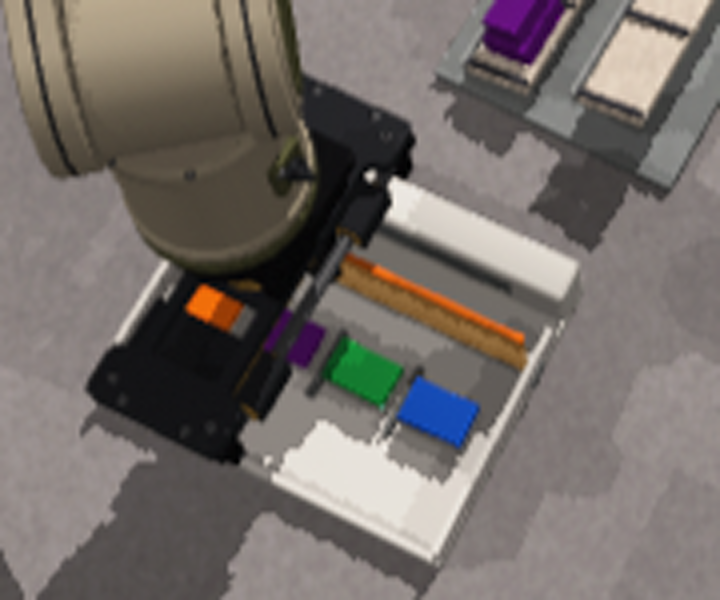

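```bash
python3 -m inch '[{"translation":[0.7,0.1,0.15],"spin":0},{"translation":[0.8,0,0],"spin":0},{"translation":[0.8,0,0],"spin":0},{"translation":[0.4,0,0],"spin":0},{"translation":[0,0,0],"spin":0},{"translation":[0,0,0],"spin":0}]'; python3 -c "
from h import *
tv()
plan([.5037,-.3070,.037],-82.8)"
```

```text
time: 74.68
ee_pos: [0.5033, -0.3077, 0.036]
eef_rot: [-0.706, -0.03, 0.706, -0.059]
ft_force: [1.4, -1.0, 0.4]
width: 0.0621
 t 74.67 toolx xy [ 0.0026 -0.0412] pos [ 0.5033 -0.3077  0.036 ] jaw -82.8
t 74.67 pos [ 0.5033 -0.3077  0.036 ] jawyaw -82.8 tilt 2.37 q7 -0.64 w 62.1 F [ 1.4 -1.   0.4]
 tool y,z in world [ 0.125 -0.991  0.041] [-0.992 -0.125  0.003]
 delta cm [-0.1  -0.06 -0.05] n>= 1
 spin: need world yaw -0.0 -> tool spin 0.0 (other -180.0 )
```

```bash
python3 -m inch '[{"translation":[0,0,0],"spin":0},{"translation":[0,0,0],"spin":0},{"translation":[0,0,0],"spin":0},{"translation":[0,0,0],"spin":0},{"translation":[0,0,0],"spin":0},{"translation":[0,0,0],"spin":0}]' 1 20; python3 -c "
from h import *
snap('wrist','w19.png')"; python3 -m inch '[{"translation":[-1,0,0],"spin":0},{"translation":[-1.5,0,0],"spin":0},{"translation":[-2,0,0],"spin":0},{"translation":[-3,0,0],"spin":0},{"translation":[-3,0,0],"spin":0},{"translation":[-2,0,0],"spin":0},{"translation":[0,0,0],"spin":0}]'; python3 -c "
from h import *
tv()
plan([.5852,-.0821,.17],5)
snap('wrist','w20.png')"
```

```text
time: 75.42
ee_pos: [0.5033, -0.3074, 0.0363]
eef_rot: [0.706, 0.03, -0.706, 0.059]
ft_force: [-0.4, -0.5, -0.0]
width: 0.024
time: 76.35
ee_pos: [0.5034, -0.3022, 0.1721]
eef_rot: [0.707, 0.03, -0.704, 0.059]
ft_force: [-0.2, 0.1, -0.1]
width: 0.0239
 t 76.35 toolx xy [ 0.0066 -0.0406] pos [ 0.5034 -0.3022  0.1721] jaw -82.8
t 76.35 pos [ 0.5034 -0.3022  0.1721] jawyaw -82.8 tilt 2.36 q7 -0.74 w 23.9 F [-0.2  0.1 -0.1]
 tool y,z in world [ 0.125 -0.991  0.041] [-0.992 -0.125 -0.002]
 delta cm [ -0.63 -20.81 -10.87] n>= 4
 spin: need world yaw 87.8 -> tool spin -87.8 (other 92.2 )
```

View pics/w19.png

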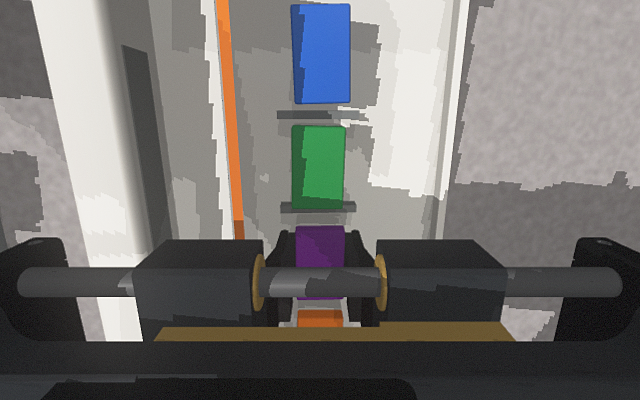

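View pics/w20.png

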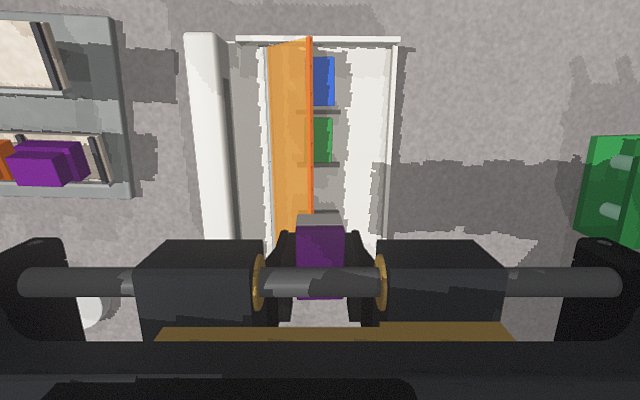

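```bash
python3 -m inch '[{"translation":[0,-3,-1.5],"spin":0},{"translation":[0,-3.5,-1.8],"spin":0},{"translation":[0,-3.5,-1.8],"spin":0},{"translation":[0,-3.5,-1.8],"spin":0},{"translation":[0,-3.5,-1.8],"spin":0},{"translation":[0,-3,-1.5],"spin":0},{"translation":[0,-0.8,-0.6],"spin":0},{"translation":[0,0,0],"spin":0},{"translation":[0,0,0],"spin":0}]'; python3 -m inch '[{"translation":[0,0,0],"spin":-8},{"translation":[0,0,0],"spin":-8},{"translation":[0,0,0],"spin":-8},{"translation":[0,0,0],"spin":-8},{"translation":[0,0,0],"spin":-8},{"translation":[0,0,0],"spin":-8},{"translation":[0,0,0],"spin":-8},{"translation":[0,0,0],"spin":-8},{"translation":[0,0,0],"spin":-8},{"translation":[0,0,0],"spin":-8},{"translation":[0,0,0],"spin":-7},{"translation":[0,0,0],"spin":0},{"translation":[0,0,0],"spin":0}]'; python3 -c "
from h import *
tv()
plan([.5852,-.0821,.115],5)
print(r.read_state()['joint_positions'].round(3))
snap('wrist','w21.png')"
```

```text
time: 77.53
ee_pos: [0.582, -0.0777, 0.1574]
eef_rot: [-0.704, -0.028, 0.708, -0.057]
ft_force: [-0.7, -0.5, -0.5]
width: 0.024
time: 79.15
ee_pos: [0.5749, -0.1007, 0.1586]
eef_rot: [0.466, 0.511, -0.491, 0.53]
ft_force: [0.5, 0.1, 0.2]
width: 0.024
 t 79.15 toolx xy [-0.0052 -0.0447] pos [ 0.5749 -0.1007  0.1586] jaw 4.8
t 79.15 pos [ 0.5749 -0.1007  0.1586] jawyaw 4.8 tilt 2.58 q7 0.29 w 24.0 F [0.5 0.1 0.2]
 tool y,z in world [ 0.996  0.084 -0.009] [ 0.084 -0.995  0.044]
 delta cm [ 4.27  1.22 -1.96] n>= 1
 spin: need world yaw 0.2 -> tool spin -0.2 (other 179.8 )
[-0.414  0.329  0.587  1.707 -0.147  1.16   0.29 ]
```

View pics/w21.png

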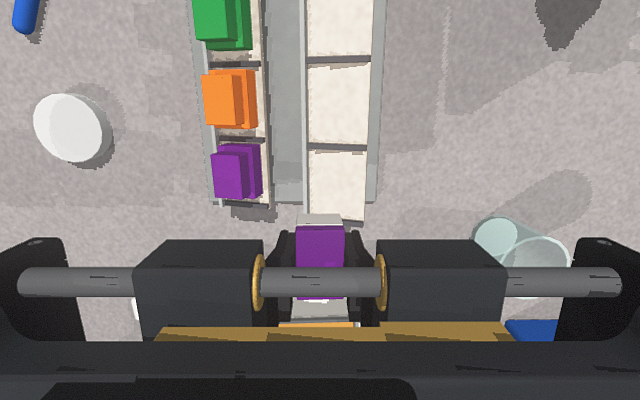

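```bash
python3 -m inch '[{"translation":[0,0.6,-1],"spin":0},{"translation":[1,0.6,-1],"spin":0},{"translation":[1.5,0,0],"spin":0},{"translation":[1,0,0],"spin":0},{"translation":[0.3,0,0],"spin":0},{"translation":[0,0,0],"spin":0},{"translation":[0,0,0],"spin":0}]'; python3 -c "
from h import *
tv()
plan([.5848,-.0821,.105],5)"
```

```text
time: 80.08
ee_pos: [0.5852, -0.0798, 0.1159]
eef_rot: [0.466, 0.511, -0.492, 0.529]
ft_force: [-0.2, -0.5, -0.2]
width: 0.0247
 t 80.08 toolx xy [-0.0069 -0.0452] pos [ 0.5852 -0.0798  0.1159] jaw 4.7
t 80.08 pos [ 0.5852 -0.0798  0.1159] jawyaw 4.7 tilt 2.62 q7 0.27 w 24.7 F [-0.2 -0.5 -0.2]
 tool y,z in world [ 0.997  0.082 -0.011] [ 0.082 -0.996  0.045]
 delta cm [ 1.1  -0.05  0.18] n>= 1
 spin: need world yaw 0.3 -> tool spin -0.3 (other 179.7 )
```

```bash
python3 -m inch '[{"translation":[0.4,-0.05,0.2],"spin":-0.3},{"translation":[0.4,0,0],"spin":0},{"translation":[0.3,0,0],"spin":0},{"translation":[0.2,0,0],"spin":0},{"translation":[0.2,0,0],"spin":0},{"translation":[0,0,0],"spin":0}]'; python3 -c "
from h import *
plan([.5848,-.0821,.1],5)"
```

```text
time: 80.82
ee_pos: [0.5849, -0.0832, 0.1013]
eef_rot: [0.464, 0.512, -0.491, 0.53]
ft_force: [-2.1, -0.5, 2.2]
width: 0.024
t 80.83 pos [ 0.5849 -0.0832  0.1013] jawyaw 5.0 tilt 2.6 q7 0.29 w 24.0 F [-2.1 -0.5  2.2]
 tool y,z in world [ 0.996  0.087 -0.01 ] [ 0.087 -0.995  0.044]
 delta cm [ 0.12  0.   -0.11] n>= 1
 spin: need world yaw 0.0 -> tool spin -0.0 (other 180.0 )
```

```bash
python3 -m inch '[{"translation":[0,0,0],"spin":0},{"translation":[0,0,0],"spin":0},{"translation":[0,0,0],"spin":0}]' 0.6; python3 -m inch '[{"translation":[0,0,0],"spin":0},{"translation":[0,0,0],"spin":0}]' 0.48; python3 -m inch '[{"translation":[-1,0,0],"spin":0},{"translation":[-3,0,0],"spin":0},{"translation":[-4,0,0],"spin":0},{"translation":[-3,0,0],"spin":0},{"translation":[0,0,0],"spin":0},{"translation":[0,0,0],"spin":0}]' 0.287; python3 -c "
from h import *
tv()
plan([.5580,-.3547,.2],-82.8)
print(r.read_state()['joint_positions'].round(3))
snap('wrist','w22.png')"
```

```text
time: 81.2
ee_pos: [0.585, -0.083, 0.1012]
eef_rot: [0.464, 0.512, -0.491, 0.53]
ft_force: [0.4, -0.4, 0.1]
width: 0.0342
time: 81.45
ee_pos: [0.5851, -0.083, 0.1011]
eef_rot: [0.464, 0.512, -0.491, 0.53]
ft_force: [0.2, -0.5, -0.4]
width: 0.0431
time: 82.2
ee_pos: [0.5857, -0.0781, 0.2169]
eef_rot: [0.465, 0.512, -0.491, 0.531]
ft_force: [-0.8, 1.0, -1.1]
width: 0.062
 t 82.2 toolx xy [-0.0045 -0.045 ] pos [ 0.5857 -0.0781  0.2169] jaw 5.0
t 82.2 pos [ 0.5857 -0.0781  0.2169] jawyaw 5.0 tilt 2.59 q7 0.24 w 62.0 F [-0.8  1.  -1.1]
 tool y,z in world [ 0.996  0.086 -0.008] [ 0.087 -0.995  0.044]
 delta cm [ 2.94 -5.14 27.21] n>= 5
 spin: need world yaw -87.8 -> tool spin 87.8 (other -92.2 )
[-0.454  0.295  0.59   1.617 -0.122  1.279  0.238]
```

View pics/w22.png

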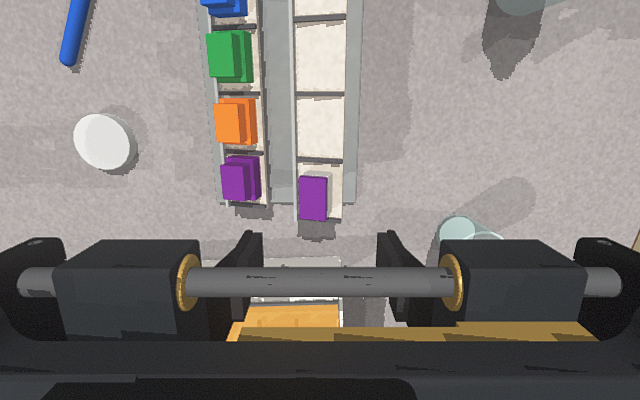

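```bash
python3 -c "
from h import *
im,KT=snap('wrist','w23.png',(200,130,380,240),4)
a,rr=blobs(im,'purple',box=(290,160,345,235))[0]; b=cv2.boxPoints(rr)
print(rr,[onplane(KT,*p,.1).round(4).tolist() for p in b],onplane(KT,*rr[0],.1))"
```

```text
((312.5, 198.0), (44.0, 27.0), 90.0) [[0.5668, -0.0654, 0.1], [0.5889, -0.0635, 0.1], [0.5926, -0.1024, 0.1], [0.5694, -0.1045, 0.1]] [ 0.57938812 -0.08348154  0.1       ]
```

View pics/w23.png

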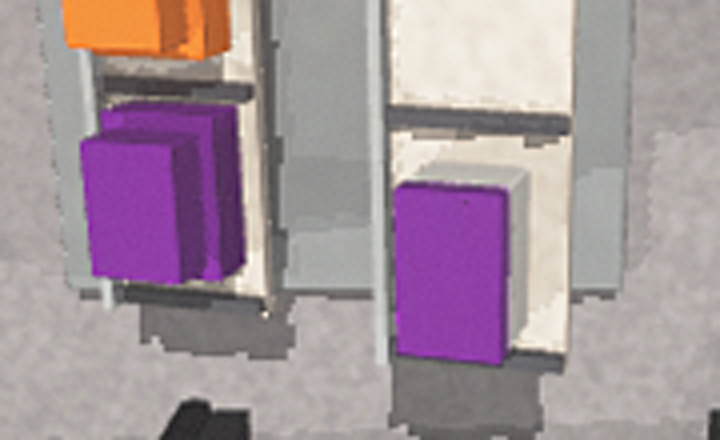

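```bash
python3 -m inch '[{"translation":[0,-0.6,3],"spin":0},{"translation":[0,-0.75,3.9],"spin":0},{"translation":[0,-0.75,3.9],"spin":0},{"translation":[0,-0.75,3.9],"spin":0},{"translation":[0,-0.75,3.9],"spin":0},{"translation":[0,-0.75,3.9],"spin":0},{"translation":[0,-0.75,3],"spin":0},{"translation":[0,0,0],"spin":0},{"translation":[0,0,0],"spin":0}]'; python3 -m inch '[{"translation":[0,0,0],"spin":8},{"translation":[0,0,0],"spin":8},{"translation":[0,0,0],"spin":8},{"translation":[0,0,0],"spin":8},{"translation":[0,0,0],"spin":8},{"translation":[0,0,0],"spin":8},{"translation":[0,0,0],"spin":8},{"translation":[0,0,0],"spin":8},{"translation":[0,0,0],"spin":8},{"translation":[0,0,0],"spin":8},{"translation":[0,0,0],"spin":8},{"translation":[0,0,0],"spin":0},{"translation":[0,0,0],"spin":0}]'; python3 -c "
from h import *
tv()
plan([.5581,-.3560,.1],-82.8)
print(r.read_state()['joint_positions'].round(3))
im,KT=snap('wrist','w24.png')
for c in ['blue','green']:
    for a,rr in blobs(im,c,box=(230,0,400,240)): 
        b=np.array(cv2.boxPoints(rr)); print(c,a,np.round(rr[0],1),'right edge',onplane(KT,b[:,0].max(),rr[0][1],.038).round(4))"
```

```text
time: 83.42
ee_pos: [0.5532, -0.3418, 0.2193]
eef_rot: [0.461, 0.517, -0.493, 0.527]
ft_force: [0.2, -0.2, -0.5]
width: 0.0621
time: 85.05
ee_pos: [0.5598, -0.3218, 0.2133]
eef_rot: [-0.697, -0.025, 0.715, -0.047]
ft_force: [1.0, 0.0, 0.8]
width: 0.0621
 t 85.05 toolx xy [-0.023  -0.0313] pos [ 0.5598 -0.3218  0.2133] jaw -84.2
t 85.05 pos [ 0.5598 -0.3218  0.2133] jawyaw -84.2 tilt 2.23 q7 -0.71 w 62.1 F [1.  0.  0.8]
 tool y,z in world [ 0.102 -0.994  0.029] [-0.995 -0.101  0.026]
 delta cm [11.43  3.06  0.21] n>= 2
 spin: need world yaw 1.4 -> tool spin -1.4 (other 178.6 )
[-0.253  0.558  0.992  1.475 -0.431  1.358 -0.711]
blue 694.0 [294.2 137.2] right edge [ 0.5995 -0.3088  0.038 ]
green 58.5 [302.1 184. ] right edge [ 0.5526 -0.3126  0.038 ]
```

View pics/w24.png

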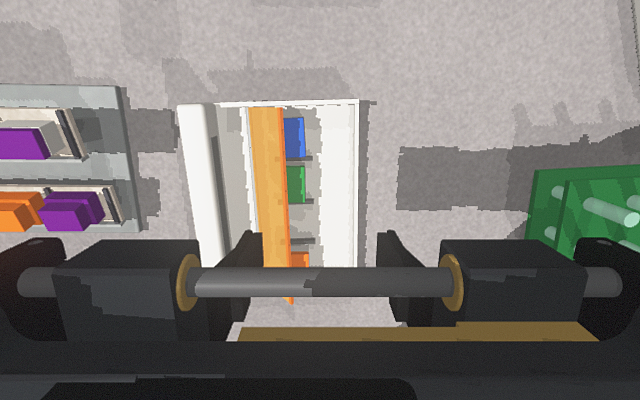

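```bash
python3 -m inch '[{"translation":[0,1.6,0.1],"spin":-1.4},{"translation":[1.5,1.6,0.1],"spin":0},{"translation":[3,0,0],"spin":0},{"translation":[3,0,0],"spin":0},{"translation":[2.5,0,0],"spin":0},{"translation":[1,0,0],"spin":0},{"translation":[0,0,0],"spin":0},{"translation":[0,0,0],"spin":0}]'; python3 -c "
from h import *
tv()
plan([.5581,-.3580,.064],-82.8)"
```

```text
time: 86.1
ee_pos: [0.5606, -0.3576, 0.1033]
eef_rot: [-0.698, -0.04, 0.713, -0.06]
ft_force: [0.2, -0.7, -0.1]
width: 0.0617
 t 86.1 toolx xy [-0.019  -0.0307] pos [ 0.5606 -0.3576  0.1033] jaw -81.9
t 86.1 pos [ 0.5606 -0.3576  0.1033] jawyaw -81.9 tilt 2.07 q7 -0.58 w 61.7 F [ 0.2 -0.7 -0.1]
 tool y,z in world [ 0.141 -0.99   0.028] [-0.99  -0.141  0.023]
 delta cm [ 3.94 -0.1   0.17] n>= 1
 spin: need world yaw -0.9 -> tool spin 0.9 (other -179.1 )
```

```bash
python3 -m inch '[{"translation":[1,0,0.15],"spin":0.9},{"translation":[1.5,0,0],"spin":0},{"translation":[1,0,0],"spin":0},{"translation":[0.3,0,0],"spin":0},{"translation":[0,0,0],"spin":0},{"translation":[0,0,0],"spin":0}]'; python3 -c "
from h import *
tv()
plan([.5513,-.3010,.064],-82.8)"
```

```text
time: 86.85
ee_pos: [0.5589, -0.3593, 0.0639]
eef_rot: [-0.699, -0.034, 0.713, -0.055]
ft_force: [-0.4, 0.5, -0.0]
width: 0.0622
 t 86.85 toolx xy [-0.0176 -0.0313] pos [ 0.5589 -0.3593  0.0639] jaw -82.8
t 86.85 pos [ 0.5589 -0.3593  0.0639] jawyaw -82.8 tilt 2.06 q7 -0.57 w 62.2 F [-0.4  0.5 -0. ]
 tool y,z in world [ 0.125 -0.992  0.029] [-0.992 -0.125  0.021]
 delta cm [-0.18 -5.88  0.03] n>= 1
 spin: need world yaw 0.0 -> tool spin -0.0 (other 180.0 )
```

```bash
python3 -m inch '[{"translation":[0,-0.8,0],"spin":0},{"translation":[0,-0.8,0],"spin":0},{"translation":[-0.1,-0.8,0],"spin":0},{"translation":[0,-0.8,0],"spin":0},{"translation":[-0.1,-0.8,0],"spin":0},{"translation":[0,-0.8,0],"spin":0},{"translation":[0,-0.9,0],"spin":0},{"translation":[0,0,0],"spin":0},{"translation":[0,0,0],"spin":0}]'; python3 -c "
from h import *
tv()
plan([.5513,-.3010,.037],-82.8)
snap('wrist','w25.png')"
```

```text
time: 87.98
ee_pos: [0.5522, -0.2989, 0.0657]
eef_rot: [-0.7, -0.033, 0.712, -0.056]
ft_force: [0.3, -1.3, -0.5]
width: 0.0617
 t 87.97 toolx xy [-0.0149 -0.0327] pos [ 0.5522 -0.2989  0.0657] jaw -82.8
t 87.97 pos [ 0.5522 -0.2989  0.0657] jawyaw -82.8 tilt 2.06 q7 -0.65 w 61.7 F [ 0.3 -1.3 -0.5]
 tool y,z in world [ 0.126 -0.992  0.031] [-0.992 -0.125  0.019]
 delta cm [2.88 0.11 0.06] n>= 1
 spin: need world yaw -0.0 -> tool spin 0.0 (other -180.0 )
```

View pics/w25.png

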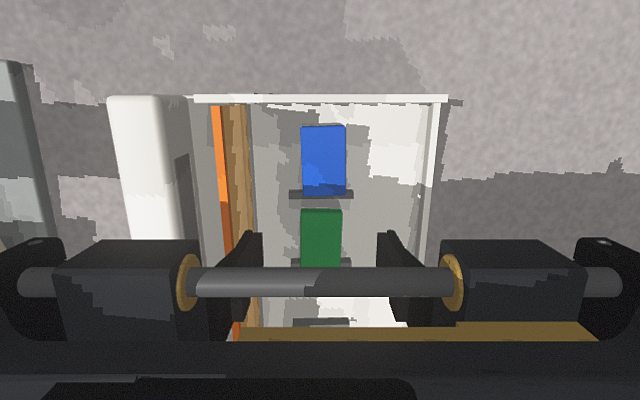

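Flap past upright, green chip centred between the fingers. Descend, grip.

```bash
python3 -m inch '[{"translation":[0.7,0.1,0.05],"spin":0},{"translation":[0.8,0,0],"spin":0},{"translation":[0.8,0,0],"spin":0},{"translation":[0.4,0,0],"spin":0},{"translation":[0,0,0],"spin":0},{"translation":[0,0,0],"spin":0}]'; python3 -m inch '[{"translation":[0,0,0],"spin":0},{"translation":[0,0,0],"spin":0},{"translation":[0,0,0],"spin":0},{"translation":[0,0,0],"spin":0},{"translation":[0,0,0],"spin":0},{"translation":[0,0,0],"spin":0}]' 1 20
```

```text
time: 88.78
ee_pos: [0.5507, -0.3016, 0.036]
eef_rot: [-0.699, -0.033, 0.712, -0.055]
ft_force: [0.8, -0.5, -0.2]
width: 0.0619
time: 89.52
ee_pos: [0.5507, -0.3013, 0.0363]
eef_rot: [-0.699, -0.033, 0.712, -0.055]
ft_force: [0.6, -0.1, 0.1]
width: 0.0241
```

```bash
python3 -m inch '[{"translation":[-1,0,0],"spin":0},{"translation":[-1.5,0,0],"spin":0},{"translation":[-2,0,0],"spin":0},{"translation":[-3,0,0],"spin":0},{"translation":[-3,0,0],"spin":0},{"translation":[-2,0,0],"spin":0},{"translation":[0,0,0],"spin":0}]'; python3 -c "
from h import *
tv()
plan([.5756,.0299,.17],5)"
```

```text
time: 90.4
ee_pos: [0.5535, -0.2972, 0.1725]
eef_rot: [-0.701, -0.033, 0.711, -0.055]
ft_force: [-0.5, 0.5, -1.3]
width: 0.0237
 t 90.4 toolx xy [-0.0121 -0.0325] pos [ 0.5535 -0.2972  0.1725] jaw -82.8
t 90.4 pos [ 0.5535 -0.2972  0.1725] jawyaw -82.8 tilt 1.99 q7 -0.7 w 23.7 F [-0.5  0.5 -1.3]
 tool y,z in world [ 0.125 -0.992  0.031] [-0.992 -0.124  0.016]
 delta cm [ -0.84 -32.18  -6.26] n>= 6
 spin: need world yaw 87.8 -> tool spin -87.8 (other 92.2 )
```

```bash
python3 -m inch '[{"translation":[0,-3,-0.6],"spin":0},{"translation":[-0.2,-4.2,-0.8],"spin":0},{"translation":[-0.2,-4.2,-0.8],"spin":0},{"translation":[-0.2,-4.2,-0.8],"spin":0},{"translation":[-0.2,-4.2,-0.8],"spin":0},{"translation":[-0.2,-4.2,-0.8],"spin":0},{"translation":[0,-4.2,-0.8],"spin":0},{"translation":[0,-4,-0.8],"spin":0},{"translation":[0,0,0],"spin":0},{"translation":[0,0,0],"spin":0}]'; python3 -m inch '[{"translation":[0,0,0],"spin":-8},{"translation":[0,0,0],"spin":-8},{"translation":[0,0,0],"spin":-8},{"translation":[0,0,0],"spin":-8},{"translation":[0,0,0],"spin":-8},{"translation":[0,0,0],"spin":-8},{"translation":[0,0,0],"spin":-8},{"translation":[0,0,0],"spin":-8},{"translation":[0,0,0],"spin":-8},{"translation":[0,0,0],"spin":-8},{"translation":[0,0,0],"spin":-7},{"translation":[0,0,0],"spin":0},{"translation":[0,0,0],"spin":0}]'; python3 -c "
from h import *
tv()
plan([.5754,.0299,.115],5)
print(r.read_state()['joint_positions'].round(3))"
```

```text
time: 91.65
ee_pos: [0.5719, 0.0411, 0.1683]
eef_rot: [-0.699, -0.033, 0.713, -0.054]
ft_force: [0.3, -1.3, -1.3]
width: 0.0241
time: 93.28
ee_pos: [0.5688, 0.0208, 0.1673]
eef_rot: [0.463, 0.52, -0.491, 0.524]
ft_force: [-0.4, -0.4, -0.1]
width: 0.0237
 t 93.28 toolx xy [-0.0216 -0.0337] pos [0.5688 0.0208 0.1673] jaw 5.1
t 93.28 pos [0.5688 0.0208 0.1673] jawyaw 5.1 tilt 2.29 q7 0.13 w 23.7 F [-0.4 -0.4 -0.1]
 tool y,z in world [ 0.996  0.09  -0.025] [ 0.09  -0.995  0.032]
 delta cm [ 5.18  0.87 -1.01] n>= 1
 spin: need world yaw -0.1 -> tool spin 0.1 (other -179.9 )
[-0.725  0.328  0.716  1.719 -0.193  1.201  0.129]
```

```bash
python3 -m inch '[{"translation":[0.5,0.5,-0.6],"spin":0},{"translation":[1.5,0.4,-0.6],"spin":0},{"translation":[1.5,0,0],"spin":0},{"translation":[1,0,0],"spin":0},{"translation":[0.5,0,0],"spin":0},{"translation":[0,0,0],"spin":0},{"translation":[0,0,0],"spin":0}]'; python3 -c "
from h import *
tv()
plan([.5752,.0305,.105],5)"
```

```text
time: 94.15
ee_pos: [0.5754, 0.0324, 0.1119]
eef_rot: [0.463, 0.519, -0.492, 0.523]
ft_force: [-0.8, 0.2, -1.0]
width: 0.0242
 t 94.15 toolx xy [-0.0234 -0.0346] pos [0.5754 0.0324 0.1119] jaw 4.9
t 94.15 pos [0.5754 0.0324 0.1119] jawyaw 4.9 tilt 2.4 q7 0.14 w 24.2 F [-0.8  0.2 -1. ]
 tool y,z in world [ 0.996  0.086 -0.026] [ 0.087 -0.996  0.032]
 delta cm [ 0.7  -0.02  0.17] n>= 1
 spin: need world yaw 0.1 -> tool spin -0.1 (other 179.9 )
```

```bash
python3 -m inch '[{"translation":[0.3,0,0.1],"spin":0},{"translation":[0.3,0,0],"spin":0},{"translation":[0.2,0,0],"spin":0},{"translation":[0.2,0,0],"spin":0},{"translation":[0.15,0,0],"spin":0},{"translation":[0,0,0],"spin":0}]'; python3 -c "
from h import *
plan([.5752,.0305,.1],5)"
```

```text
time: 94.9
ee_pos: [0.5756, 0.0309, 0.1015]
eef_rot: [0.464, 0.519, -0.492, 0.523]
ft_force: [-1.6, 0.8, 0.9]
width: 0.0237
t 94.9 pos [0.5756 0.0309 0.1015] jawyaw 4.9 tilt 2.3 q7 0.15 w 23.7 F [-1.6  0.8  0.9]
 tool y,z in world [ 0.996  0.086 -0.025] [ 0.086 -0.996  0.031]
 delta cm [ 0.15 -0.04  0.03] n>= 1
 spin: need world yaw 0.1 -> tool spin -0.1 (other 179.9 )
```

```bash
python3 -m inch '[{"translation":[0.1,0,0],"spin":0},{"translation":[0,0,0],"spin":0},{"translation":[0,0,0],"spin":0},{"translation":[0,0,0],"spin":0}]' 0.6; python3 -m inch '[{"translation":[0,0,0],"spin":0},{"translation":[0,0,0],"spin":0}]' 0.48; python3 -m inch '[{"translation":[-1,0,0],"spin":0},{"translation":[-3,0,0],"spin":0},{"translation":[-4,0,0],"spin":0},{"translation":[-3,0,0],"spin":0},{"translation":[0,0,0],"spin":0},{"translation":[0,0,0],"spin":0}]' 0.287; python3 -c "
from h import *
tv()
plan([.6057,-.3486,.2],-82.8)
im,KT=snap('wrist','w26.png')
a,rr=blobs(im,'green',box=(280,160,350,235))[0]; print(onplane(KT,*rr[0],.1))"
```

```text
time: 95.4
ee_pos: [0.5756, 0.031, 0.1001]
eef_rot: [0.464, 0.519, -0.492, 0.523]
ft_force: [-0.6, -0.6, 0.2]
width: 0.0347
time: 95.65
ee_pos: [0.5756, 0.0309, 0.1]
eef_rot: [0.464, 0.519, -0.492, 0.523]
ft_force: [0.6, -0.7, -0.1]
width: 0.0434
time: 96.4
ee_pos: [0.5782, 0.0345, 0.2158]
eef_rot: [0.464, 0.518, -0.492, 0.523]
ft_force: [0.9, 0.4, 0.6]
width: 0.0616
 t 96.4 toolx xy [-0.0212 -0.0334] pos [0.5782 0.0345 0.2158] jaw 4.9
t 96.4 pos [0.5782 0.0345 0.2158] jawyaw 4.9 tilt 2.27 q7 0.09 w 61.6 F [0.9 0.4 0.6]
 tool y,z in world [ 0.996  0.085 -0.024] [ 0.086 -0.996  0.032]
 delta cm [ 2.81 -0.49 38.33] n>= 7
 spin: need world yaw -87.7 -> tool spin 87.7 (other -92.3 )
[0.56897168 0.0318284  0.1       ]
```

View pics/w26.png

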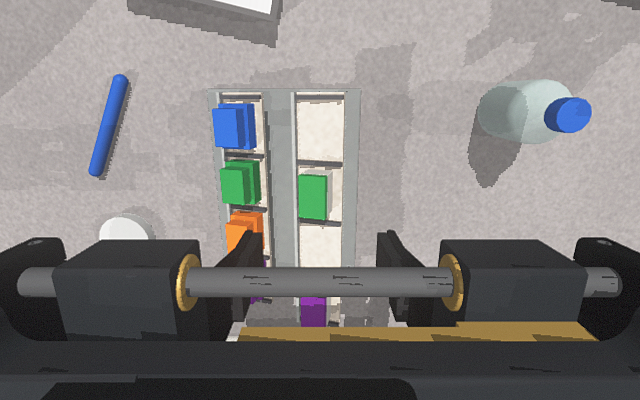

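```bash
python3 -m inch '[{"translation":[0,0,3],"spin":0},{"translation":[0,-0.1,4.4],"spin":0},{"translation":[0,-0.1,4.4],"spin":0},{"translation":[0,-0.1,4.4],"spin":0},{"translation":[0,-0.1,4.4],"spin":0},{"translation":[0,-0.1,4.4],"spin":0},{"translation":[0,-0.1,4.4],"spin":0},{"translation":[0,0,4.4],"spin":0},{"translation":[0,0,4],"spin":0},{"translation":[0,0,0],"spin":0},{"translation":[0,0,0],"spin":0}]'; python3 -m inch '[{"translation":[0,0,0],"spin":8},{"translation":[0,0,0],"spin":8},{"translation":[0,0,0],"spin":8},{"translation":[0,0,0],"spin":8},{"translation":[0,0,0],"spin":8},{"translation":[0,0,0],"spin":8},{"translation":[0,0,0],"spin":8},{"translation":[0,0,0],"spin":8},{"translation":[0,0,0],"spin":8},{"translation":[0,0,0],"spin":8},{"translation":[0,0,0],"spin":8},{"translation":[0,0,0],"spin":0},{"translation":[0,0,0],"spin":0}]'; python3 -c "
from h import *
tv()
plan([.6064,-.3545,.1],-82.8)
print(r.read_state()['joint_positions'].round(3))
im,KT=snap('wrist','w27.png')
for c in ['blue']:
    for a,rr in blobs(im,c,box=(230,0,400,240)): 
        b=np.array(cv2.boxPoints(rr)); print(c,a,np.round(rr[0],1),'right edge',onplane(KT,b[:,0].max(),rr[0][1],.038).round(4))"
```

```text
time: 97.82
ee_pos: [0.6019, -0.3513, 0.2153]
eef_rot: [0.46, 0.524, -0.494, 0.519]
ft_force: [0.7, 1.3, 0.6]
width: 0.0622
time: 99.45
ee_pos: [0.6072, -0.3301, 0.21]
eef_rot: [-0.691, -0.03, 0.721, -0.041]
ft_force: [-0.3, 1.0, -0.0]
width: 0.062
 t 99.45 toolx xy [-0.041  -0.0179] pos [ 0.6072 -0.3301  0.21  ] jaw -84.2
t 99.45 pos [ 0.6072 -0.3301  0.21  ] jawyaw -84.2 tilt 2.57 q7 -0.65 w 62.0 F [-0.3  1.  -0. ]
 tool y,z in world [ 0.1   -0.995  0.014] [-0.994 -0.1    0.043]
 delta cm [11.04  2.27 -0.14] n>= 2
 spin: need world yaw 1.4 -> tool spin -1.4 (other 178.6 )
[-0.223  0.746  1.091  1.314 -0.609  1.469 -0.655]
blue 680.5 [284.1 180.9] right edge [ 0.6002 -0.3091  0.038 ]
```

View pics/w27.png

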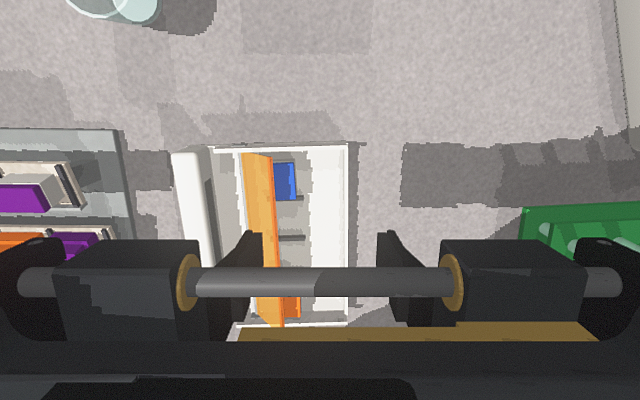

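```bash
python3 -m inch '[{"translation":[0,1.2,-0.1],"spin":-1.4},{"translation":[1.5,1.2,0],"spin":0},{"translation":[3,0,0],"spin":0},{"translation":[3,0,0],"spin":0},{"translation":[2.5,0,0],"spin":0},{"translation":[1,0,0],"spin":0},{"translation":[0,0,0],"spin":0},{"translation":[0,0,0],"spin":0}]'; python3 -c "
from h import *
tv()
plan([.6060,-.3525,.064],-82.8)"
```

```text
time: 100.5
ee_pos: [0.6043, -0.3632, 0.0938]
eef_rot: [-0.69, -0.039, 0.721, -0.05]
ft_force: [0.4, -0.6, -0.3]
width: 0.062
 t 100.5 toolx xy [-0.0418 -0.0182] pos [ 0.6043 -0.3632  0.0938] jaw -82.8
t 100.5 pos [ 0.6043 -0.3632  0.0938] jawyaw -82.8 tilt 2.61 q7 -0.55 w 62.0 F [ 0.4 -0.6 -0.3]
 tool y,z in world [ 0.126 -0.992  0.013] [-0.991 -0.125  0.044]
 delta cm [ 2.95 -1.08 -0.43] n>= 1
 spin: need world yaw -0.0 -> tool spin 0.0 (other -180.0 )
```

```bash
python3 -m inch '[{"translation":[1,-0.4,-0.4],"spin":0},{"translation":[1.2,-0.3,0],"spin":0},{"translation":[0.6,0,0],"spin":0},{"translation":[0,0,0],"spin":0},{"translation":[0,0,0],"spin":0}]'; python3 -c "
from h import *
tv()
plan([.5989,-.2950,.064],-82.8)"
```

```text
time: 101.12
ee_pos: [0.6073, -0.3557, 0.065]
eef_rot: [-0.691, -0.039, 0.72, -0.051]
ft_force: [0.0, -0.2, 0.7]
width: 0.062
 t 101.12 toolx xy [-0.0398 -0.0189] pos [ 0.6073 -0.3557  0.065 ] jaw -82.7
t 101.12 pos [ 0.6073 -0.3557  0.065 ] jawyaw -82.7 tilt 2.53 q7 -0.55 w 62.0 F [ 0.  -0.2  0.7]
 tool y,z in world [ 0.127 -0.992  0.014] [-0.991 -0.126  0.042]
 delta cm [ 0.02 -6.13  0.06] n>= 1
 spin: need world yaw -0.1 -> tool spin 0.1 (other -179.9 )
```

```bash
python3 -m inch '[{"translation":[0,-0.8,0],"spin":0},{"translation":[0,-0.8,0],"spin":0},{"translation":[-0.1,-0.8,0],"spin":0},{"translation":[0,-0.8,0],"spin":0},{"translation":[0,-0.9,0],"spin":0},{"translation":[0,-0.9,0],"spin":0},{"translation":[0,-0.9,0],"spin":0},{"translation":[0,0,0],"spin":0},{"translation":[0,0,0],"spin":0}]'; python3 -c "
from h import *
tv()
plan([.5989,-.2950,.037],-82.8)
snap('wrist','w28.png')"
```

```text
time: 102.25
ee_pos: [0.6001, -0.2934, 0.0667]
eef_rot: [-0.692, -0.039, 0.719, -0.051]
ft_force: [0.2, -1.3, 0.8]
width: 0.0621
 t 102.25 toolx xy [-0.0374 -0.0206] pos [ 0.6001 -0.2934  0.0667] jaw -82.7
t 102.25 pos [ 0.6001 -0.2934  0.0667] jawyaw -82.7 tilt 2.45 q7 -0.61 w 62.1 F [ 0.2 -1.3  0.8]
 tool y,z in world [ 0.127 -0.992  0.016] [-0.991 -0.127  0.04 ]
 delta cm [2.97 0.09 0.02] n>= 1
 spin: need world yaw -0.1 -> tool spin 0.1 (other -179.9 )
```

View pics/w28.png

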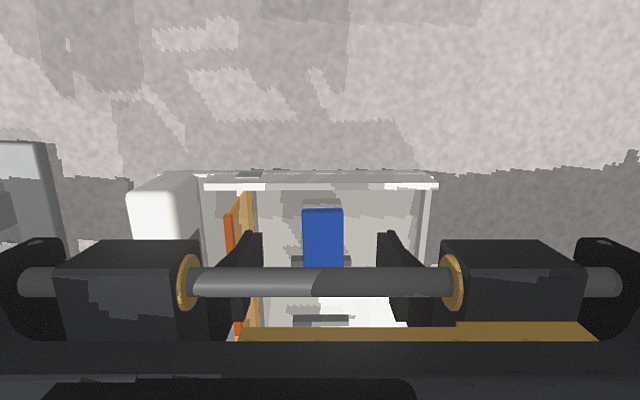

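```bash
python3 -m inch '[{"translation":[0.7,0.1,0],"spin":0},{"translation":[0.8,0,0],"spin":0},{"translation":[0.8,0,0],"spin":0},{"translation":[0.4,0,0],"spin":0},{"translation":[0,0,0],"spin":0},{"translation":[0,0,0],"spin":0}]'; python3 -m inch '[{"translation":[0,0,0],"spin":0},{"translation":[0,0,0],"spin":0},{"translation":[0,0,0],"spin":0},{"translation":[0,0,0],"spin":0},{"translation":[0,0,0],"spin":0},{"translation":[0,0,0],"spin":0}]' 1 20
```

```text
time: 103.05
ee_pos: [0.5984, -0.2959, 0.0369]
eef_rot: [-0.691, -0.038, 0.72, -0.051]
ft_force: [1.8, -1.8, -0.5]
width: 0.0621
time: 103.8
ee_pos: [0.5984, -0.2957, 0.0372]
eef_rot: [-0.691, -0.038, 0.72, -0.051]
ft_force: [-0.5, -1.2, -0.2]
width: 0.0236
```

```bash
python3 -m inch '[{"translation":[-1,0,0],"spin":0},{"translation":[-1.5,0,0],"spin":0},{"translation":[-2,0,0],"spin":0},{"translation":[-3,0,0],"spin":0},{"translation":[-3,0,0],"spin":0},{"translation":[-2,0,0],"spin":0},{"translation":[0,0,0],"spin":0}]'; python3 -c "
from h import *
tv()
plan([.5709,.0858,.17],5)
print(r.read_state()['joint_positions'].round(3))"
```

```text
time: 104.68
ee_pos: [0.6041, -0.293, 0.1727]
eef_rot: [-0.693, -0.038, 0.718, -0.051]
ft_force: [0.6, 0.5, -1.1]
width: 0.024
 t 104.67 toolx xy [-0.0353 -0.0207] pos [ 0.6041 -0.293   0.1727] jaw -82.7
t 104.67 pos [ 0.6041 -0.293   0.1727] jawyaw -82.7 tilt 2.35 q7 -0.66 w 24.0 F [ 0.6  0.5 -1.1]
 tool y,z in world [ 0.126 -0.992  0.016] [-0.991 -0.126  0.038]
 delta cm [ -0.4  -37.99  -1.48] n>= 7
 spin: need world yaw 87.7 -> tool spin -87.7 (other 92.3 )
[-0.316  0.732  1.091  1.43  -0.61   1.379 -0.656]
```

```bash
python3 -m inch '[{"translation":[0,-3,0],"spin":0},{"translation":[-0.1,-4.4,-0.2],"spin":0},{"translation":[-0.1,-4.4,-0.2],"spin":0},{"translation":[-0.1,-4.4,-0.2],"spin":0},{"translation":[-0.1,-4.4,-0.2],"spin":0},{"translation":[-0.1,-4.4,-0.2],"spin":0},{"translation":[0,-4.4,-0.2],"spin":0},{"translation":[0,-4.4,-0.2],"spin":0},{"translation":[0,-4.4,-0.2],"spin":0},{"translation":[0,0,0],"spin":0},{"translation":[0,0,0],"spin":0}]'; python3 -m inch '[{"translation":[0,0,0],"spin":-8},{"translation":[0,0,0],"spin":-8},{"translation":[0,0,0],"spin":-8},{"translation":[0,0,0],"spin":-8},{"translation":[0,0,0],"spin":-8},{"translation":[0,0,0],"spin":-8},{"translation":[0,0,0],"spin":-8},{"translation":[0,0,0],"spin":-8},{"translation":[0,0,0],"spin":-8},{"translation":[0,0,0],"spin":-8},{"translation":[0,0,0],"spin":-7},{"translation":[0,0,0],"spin":0},{"translation":[0,0,0],"spin":0}]'; python3 -c "
from h import *
tv()
plan([.5705,.0862,.115],5)
print(r.read_state()['joint_positions'].round(3))"
```

```text
time: 106.05
ee_pos: [0.5652, 0.1014, 0.1609]
eef_rot: [-0.688, -0.038, 0.723, -0.051]
ft_force: [0.7, -1.6, -0.1]
width: 0.0241
time: 107.68
ee_pos: [0.5634, 0.08, 0.1574]
eef_rot: [0.457, 0.531, -0.496, 0.514]
ft_force: [-0.4, 0.7, -0.2]
width: 0.0241
 t 107.67 toolx xy [-0.0546 -0.0241] pos [0.5634 0.08   0.1574] jaw 5.2
t 107.67 pos [0.5634 0.08   0.1574] jawyaw 5.2 tilt 3.42 q7 0.13 w 24.1 F [-0.4  0.7 -0.2]
 tool y,z in world [ 0.994  0.091 -0.057] [ 0.092 -0.996  0.019]
 delta cm [ 4.18  1.   -0.63] n>= 1
 spin: need world yaw -0.2 -> tool spin 0.2 (other -179.8 )
[-0.927  0.416  0.884  1.705 -0.316  1.239  0.128]
```

```bash
python3 -m inch '[{"translation":[0.5,0.5,-0.4],"spin":0},{"translation":[1.5,0.5,-0.4],"spin":0},{"translation":[1,0,0],"spin":0},{"translation":[0.6,0,0],"spin":0},{"translation":[0.3,0,0],"spin":0},{"translation":[0,0,0],"spin":0},{"translation":[0,0,0],"spin":0}]'; python3 -c "
from h import *
tv()
plan([.5703,.0862,.105],5)"
```

```text
time: 108.55
ee_pos: [0.5705, 0.0883, 0.1139]
eef_rot: [0.457, 0.53, -0.497, 0.513]
ft_force: [-1.1, -0.2, 0.7]
width: 0.0239
 t 108.55 toolx xy [-0.056  -0.0253] pos [0.5705 0.0883 0.1139] jaw 5.0
t 108.55 pos [0.5705 0.0883 0.1139] jawyaw 5.0 tilt 3.52 q7 0.15 w 23.9 F [-1.1 -0.2  0.7]
 tool y,z in world [ 0.995  0.087 -0.058] [ 0.088 -0.996  0.02 ]
 delta cm [0.9  0.01 0.19] n>= 1
 spin: need world yaw 0.0 -> tool spin -0.0 (other 180.0 )
```

```bash
python3 -m inch '[{"translation":[0.4,0,0.15],"spin":0},{"translation":[0.3,0,0],"spin":0},{"translation":[0.2,0,0],"spin":0},{"translation":[0.2,0,0],"spin":0},{"translation":[0.15,0,0],"spin":0},{"translation":[0,0,0],"spin":0}]'; python3 -c "
from h import *
plan([.5703,.0862,.1],5)"
```

```text
time: 109.3
ee_pos: [0.5704, 0.0868, 0.1026]
eef_rot: [0.458, 0.53, -0.497, 0.513]
ft_force: [-1.9, -1.0, 1.5]
width: 0.0239
t 109.3 pos [0.5704 0.0868 0.1026] jawyaw 5.0 tilt 3.43 q7 0.16 w 23.9 F [-1.9 -1.   1.5]
 tool y,z in world [ 0.995  0.087 -0.057] [ 0.088 -0.996  0.018]
 delta cm [ 0.26 -0.    0.05] n>= 1
 spin: need world yaw -0.0 -> tool spin 0.0 (other -180.0 )
```

```bash
python3 -m inch '[{"translation":[0.1,0,0],"spin":0},{"translation":[0,0,0],"spin":0},{"translation":[0,0,0],"spin":0},{"translation":[0,0,0],"spin":0}]' 0.6; python3 -m inch '[{"translation":[0,0,0],"spin":0},{"translation":[0,0,0],"spin":0}]' 0.48; python3 -m inch '[{"translation":[-1,0,0],"spin":0},{"translation":[-3,0,0],"spin":0},{"translation":[-4,0,0],"spin":0},{"translation":[-3,0,0],"spin":0},{"translation":[0,0,0],"spin":0},{"translation":[0,0,0],"spin":0}]' 0.287; python3 -c "
from h import *
tv()
plan([.4636,-.3725,.2],-82.8)
im,KT=snap('wrist','w29.png')
a,rr=blobs(im,'blue',box=(270,150,350,235))[0]; print(onplane(KT,*rr[0],.1))"
```

```text
time: 109.8
ee_pos: [0.5703, 0.0867, 0.1012]
eef_rot: [0.458, 0.53, -0.497, 0.513]
ft_force: [0.0, 0.3, 0.7]
width: 0.0349
time: 110.05
ee_pos: [0.5704, 0.0868, 0.1012]
eef_rot: [0.458, 0.53, -0.497, 0.513]
ft_force: [-0.6, -0.2, 0.3]
width: 0.0436
time: 110.8
ee_pos: [0.5767, 0.089, 0.2168]
eef_rot: [0.458, 0.53, -0.497, 0.513]
ft_force: [0.2, 0.3, -0.3]
width: 0.0623
 t 110.8 toolx xy [-0.0539 -0.0236] pos [0.5767 0.089  0.2168] jaw 5.0
t 110.8 pos [0.5767 0.089  0.2168] jawyaw 5.0 tilt 3.37 q7 0.1 w 62.3 F [ 0.2  0.3 -0.3]
 tool y,z in world [ 0.995  0.087 -0.056] [ 0.088 -0.996  0.019]
 delta cm [  3.38 -15.16  44.94] n>= 8
 spin: need world yaw -87.8 -> tool spin 87.8 (other -92.2 )
[0.56364938 0.08741044 0.1       ]
```

View pics/w29.png

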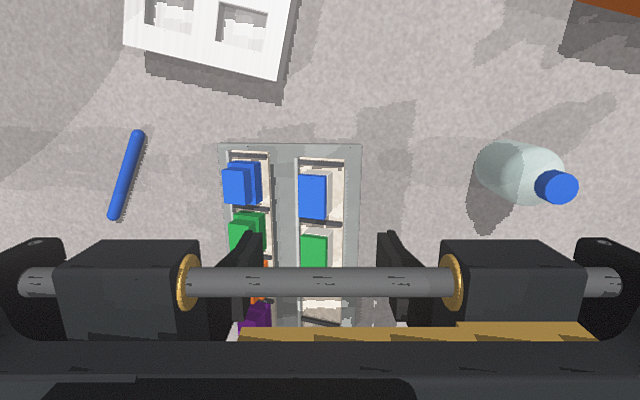

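```bash
python3 -m inch '[{"translation":[-3,2,2],"spin":0},{"translation":[-4,3,3],"spin":0},{"translation":[-4,3,3],"spin":0},{"translation":[-4,3,3],"spin":0},{"translation":[-4,3,3],"spin":0},{"translation":[0,0,0],"spin":0}]';python3 -c "
from h import *
tv('up'); print(r.read_state()['joint_positions'].round(3))"
python3 -m inch '[{"translation":[-4,0,0],"spin":0},{"translation":[-3,0,0],"spin":0},{"translation":[0,0,0],"spin":0}]';python3 -c "
from h import *
tv('up'); print(r.read_state()['joint_positions'].round(3))"
```

```text
time: 111.6
ee_pos: [0.737, -0.0301, 0.3917]
eef_rot: [0.455, 0.532, -0.498, 0.511]
ft_force: [-0.1, 0.4, -0.2]
width: 0.0622
up t 111.6 toolx xy [-0.0629 -0.025 ] pos [ 0.737  -0.0301  0.3917] jaw 5.1
[-0.334  0.765  0.845  0.684 -0.53   1.9    0.28 ]
time: 111.98
ee_pos: [0.7376, -0.0263, 0.4365]
eef_rot: [0.451, 0.537, -0.5, 0.508]
ft_force: [-0.3, 0.4, -0.5]
width: 0.0621
up t 111.97 toolx xy [-0.0775 -0.0235] pos [ 0.7376 -0.0263  0.4365] jaw 5.3
[-0.182  0.79   0.577  0.442 -0.4    2.038  0.181]
```

```bash
python3 -m inch '[{"translation":[-4,0.5,0],"spin":0},{"translation":[-3,0,0],"spin":0},{"translation":[0,0,0],"spin":0}]';python3 -c "
from h import *
tv('up'); print(r.read_state()['joint_positions'].round(3))"
python3 -m inch '[{"translation":[-3,0,0],"spin":0},{"translation":[0,0,0],"spin":0}]';python3 -c "
from h import *
tv('up'); print(r.read_state()['joint_positions'].round(3))"
```

```text
time: 112.35
ee_pos: [0.7223, -0.0228, 0.4753]
eef_rot: [0.458, 0.528, -0.493, 0.518]
ft_force: [-0.2, 0.5, -0.1]
width: 0.0621
up t 112.35 toolx xy [-0.0433 -0.0266] pos [ 0.7223 -0.0228  0.4753] jaw 5.4
[-0.141  0.724  0.371  0.424 -0.238  2.056  0.134]
time: 112.6
ee_pos: [0.7127, -0.0229, 0.4928]
eef_rot: [0.462, 0.522, -0.49, 0.523]
ft_force: [-0.7, -0.2, 0.8]
width: 0.0619
up t 112.6 toolx xy [-0.026  -0.0301] pos [ 0.7127 -0.0229  0.4928] jaw 5.3
[-0.148  0.691  0.367  0.439 -0.224  2.057  0.132]
```

```bash
python3 -m inch '[{"translation":[-3,0,0],"spin":0},{"translation":[-3,0,0],"spin":0},{"translation":[0,0,0],"spin":0}]';python3 -c "
from h import *
tv('up'); print(r.read_state()['joint_positions'].round(3))
plan([.4636,-.3725,.22],-82.8)"
```

```text
time: 112.98
ee_pos: [0.693, -0.0213, 0.5285]
eef_rot: [0.471, 0.511, -0.481, 0.534]
ft_force: [-0.3, -0.2, 1.1]
width: 0.0622
up t 112.97 toolx xy [ 0.014  -0.0322] pos [ 0.693  -0.0213  0.5285] jaw 5.3
[-0.166  0.624  0.373  0.464 -0.209  2.058  0.131]
t 112.97 pos [ 0.693  -0.0213  0.5285] jawyaw 5.3 tilt 2.01 q7 0.13 w 62.2 F [-0.3 -0.2  1.1]
 tool y,z in world [0.996 0.093 0.011] [ 0.092 -0.995  0.033]
 delta cm [ 31.64 -26.44  31.8 ] n>= 6
 spin: need world yaw -88.1 -> tool spin 88.1 (other -91.9 )
```

```bash
python3 -m inch '[{"translation":[2.5,-2,2.5],"spin":0},{"translation":[3.5,-3,3.6],"spin":0},{"translation":[3.5,-3,3.6],"spin":0},{"translation":[3.5,-3,3.6],"spin":0},{"translation":[3.5,-3,3.6],"spin":0},{"translation":[3.5,-3,3.6],"spin":0},{"translation":[3.5,-3,3.6],"spin":0},{"translation":[3.5,-3,3.6],"spin":0},{"translation":[2,-3,3.2],"spin":0},{"translation":[0,0,0],"spin":0},{"translation":[0,0,0],"spin":0}]'; python3 -m inch '[{"translation":[0,0,0],"spin":8},{"translation":[0,0,0],"spin":8},{"translation":[0,0,0],"spin":8},{"translation":[0,0,0],"spin":8},{"translation":[0,0,0],"spin":8},{"translation":[0,0,0],"spin":8},{"translation":[0,0,0],"spin":8},{"translation":[0,0,0],"spin":8},{"translation":[0,0,0],"spin":8},{"translation":[0,0,0],"spin":8},{"translation":[0,0,0],"spin":8},{"translation":[0,0,0],"spin":0},{"translation":[0,0,0],"spin":0}]'; python3 -c "
from h import *
tv()
plan([.4636,-.3725,.1],-82.8)
print(r.read_state()['joint_positions'].round(3))
im,KT=snap('wrist','w30.png')"
```

```text
time: 114.35
ee_pos: [0.4591, -0.3711, 0.2325]
eef_rot: [0.472, 0.512, -0.48, 0.534]
ft_force: [1.6, 0.2, 0.7]
width: 0.0622
time: 115.98
ee_pos: [0.4757, -0.3558, 0.2385]
eef_rot: [0.715, 0.029, -0.697, 0.05]
ft_force: [0.1, -0.4, 0.6]
width: 0.0617
 t 115.97 toolx xy [ 0.0266 -0.028 ] pos [ 0.4757 -0.3558  0.2385] jaw -83.6
t 115.97 pos [ 0.4757 -0.3558  0.2385] jawyaw -83.6 tilt 2.21 q7 -0.74 w 61.7 F [ 0.1 -0.4  0.6]
 tool y,z in world [ 0.112 -0.993  0.031] [-0.993 -0.112 -0.023]
 delta cm [13.85  1.09  1.71] n>= 3
 spin: need world yaw 0.8 -> tool spin -0.8 (other 179.2 )
[-0.045  0.276  0.734  1.617 -0.186  1.283 -0.743]
```

View pics/w30.png

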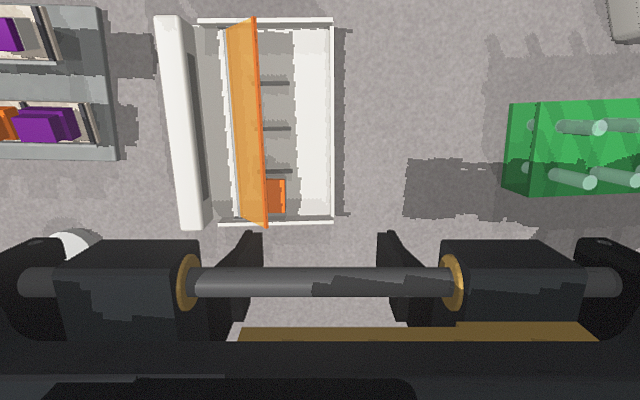

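```bash
python3 -m inch '[{"translation":[0,0.6,0.8],"spin":-0.8},{"translation":[2,0.5,0.8],"spin":0},{"translation":[3.5,0,0],"spin":0},{"translation":[3.5,0,0],"spin":0},{"translation":[3,0,0],"spin":0},{"translation":[1,0,0],"spin":0},{"translation":[0,0,0],"spin":0},{"translation":[0,0,0],"spin":0}]'; python3 -c "
from h import *
tv()
plan([.4636,-.3715,.064],-82.8)
im,KT=snap('top')
b=[x for x in blobs(im,'orange',box=(430,225,470,255))]; print(b)"
```

```text
time: 117.02
ee_pos: [0.462, -0.3776, 0.1082]
eef_rot: [0.715, 0.036, -0.695, 0.059]
ft_force: [0.5, -0.0, 0.6]
width: 0.0622
 t 117.03 toolx xy [ 0.0302 -0.0309] pos [ 0.462  -0.3776  0.1082] jaw -82.3
t 117.03 pos [ 0.462  -0.3776  0.1082] jawyaw -82.3 tilt 2.48 q7 -0.6 w 62.2 F [ 0.5 -0.   0.6]
 tool y,z in world [ 0.133 -0.99   0.035] [-0.991 -0.134 -0.026]
 delta cm [ 4.4  -0.73 -0.13] n>= 1
 spin: need world yaw -0.5 -> tool spin 0.5 (other -179.5 )
[(348.5, ((439.0, 236.5), (23.0, 18.0), 90.0))]
```

```bash
python3 -m inch '[{"translation":[1,-0.5,-0.1],"spin":0.5},{"translation":[1.5,0,0],"spin":0},{"translation":[1.3,0,0],"spin":0},{"translation":[0.5,0,0],"spin":0},{"translation":[0,0,0],"spin":0},{"translation":[0,0,0],"spin":0}]'; python3 -c "
from h import *
tv()
plan([.4561,-.3130,.064],-82.8)"
```

```text
time: 117.82
ee_pos: [0.4644, -0.3735, 0.0629]
eef_rot: [0.716, 0.033, -0.695, 0.056]
ft_force: [0.1, -0.9, -0.0]
width: 0.0618
 t 117.83 toolx xy [ 0.0316 -0.0313] pos [ 0.4644 -0.3735  0.0629] jaw -82.8
t 117.83 pos [ 0.4644 -0.3735  0.0629] jawyaw -82.8 tilt 2.55 q7 -0.58 w 61.8 F [ 0.1 -0.9 -0. ]
 tool y,z in world [ 0.125 -0.992  0.035] [-0.992 -0.126 -0.027]
 delta cm [-0.33 -6.1   0.06] n>= 1
 spin: need world yaw 0.0 -> tool spin -0.0 (other 180.0 )
```

```bash
python3 -m inch '[{"translation":[-0.1,-0.8,0],"spin":0},{"translation":[0,-0.8,0],"spin":0},{"translation":[-0.1,-0.8,0],"spin":0},{"translation":[0,-0.8,0],"spin":0},{"translation":[-0.1,-0.9,0],"spin":0},{"translation":[0,-0.9,0],"spin":0},{"translation":[0,-0.9,0],"spin":0},{"translation":[0,0,0],"spin":0},{"translation":[0,0,0],"spin":0}]'; python3 -c "
from h import *
tv()
plan([.4561,-.3130,.037],-82.8)
snap('wrist','w31.png')"
```

```text
time: 118.95
ee_pos: [0.4574, -0.3112, 0.0655]
eef_rot: [0.717, 0.032, -0.694, 0.057]
ft_force: [0.1, -1.3, 0.7]
width: 0.0622
 t 118.95 toolx xy [ 0.0348 -0.0328] pos [ 0.4574 -0.3112  0.0655] jaw -82.8
t 118.95 pos [ 0.4574 -0.3112  0.0655] jawyaw -82.8 tilt 2.74 q7 -0.71 w 62.2 F [ 0.1 -1.3  0.7]
 tool y,z in world [ 0.125 -0.991  0.037] [-0.992 -0.126 -0.03 ]
 delta cm [2.84 0.05 0.24] n>= 1
 spin: need world yaw 0.0 -> tool spin -0.0 (other 180.0 )
```

View pics/w31.png

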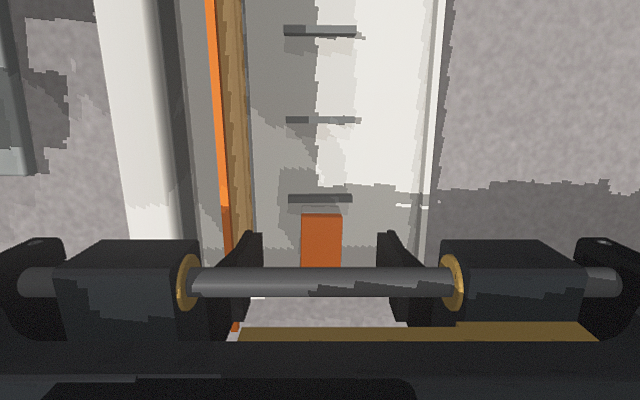

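```bash
python3 -m inch '[{"translation":[0.7,0.1,0.2],"spin":0},{"translation":[0.8,0,0],"spin":0},{"translation":[0.8,0,0],"spin":0},{"translation":[0.4,0,0],"spin":0},{"translation":[0,0,0],"spin":0},{"translation":[0,0,0],"spin":0}]'; python3 -m inch '[{"translation":[0,0,0],"spin":0},{"translation":[0,0,0],"spin":0},{"translation":[0,0,0],"spin":0},{"translation":[0,0,0],"spin":0},{"translation":[0,0,0],"spin":0},{"translation":[0,0,0],"spin":0}]' 1 20
```

```text
time: 119.75
ee_pos: [0.4559, -0.3141, 0.0358]
eef_rot: [0.717, 0.032, -0.694, 0.056]
ft_force: [-0.5, -1.9, 0.3]
width: 0.062
time: 120.5
ee_pos: [0.4559, -0.3139, 0.0361]
eef_rot: [0.717, 0.032, -0.694, 0.056]
ft_force: [0.8, -0.5, 0.2]
width: 0.0242
```

```bash
python3 -m inch '[{"translation":[-1,0,0],"spin":0},{"translation":[-1.5,0,0],"spin":0},{"translation":[-2,0,0],"spin":0},{"translation":[-3,0,0],"spin":0},{"translation":[-3,0,0],"spin":0},{"translation":[-2,0,0],"spin":0},{"translation":[0,0,0],"spin":0}]'; python3 -c "
from h import *
tv()
plan([.5804,-.0263,.19],5)"
```

```text
time: 121.38
ee_pos: [0.4514, -0.3098, 0.1704]
eef_rot: [0.718, 0.032, -0.693, 0.056]
ft_force: [-0.2, 0.4, -0.5]
width: 0.0238
 t 121.38 toolx xy [ 0.0365 -0.0325] pos [ 0.4514 -0.3098  0.1704] jaw -82.9
t 121.38 pos [ 0.4514 -0.3098  0.1704] jawyaw -82.9 tilt 2.8 q7 -0.8 w 23.8 F [-0.2  0.4 -0.5]
 tool y,z in world [ 0.123 -0.992  0.037] [-0.992 -0.124 -0.032]
 delta cm [ -2.41 -26.46 -16.38] n>= 5
 spin: need world yaw 87.9 -> tool spin -87.9 (other 92.1 )
```

```bash
python3 -m inch '[{"translation":[-1,-3,-1.8],"spin":0},{"translation":[-0.6,-3.8,-2.3],"spin":0},{"translation":[-0.6,-3.8,-2.3],"spin":0},{"translation":[-0.6,-3.8,-2.3],"spin":0},{"translation":[-0.6,-3.8,-2.3],"spin":0},{"translation":[-0.4,-3.8,-2.3],"spin":0},{"translation":[0,-3.8,-2.3],"spin":0},{"translation":[0,-1.5,-0.8],"spin":0},{"translation":[0,0,0],"spin":0},{"translation":[0,0,0],"spin":0}]'; python3 -m inch '[{"translation":[0,0,0],"spin":-8},{"translation":[0,0,0],"spin":-8},{"translation":[0,0,0],"spin":-8},{"translation":[0,0,0],"spin":-8},{"translation":[0,0,0],"spin":-8},{"translation":[0,0,0],"spin":-8},{"translation":[0,0,0],"spin":-8},{"translation":[0,0,0],"spin":-8},{"translation":[0,0,0],"spin":-8},{"translation":[0,0,0],"spin":-8},{"translation":[0,0,0],"spin":-7},{"translation":[0,0,0],"spin":0},{"translation":[0,0,0],"spin":0}]'; python3 -c "
from h import *
tv()
plan([.58,-.0260,.115],5)
snap('wrist','w32.png')"
```

```text
time: 122.62
ee_pos: [0.579, -0.0104, 0.2004]
eef_rot: [0.716, 0.03, -0.696, 0.054]
ft_force: [-0.7, -0.4, -0.0]
width: 0.0242
time: 124.25
ee_pos: [0.5724, -0.036, 0.2018]
eef_rot: [0.477, 0.503, -0.482, 0.536]
ft_force: [-0.1, -0.2, 0.0]
width: 0.0241
 t 124.25 toolx xy [ 0.0286 -0.0373] pos [ 0.5724 -0.036   0.2018] jaw 4.6
t 124.25 pos [ 0.5724 -0.036   0.2018] jawyaw 4.6 tilt 2.69 q7 0.1 w 24.1 F [-0.1 -0.2  0. ]
 tool y,z in world [0.996 0.081 0.026] [ 0.08  -0.996  0.039]
 delta cm [ 8.66  0.62 -1.28] n>= 2
 spin: need world yaw 0.4 -> tool spin -0.4 (other 179.6 )
```

View pics/w32.png

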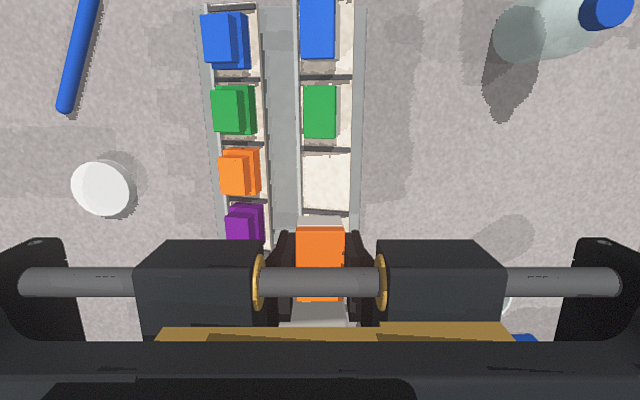

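```bash
python3 -m inch '[{"translation":[0.5,0.3,-0.8],"spin":-0.4},{"translation":[2,0.3,-0.8],"spin":0},{"translation":[2.5,0,0],"spin":0},{"translation":[2,0,0],"spin":0},{"translation":[1,0,0],"spin":0},{"translation":[0,0,0],"spin":0},{"translation":[0,0,0],"spin":0}]'; python3 -c "
from h import *
tv()
plan([.58,-.0260,.105],5)"
```

```text
time: 125.18
ee_pos: [0.5805, -0.0185, 0.1186]
eef_rot: [0.475, 0.504, -0.48, 0.537]
ft_force: [1.0, 0.2, -0.1]
width: 0.0241
 t 125.17 toolx xy [ 0.0296 -0.0364] pos [ 0.5805 -0.0185  0.1186] jaw 5.0
t 125.17 pos [ 0.5805 -0.0185  0.1186] jawyaw 5.0 tilt 2.69 q7 0.09 w 24.1 F [ 1.   0.2 -0.1]
 tool y,z in world [0.996 0.086 0.026] [ 0.085 -0.996  0.039]
 delta cm [ 1.38 -0.15  0.69] n>= 1
 spin: need world yaw 0.0 -> tool spin -0.0 (other 180.0 )
```

```bash
python3 -m inch '[{"translation":[0,-0.15,0.65],"spin":0},{"translation":[0.4,0,0],"spin":0},{"translation":[0.5,0,0],"spin":0},{"translation":[0.2,0,0],"spin":0},{"translation":[0.2,0,0],"spin":0},{"translation":[0,0,0],"spin":0}]'; python3 -c "
from h import *
plan([.58,-.0260,.1],5)"
```

```text
time: 125.92
ee_pos: [0.5807, -0.0262, 0.1063]
eef_rot: [0.476, 0.504, -0.48, 0.538]
ft_force: [0.0, 0.5, -0.7]
width: 0.0238
t 125.92 pos [ 0.5807 -0.0262  0.1063] jawyaw 4.9 tilt 2.76 q7 0.11 w 23.8 F [ 0.   0.5 -0.7]
 tool y,z in world [0.996 0.086 0.029] [ 0.085 -0.996  0.039]
 delta cm [ 0.63 -0.09 -0.05] n>= 1
 spin: need world yaw 0.1 -> tool spin -0.1 (other 179.9 )
```

```bash
python3 -m inch '[{"translation":[0.2,-0.1,0],"spin":0},{"translation":[0.2,0,0],"spin":0},{"translation":[0.15,0,0],"spin":0},{"translation":[0.1,0,0],"spin":0},{"translation":[0,0,0],"spin":0}]'; python3 -c "
from h import *
plan([.58,-.0260,.1],5)"
```

```text
time: 126.55
ee_pos: [0.5798, -0.0267, 0.1013]
eef_rot: [0.476, 0.504, -0.48, 0.538]
ft_force: [-1.6, -0.5, 2.6]
width: 0.0237
t 126.55 pos [ 0.5798 -0.0267  0.1013] jawyaw 4.9 tilt 2.73 q7 0.11 w 23.7 F [-1.6 -0.5  2.6]
 tool y,z in world [0.996 0.086 0.029] [ 0.085 -0.996  0.038]
 delta cm [ 0.13  0.02 -0.07] n>= 1
 spin: need world yaw 0.1 -> tool spin -0.1 (other 179.9 )
```

Release, rise, and look from above and the scene camera.

```bash
python3 -m inch '[{"translation":[0,0,0],"spin":0},{"translation":[0,0,0],"spin":0},{"translation":[0,0,0],"spin":0}]' 0.6; python3 -m inch '[{"translation":[0,0,0],"spin":0},{"translation":[0,0,0],"spin":0}]' 0.48; python3 -m inch '[{"translation":[-1,0,0],"spin":0},{"translation":[-3,0,0],"spin":0},{"translation":[-4,0,0],"spin":0},{"translation":[-4,0,0],"spin":0},{"translation":[-3,0,-3],"spin":0},{"translation":[0,0,-4],"spin":0},{"translation":[0,0,-4],"spin":0},{"translation":[0,0,-5],"spin":0},{"translation":[0,0,-5],"spin":0},{"translation":[0,0,-5],"spin":0},{"translation":[0,0,0],"spin":0},{"translation":[0,0,0],"spin":0},{"translation":[0,0,0],"spin":0}]'; python3 -c "
from h import *
tv()
snap('wrist','w33.png')
snap('scene','s33.png',(150,150,390,380),3)
snap('top','t33.png',(290,170,480,260),4)"
```

```text
time: 126.92
ee_pos: [0.5799, -0.0267, 0.101]
eef_rot: [0.477, 0.504, -0.48, 0.538]
ft_force: [-0.3, -0.2, 0.1]
width: 0.0344
time: 127.18
ee_pos: [0.5799, -0.0267, 0.1009]
eef_rot: [0.476, 0.504, -0.48, 0.538]
ft_force: [-0.3, -0.1, -0.3]
width: 0.0434
time: 128.8
ee_pos: [0.5538, 0.2429, 0.2555]
eef_rot: [0.481, 0.501, -0.478, 0.538]
ft_force: [-0.2, 0.1, 0.6]
width: 0.0454
 t 128.8 toolx xy [ 0.0408 -0.0331] pos [0.5538 0.2429 0.2555] jaw 4.6
```

View pics/s33.png

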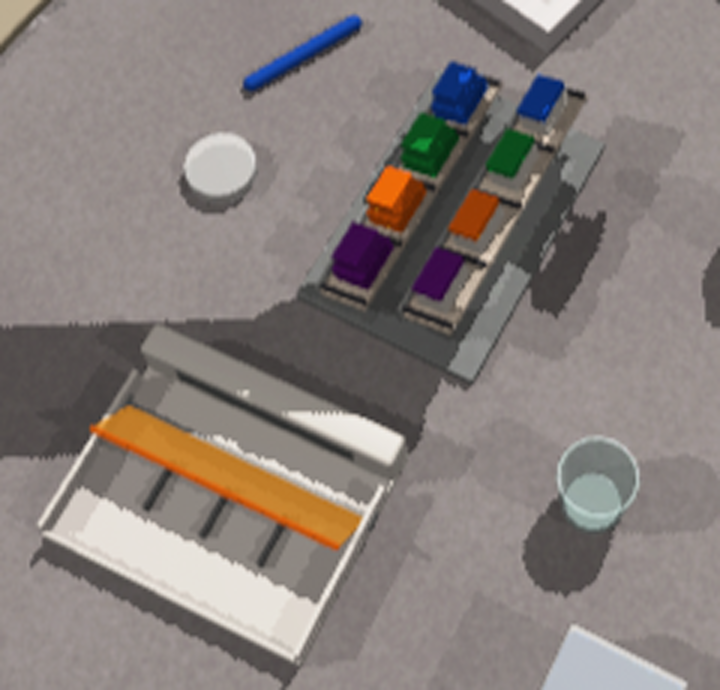

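View pics/t33.png

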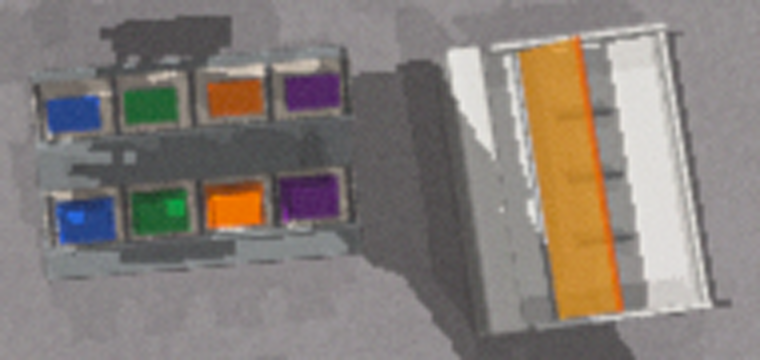

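```bash
python3 -c "
from bench import close_job
print(close_job())"
```

```text
the job is handed in; nothing more can be done
None
```

I handed the job in at about 129 s of the 210 s limit, with all eight pieces on the stand.

| Column | Front (lower) step | Rear (upper) step |
|---|---|---|
| 0 | purple plaque | purple chip |
| 1 | orange plaque | orange chip |
| 2 | green plaque | green chip |
| 3 | blue plaque | blue chip |

**Last checks:** the final scene and top pictures showed each plaque and chip in its own place, lengthwise, right way up and flat by eye. The colours match in every column. The dispenser bays were empty, the flap shut, and the gripper clear of everything. The beaker and bottle were never approached. At release the purple, green and blue chips measured within about 2 mm of their place centres along the step. The orange chip, placed last, and the plaques were only checked by eye.

**What did not go smoothly:**
- **Mould knocked:** it shifted about 4 cm after the second plaque, so I measured it again before lifting green and blue.
- **Tool tilt:** it crept up as the moves added up, and my tests of what caused it pushed it to about 12°. Reaching high and far brought it back to about 2° before the chips.
- **Slope:** the tool could not tilt to the 15° seat, so each piece was let go at first contact, settled flat and slid down towards the steel lip. It therefore sits a few millimetres forward of the place centre.
- **Dispenser position:** the top and wrist cameras disagreed by about 5 mm along the bay row. I used the wrist measurement, and all four grasps landed as expected.

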